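# Put the hot shop's wooden tools away: paddles in the ratchet press, blocks in the tub

### The job

Put the wet wooden tools away for the night. The screw press is shut, so first work it open: its ratchet lever drives one way and runs free the other, and you change the way by lifting the spring collar on its head and turning it into the other notch. Lay every flat wooden paddle side by side under the raised platen and put every round wooden block in the metal tub, then reverse the ratchet and screw the press down firmly on the paddles so that they dry flat, leaving the other tools alone.

Things in the scene. Friction and masses are not known exactly. Their poses are not given: they have to be found in the camera images.
- press_bed (a point): Middle of the flat top of the blue screw press's bed, 36 mm above the bench, on the screw axis; z up, x from the open front (facing the robot) to the back, y left. Bed 130 (x) by 300 mm (y). Three paddles fit side by side under the platen (blade centres at y = -70, 0, +70 mm), slid in from the front, handles left sticking out towards the robot.
- press: The fixed frame of the press; origin on the screw axis at bench level, axes as press_bed. Columns 26 mm thick at y = +-128 mm carry a crosshead 56 mm deep (x), 300 mm wide, from 108 to 146 mm above the bench, with a round housing 88 mm across in its middle.
- platen: Flat iron platen over the middle of the bed, 70 mm (x) by 206 mm (y), 18 mm thick; moves straight up and down. Its underside is 4 mm + joint screw + joint springs above the bed; origin on the screw axis 40 mm below the underside.
- screw (a joint): Height of the press screw, m: 0 right down (platen 4 mm above the empty bed, too low for a 12 mm paddle), 0.024 fully up (gap 28 mm). It rises 8 mm per radian that the ratchet wheel turns anticlockwise seen from above, and holds where it is left. At either end it stops hard and the lever with it.
- springs (a joint): How far the disc springs between screw and platen are squeezed, m: 0 when the platen hangs free, up to about 0.008 when screwed right down on 12 mm paddles (6 N per mm). Over 3 mm is firmly pressed.
- lever (a joint): Angle of the ratchet lever about the screw axis, rad: 0 points to the press's +y (left), positive anticlockwise from above (towards the robot); stops at -0.35 and 1.0; stays where left. At its grip 6 to 9 N drives the screw, under 3 N when running free. Each driving stroke loses up to 0.45 rad before the pawl catches a tooth (24 teeth, 0.262 rad apart).
- lever_grip (a point): The upright round wooden grip on the lever's end, 26 mm thick, 150 mm from the screw axis, from 180 to 236 mm above the bench; this point is on its axis, 212 mm above the bench. The lever's flat bar, 24 mm wide, lies below it (top at 180 mm).
- collar_grip (a point): The knurled steel spring collar on the ratchet head, on the screw axis, 45 mm across, from 186 to 232 mm above the bench; this point is on its axis at 216 mm (rises with it). The boss under it is 80 mm across, top at 184 mm. A nib on the collar's foot drops into a notch on either side of a raised land (top 192 mm, 26 to 36 mm from the axis, away from the lever).
- collar (a joint): Turn of the collar relative to the lever, rad, positive anticlockwise from above; stops at -0.52 and 0.52. Resting below -0.38 (one notch) the lever drives clockwise, lowering the platen, and runs free anticlockwise; above 0.38 (other notch) it drives anticlockwise, raising it, and runs free clockwise. Turns from notch to notch only while lifted.
- collar_lift (a joint): Height of the collar above its rest, m: 0 dropped home in a notch, 0.014 fully lifted; 8 mm or more clears the land. A spring pulls it down with 4 to 8 N.
- paddle1_blade (a point): Flat plain wooden paddle cut from a 12 mm board: blade 90 mm long, 60 mm wide, handle 125 mm long, 22 mm wide; this point is the centre of the blade, half-way up. x runs from handle to blade: the handle reaches from 45 to 170 mm behind this point (-x), well held 105 mm behind. z normal to the board. 90 g. Absent in some starts.
- paddle2_blade (a point): Flat plain wooden paddle cut from a 12 mm board: blade 90 mm long, 60 mm wide, handle 125 mm long, 22 mm wide; this point is the centre of the blade, half-way up. x runs from handle to blade: the handle reaches from 45 to 170 mm behind this point (-x), well held 105 mm behind. z normal to the board. 90 g. Absent in some starts.
- paddle3_blade (a point): Flat plain wooden paddle cut from a 12 mm board: blade 90 mm long, 60 mm wide, handle 125 mm long, 22 mm wide; this point is the centre of the blade, half-way up. x runs from handle to blade: the handle reaches from 45 to 170 mm behind this point (-x), well held 105 mm behind. z normal to the board. 90 g. Absent in some starts.
- block1_cup (a point): Round wooden forming block: a cup 58 mm across, 42 mm high on a flat foot, with a straight round handle 18 mm thick reaching from 24 to 124 mm from the cup's axis along -x, its axis 24 mm above the foot (underside 15 mm); this point is on the cup's axis, 21 mm above the foot. Well held by the handle 55 mm from the axis. 100 g. Absent in some starts.
- block2_cup (a point): Round wooden forming block: a cup 58 mm across, 42 mm high on a flat foot, with a straight round handle 18 mm thick reaching from 24 to 124 mm from the cup's axis along -x, its axis 24 mm above the foot (underside 15 mm); this point is on the cup's axis, 21 mm above the foot. Well held by the handle 55 mm from the axis. 100 g. Absent in some starts.
- tub_floor (a point): The fixed open galvanised metal tub at the robot's left, outside 230 mm (x) by 190 mm (y), 65 mm high, walls and floor 4 mm: this point is the centre of its inner floor; x and y along its sides.
- jacks: Steel jacks (two-bladed tool) about 220 mm long, lying on the bench; leave alone.
- shears: Iron shears about 160 mm long; leave alone.
- tweezers: Steel tweezers about 215 mm long; leave alone.
- optic: Iron cup mould, 72 mm across, 55 mm high; leave alone.
- wax: Round cake of wax, 66 mm across, 22 mm high; leave alone.
There are look-alikes about, which are no part of the job. What is shaped like the part that bears block1_cup but turquoise is not meant.

How it is judged (in metres and radians):
On the way, in this order (a step that is already met when the one before it is completed fails the run):
1. the press is worked open, far enough to let a paddle in (platen over 13 mm above the bed) (value of joint screw above 0.009 m), for 0.2 s.
2. every paddle lies under the raised platen (value of joint screw above 0.007 m and x of paddle1_blade in the frame of press_bed between -0.03 and 0.03 m and y of paddle1_blade in the frame of press_bed between -0.09 and 0.09 m and z of each of paddle1_blade, paddle2_blade, paddle3_blade in the frame of press_bed below 0.013 m and angle between the x axis of each of paddle1_blade, paddle2_blade, paddle3_blade and the x axis of press_bed, either way round below 0.3 rad and x of paddle2_blade in the frame of press_bed between -0.03 and 0.03 m and y of paddle2_blade in the frame of press_bed between -0.09 and 0.09 m and x of paddle3_blade in the frame of press_bed between -0.03 and 0.03 m and y of paddle3_blade in the frame of press_bed between -0.09 and 0.09 m), for 0.2 s.
3. the press is screwed down on the paddles (value of joint springs above 0.003 m and contact force between platen and paddle1 above 2 N and contact force between platen and paddle2 above 2 N and contact force between platen and paddle3 above 2 N), for 0.2 s.
At the end, for the whole second after the job is handed in: every paddle lies flat between the columns, blade centre within 30 mm (front to back) of the platen's middle, within 0.3 rad of front-to-back, pressed by the platen with over 2 N; the platen's springs are squeezed over 3 mm; every block is at rest inside the tub (all of step 3 and x of paddle1_blade in the frame of press_bed between -0.03 and 0.03 m and y of paddle1_blade in the frame of press_bed between -0.09 and 0.09 m and z of each of paddle1_blade, paddle2_blade, paddle3_blade in the frame of press_bed below 0.013 m and angle between the x axis of each of paddle1_blade, paddle2_blade, paddle3_blade and the x axis of press_bed, either way round below 0.3 rad and x of paddle2_blade in the frame of press_bed between -0.03 and 0.03 m and y of paddle2_blade in the frame of press_bed between -0.09 and 0.09 m and x of paddle3_blade in the frame of press_bed between -0.03 and 0.03 m and y of paddle3_blade in the frame of press_bed between -0.09 and 0.09 m and x of block1_cup in the frame of tub_floor between -0.11 and 0.11 m and y of block1_cup in the frame of tub_floor between -0.09 and 0.09 m and z of each of block1_cup, block2_cup in the frame of tub_floor below 0.065 m and linear speed of each of block1, block2 below 0.02 m/s and x of block2_cup in the frame of tub_floor between -0.11 and 0.11 m and y of block2_cup in the frame of tub_floor between -0.09 and 0.09 m); the robot touches nothing.
It fails at once if one of the other loose things on the bench (jacks, shears, tweezers, cup mould or wax) is moved more than 5 cm (distance of any of jacks, shears, tweezers, optic, wax from where it was at the start of the episode above 0.05 m).
Of paddle1, paddle2, paddle3 only 2 to 3 are there at a start; the rules pass over those that are not, and their reading is None.
Of block1, block2 only 1 to 2 are there at a start; the rules pass over those that are not, and their reading is None.
At some moment in a run one of block1, block2 may be knocked a few centimetres aside while the robot is not near it.
Once in a run the grip may slacken for a moment while it holds something.
It also fails if it takes over 210 s, if anything falls off the work surface, if the arm or the gripper's body presses on something with over 40 N, if the wrist force passes 120 N, or if a joint passes its speed limit or range.

### The arm

A 6-joint arm with a two-finger parallel gripper is mounted at the origin on the work surface. World frame = base frame: x ahead of the robot, y to its left, z up, the work surface at z = 0. Lengths are in mm, angles in rad, forces in N, time in s.
With the tool pointing down it reaches from about 275 to 750 mm from the base axis. Payload 10.2 kg.
Tool frame: the origin (TCP) lies midway between the tips of the shut fingers; the grasp point (between the pads) lies grasp_offset behind it (grasp_offset is the distance from the TCP to the grasp point, in mm); x points along the fingers, z is the direction in which the jaws open and shut, and the axes are right-handed (so a half turn about x gives the same grasp; the last joint's range is limited). The gripper opens to 85 mm and grips with 20 to 120 N. Pads are 22 mm wide; open, the fingers measure 114 mm over their backs; the gripper's body (76 mm by 85 mm) begins 54 mm behind the grasp point. The pads swing forward as they close: fully open they stand 13 mm farther back than shut.
Start: joints at [-1.367, 0.313, 1.498, -0, 1.331, -0.223], TCP at [217.317, -477.917, 231.294] pointing down, gripper open.
Joint ranges: [-2.94, 2.94], [-0.97, 2.17], [0.19, 2.56], [-1.23, 4.37], [0.02, 3.11], [-2.88, 2.88]. Speed limits (rad/s): [2.39, 2.39, 3.01, 3.14, 3.14, 3.14].

### API

Orientations are given as a unit quaternion [w, x, y, z].
In Python, from rig import sense, capture, calibration, finish_job, grasp_offset gives the robot as it stands.
- The arm moves only by the shell command python3 -m jog 'ROWS' [FORCE]. ROWS is JSON, a list of rows, each an object with "linear": the shift along the tool's x, y, z scaled (see below), a list of three; "rotation": the turn, a rotation vector about the tool's x, y, z scaled (see below), a list of three; "grip": the finger opening in mm, from 0 to 85.4. A call has 1 to 20 rows; each row is the pose to reach, as a shift and turn from the pose measured when the call began, along the tool's axes at that moment; what a row does not reach only later rows make up. The controller multiplies each number of a shift by 0.3 m and each number of a turn by 0.5 rad. A row lasts 1/12 s, in which the tool goes at most 41.7 mm and 7.16 degrees, less where a joint would pass 70% of its speed; a pose out of reach is approached as far as the arm can. A call with a number of a shift or a turn outside -1 to 1 is refused whole. A call with a gripper value outside its range is refused whole. The fingers move at their own pace and stop on an object; FORCE is the grip in N (left out, the last holds). Time passes only in rows, so rows that repeat a pose let the fingers close. It gives the time, the measured TCP pose, the force and the opening at its end, in the units of the state.
- sense(): the state, without advancing time (a new reading comes with each control period).
- capture(name): name is "side" or "top"; returns (picture, depth): 420x560x3 uint8, red, green, blue; 420x560 float32, mm along the optical axis (not along the pixel's ray), 0 where there is no reading.
- calibration(name): a dict with "intrinsics" (3x3 intrinsics, pixels), "world_from_camera" (4x4, takes a point from camera to world coordinates). Camera axes: x right, y up, looking along -z (the intrinsics and any distortion apply to the point x, -y, -z); pixel columns grow to the right and rows downward; lengths in mm; the calibration is good to about 2 mm. A picture is of the moment at which its call begins. calibration takes no time and is no camera call.
- finish_job(): hands the job in, once; it reports no verdict.
The state is a dict: "time_s": time; "joints": joint angles; "dq": joint speeds; "tau": joint torques, N m; "eef_pos": TCP position; "ee_rot": TCP orientation; "force": force on the tool from outside, world axes, zero at the start; "wrist_torque": the same for the moment, N m; "grip_width": opening from 0.0 (shut) to 1.0 (fully open).
Only numpy, scipy, OpenCV 4.12 (cv2) and the standard library are available. Lean on these libraries where they do the work, as an engineer would, in place of code of your own. Each camera call takes 0.05 s, during which the arm holds its last target.

## Working session

There is one attempt and no reset: what is moved stays moved. The work goes in short steps, Python scripts to look and compute and a shell command to move; the robot and the scene stay as the last step left them, time stands still between calls to the robot, and variables do not carry over. Pictures are saved under pics/ and viewed, and the job is handed in when it is done.

```bash
ls; mkdir -p pics
python3 - <<'E'
from rig import *
import cv2,numpy as np
print(sense()); print(grasp_offset)
for n in ("top","side"):
    p,d=capture(n); cv2.imwrite(f"pics/{n}0.png",p[:,:,::-1]); np.save(f"{n}0.npy",d)
    c=calibration(n); print(n,c)
E
```

```text
pics
{'time_s': 0.0, 'joints': array([-1.36737488e+00,  3.13452475e-01,  1.49846721e+00,  2.08721461e-05,
        1.33102297e+00, -2.23417238e-01]), 'dq': array([ 8.30426218e-06, -1.42627203e-03,  6.60028165e-05, -4.71840849e-04,
        5.66813084e-04, -9.14055561e-04]), 'tau': array([-5.41831378e-04, -4.12268364e+01, -2.59746355e+01, -2.04718708e-04,
        4.14494236e-03,  7.09094888e-05]), 'eef_pos': array([ 217.27646476, -477.62903468,  230.72248047]), 'ee_rot': array([ 0.59422757,  0.38310202,  0.59488555, -0.38241027]), 'force': array([ 0.38737273,  0.47339506, -0.08748805]), 'wrist_torque': array([ 0.02571243, -0.01969432,  0.04805994]), 'grip_width': 1.0041025999846316}
18.700000000000003
top {'intrinsics': array([[534.777477  ,   0.        , 282.37840808],
       [  0.        , 534.777477  , 202.41404396],
       [  0.        ,   0.        ,   1.        ]]), 'world_from_camera': array([[ 2.46396574e-02,  9.88135424e-01, -1.51595752e-01,
         2.63909428e+02],
       [-9.99676792e-01,  2.53039449e-02,  2.45409693e-03,
         3.26975537e+01],
       [ 6.26095066e-03,  1.51486287e-01,  9.88439530e-01,
         1.68117185e+03],
       [ 0.00000000e+00,  0.00000000e+00,  0.00000000e+00,
         1.00000000e+00]])}
side {'intrinsics': array([[516.67534099,   0.        , 279.6481434 ],
       [  0.        , 516.67534099, 210.42764789],
       [  0.        ,   0.        ,   1.        ]]), 'world_from_camera': array([[-4.14795877e-01,  8.68428164e-01, -2.71619043e-01,
         1.53933591e+02],
       [-9.09897070e-01, -3.97723371e-01,  1.17912856e-01,
         1.63260020e+02],
       [-5.63039588e-03,  2.96055138e-01,  9.55154257e-01,
         1.36958187e+03],
       [ 0.00000000e+00,  0.00000000e+00,  0.00000000e+00,
         1.00000000e+00]])}
```

View pics/top0.png

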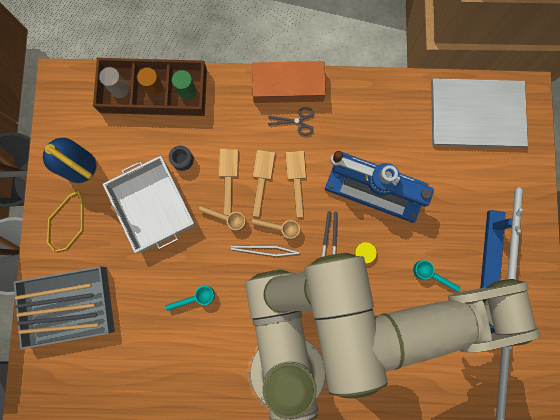

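View pics/side0.png

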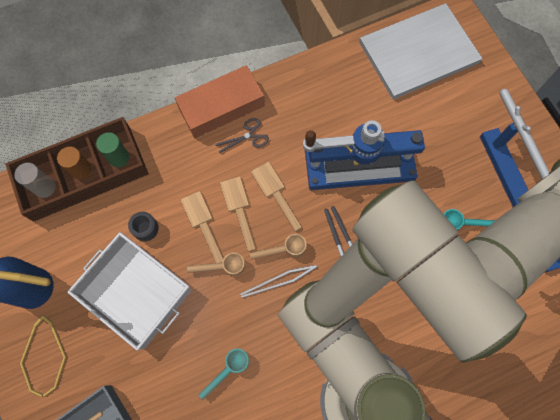

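Top view: three wooden paddles, blades at about (228,162), (264,165) and (296,165). Two wood-coloured blocks have cups at (236,221) and (290,229), and two turquoise look-alikes sit at (205,296) and (425,270). The press is at about (380,185) and the tub at (148,203). The side view agrees. Next I'll enlarge and measure.

```bash
cat > h.py <<'E'
from rig import *
import cv2,numpy as np
from scipy.spatial.transform import Rotation as R
def cam(n):
    c=calibration(n); return c["intrinsics"],c["world_from_camera"]
def ray(n,u,v):
    K,T=cam(n); d=np.array([(u-K[0,2])/K[0,0],-(v-K[1,2])/K[1,1],-1.0])
    return T[:3,3],T[:3,:3]@d
def onplane(n,u,v,z):
    o,d=ray(n,u,v); return o+d*(z-o[2])/d[2]
def cloud(n,dep):
    K,T=cam(n); v,u=np.mgrid[0:dep.shape[0],0:dep.shape[1]]
    P=np.stack([(u-K[0,2])/K[0,0]*dep,-(v-K[1,2])/K[1,1]*dep,-dep],-1)
    return P@T[:3,:3].T+T[:3,3]
def proj(n,p):
    K,T=cam(n); q=T[:3,:3].T@(np.asarray(p,float)-T[:3,3]); return np.array([K[0,2]+K[0,0]*q[0]/-q[2],K[1,2]-K[1,1]*q[1]/-q[2]])
def tri(a,b):  # [(cam,u,v)...] two-view point
    A=np.zeros((3,3));B=np.zeros(3);L=[]
    for n,u,v in (a,b):
        o,d=ray(n,u,v); d=d/np.linalg.norm(d); M=np.eye(3)-np.outer(d,d); A+=M;B+=M@o;L.append((o,d))
    p=np.linalg.solve(A,B); return p,[np.linalg.norm(np.cross(p-o,d)) for o,d in L]
def toolR():
    w,x,y,z=sense()["ee_rot"]; return R.from_quat([x,y,z,w])
E
python3 - <<'E'
from h import *
for n,boxes in (("top",[(190,140,310,260),(310,140,450,230)]),("side",[(170,150,320,290),(290,110,440,200)])):
    im=cv2.imread(f"pics/{n}0.png")
    for i,(a,b,c,d) in enumerate(boxes):
        s=5; cv2.imwrite(f"pics/{n}0c{i}.png",cv2.resize(im[b:d,a:c],None,fx=s,fy=s,interpolation=cv2.INTER_CUBIC))
d=np.load("top0.npy");P=cloud("top",d)
# table z check, paddle heights
for u,v in [(228,162),(264,165),(296,165),(236,221),(290,229),(228,200),(205,250),(388,173),(338,157),(425,190),(350,180),(385,205),(148,203),(120,190)]:
    print((u,v),P[v,u].round(1))
E
```

```text
(228, 162) [646.2 205.4  11.1]
(264, 165) [637.5  89.9  19.4]
(296, 165) [644.3 -12.2   1.1]
(236, 221) [455.7 171.6  24.8]
(290, 229) [435.8   2.7  16.2]
(228, 200) [523.3 200.5  11.4]
(205, 250) [364.4 266.7   4. ]
(388, 173) [ 580.9 -265.8  209.3]
(338, 157) [ 617.6 -122.2  232.7]
(425, 190) [ 543.7 -382.1  161.9]
(350, 180) [ 587.4 -178.1   62.6]
(385, 205) [ 516.9 -291.8   31.9]
(148, 203) [507.8 453.1   7.6]
(120, 190) [546.5 543.   11.9]
```

View pics/top0c0.png

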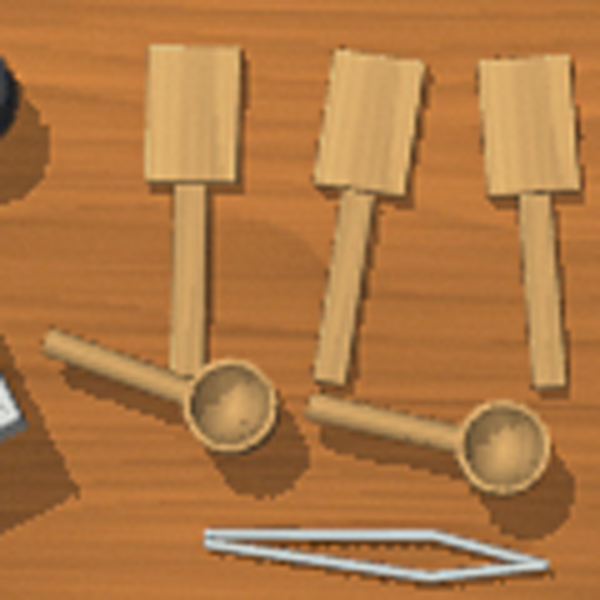

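View pics/top0c1.png

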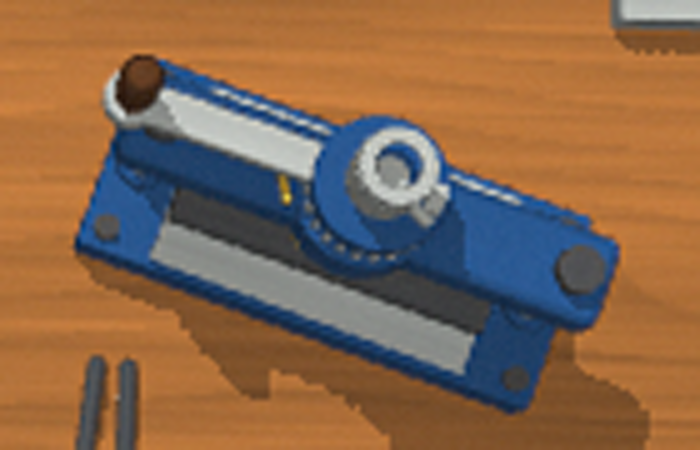

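View pics/side0c1.png

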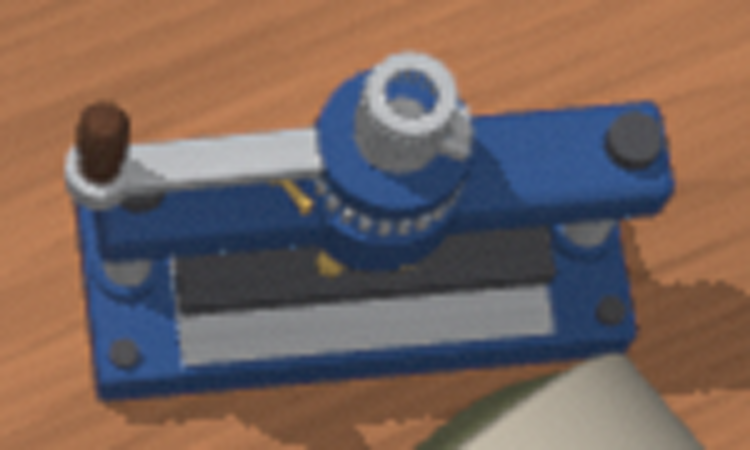

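Both crops show wood-coloured blocks (cups at crop (232,405) and (505,447)) and three plain paddles; the turquoise ones are excluded. On the press, the nib sits right-front of the collar, so the collar is on its clockwise (lowering) side and has to be reversed first. Next I'll measure everything.

Run:
```python
from h import *
d=np.load("top0.npy");P=cloud("top",d)
c1,e=tri(("top",390,172.7),("side",371.6,128.4)); print("collar top",c1,e)
g,e=tri(("top",338.3,155),("side",310.8,132.5)); print("grip top",g,e)
print("collar plane",onplane("top",390,172.7,232),onplane("side",371.6,128.4,232))
for nm,a in (("top",[(80,240),(522,408)]),("side",[(98,386),(630,345)])):
    o=(310,140) if nm=="top" else (290,110)
    q=[onplane(nm,o[0]+u/5,o[1]+v/5,36) for u,v in a]; print(nm,"front corners",q, np.degrees(np.arctan2(*(q[0]-q[1])[:2])), np.linalg.norm(q[0]-q[1]))
# segment wood
im=cv2.imread("pics/top0.png"); hsv=cv2.cvtColor(im,cv2.COLOR_BGR2HSV)
for u,v in [(228,162),(228,195),(260,160),(296,165),(250,180),(236,221),(205,209)]: print((u,v),hsv[v,u],im[v,u])
T=toolR().as_matrix(); print(T.round(3))
```

```text
collar top [ 578.83531532 -269.67256211  220.50613171] [np.float64(0.86297641172507), np.float64(0.8629764117250925)]
grip top [ 617.90789098 -121.64925495  251.9678236 ] [np.float64(0.9546741239365226), np.float64(0.9546741239365432)]
collar plane [ 576.99840008 -266.72550756  232.        ] [ 573.94233545 -265.90525166  232.        ]
top front corners [array([ 565.30259291, -106.62105095,   36.        ]), array([ 466.54956799, -382.03050068,   36.        ])] 19.726210784602767 292.5790917514365
side front corners [array([ 559.61731607, -103.60599789,   36.        ]), array([ 459.36685917, -379.80020051,   36.        ])] 19.949423747588856 293.82544420897943
(228, 162) [ 17 131 210] [102 163 210]
(228, 195) [ 17 129 207] [102 162 207]
(260, 160) [ 18 129 218] [108 174 218]
(296, 165) [ 17 131 211] [103 164 211]
(250, 180) [ 14 172 194] [ 63 124 194]
(236, 221) [ 18 130 219] [107 175 219]
(205, 209) [ 17 131 205] [100 159 205]
[[-0.     0.91   0.414]
 [ 0.001  0.414 -0.91 ]
 [-1.     0.    -0.001]]
```

View pics/side0c0.png

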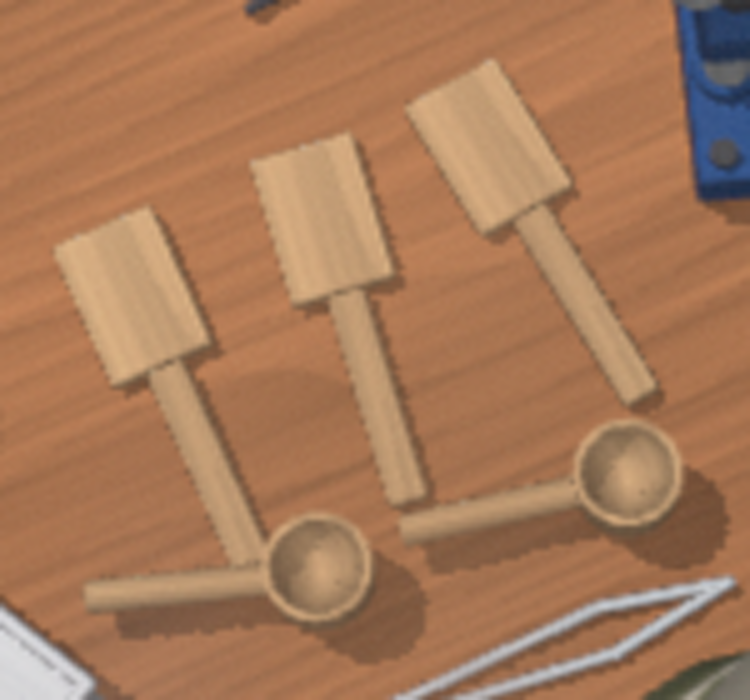

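```bash
cat >> h.py <<'E'
def plan(x,y,z,yaw=None):
    s=sense(); M=toolR().as_matrix()
    cur=np.degrees(np.arctan2(M[1,2],M[0,2]))
    if yaw is None: yaw=cur
    a=np.radians(yaw); D=np.array([[0,-np.sin(a),np.cos(a)],[0,np.cos(a),np.sin(a)],[-1,0,0]])
    dl=M.T@(np.array([x,y,z])-s["eef_pos"]); rv=R.from_matrix(M.T@D).as_rotvec()
    print("lin",(dl/300).round(3).tolist(),"rot",(rv/0.5).round(3).tolist(),"| dist %.0f rows %.1f rotrows %.1f"%(np.linalg.norm(dl),np.linalg.norm(dl)/41.7,np.degrees(np.linalg.norm(rv))/7.16))
def st():
    s=sense(); M=toolR().as_matrix(); print("t %.2f pos %s yaw %.1f grip %.1fmm F %s tilt %.1f"%(s["time_s"],s["eef_pos"].round(1),np.degrees(np.arctan2(M[1,2],M[0,2])),s["grip_width"]*85.4,s["force"].round(1),np.degrees(np.arccos(-M[2,0]))),"j6 %.2f"%s["joints"][5])
E
python3 - <<'E'
from h import *
print("grip", onplane("top",338.3,155,236),onplane("side",310.8,132.5,236))
for n in ("top","side"):
  print(n,"collar axis top pred",proj(n,[576,-266.3,232]))
plan(450,-330,310,-45.6)
plan(576,-266.3,310,-45.6)
E
```

```text
grip [ 622.52249842 -122.6637796   236.        ] [ 623.86172067 -126.41989398  236.        ]
top collar axis top pred [389.84853891 173.049418  ]
side collar axis top pred [371.35150515 127.63735793]
lin [-0.264, 0.91, -0.127] rot [-0.696, -0.002, -0.001] | dist 287 rows 6.9 rotrows 2.8
lin [-0.263, 1.38, -0.147] rot [-0.696, -0.002, -0.001] | dist 424 rows 10.2 rotrows 2.8
```

```bash
python3 -m jog '[{"linear":[-0.26,0.2,0],"rotation":[-0.2,0,0],"grip":75},{"linear":[-0.264,0.91,-0.127],"rotation":[-0.696,0,0],"grip":75},{"linear":[-0.264,0.91,-0.127],"rotation":[-0.696,0,0],"grip":75},{"linear":[-0.264,0.91,-0.127],"rotation":[-0.696,0,0],"grip":75},{"linear":[-0.264,0.91,-0.127],"rotation":[-0.696,0,0],"grip":75},{"linear":[-0.264,0.91,-0.127],"rotation":[-0.696,0,0],"grip":75},{"linear":[-0.264,0.91,-0.127],"rotation":[-0.696,0,0],"grip":75},{"linear":[-0.264,0.91,-0.127],"rotation":[-0.696,0,0],"grip":75},{"linear":[-0.264,0.91,-0.127],"rotation":[-0.696,0,0],"grip":75},{"linear":[-0.264,0.91,-0.127],"rotation":[-0.696,0,0],"grip":75}]' 40
python3 - <<'E'
from h import *
st(); plan(576,-266.3,270,-45.6)
E
```

```text
time_s: 0.93
eef_pos: [449.7, -330.2, 309.5]
ee_rot: [0.651, 0.274, 0.653, -0.274]
force: [0.3, -0.5, -0.1]
grip_width: 0.88
t 0.93 pos [ 449.7 -330.2  309.5] yaw -45.6 grip 75.2mm F [ 0.3 -0.5 -0.1] tilt 0.1 j6 -0.05
lin [0.132, 0.45, 0.143] rot [0.001, -0.004, -0.001] | dist 147 rows 3.5 rotrows 0.0
```

```bash
python3 -m jog '[{"linear":[0.03,0.3,0.09],"rotation":[0,0,0],"grip":75},{"linear":[0.132,0.45,0.143],"rotation":[0,0,0],"grip":75},{"linear":[0.132,0.45,0.143],"rotation":[0,0,0],"grip":75},{"linear":[0.132,0.45,0.143],"rotation":[0,0,0],"grip":75},{"linear":[0.132,0.45,0.143],"rotation":[0,0,0],"grip":75},{"linear":[0.132,0.45,0.143],"rotation":[0,0,0],"grip":75}]'
python3 - <<'E'
from h import *
st(); plan(576,-266.3,198,-45.6)
for n in ("top","side"):
    p,d=capture(n); u,v=proj(n,[576,-266,215]).astype(int); p=p[v-55:v+55,u-75:u+75,::-1]; cv2.imwrite(f"pics/{n}1.png",cv2.resize(p,None,fx=5,fy=5))
E
```

```text
time_s: 1.43
eef_pos: [575.5, -267.0, 268.6]
ee_rot: [0.65, 0.274, 0.653, -0.274]
force: [-0.5, 0.1, -0.4]
grip_width: 0.878
t 1.43 pos [ 575.5 -267.   268.6] yaw -45.6 grip 75.0mm F [-0.5  0.1 -0.4] tilt 0.2 j6 0.18
lin [0.235, 0.003, 0.0] rot [-0.0, -0.008, 0.001] | dist 71 rows 1.7 rotrows 0.0
```

View pics/side1.png

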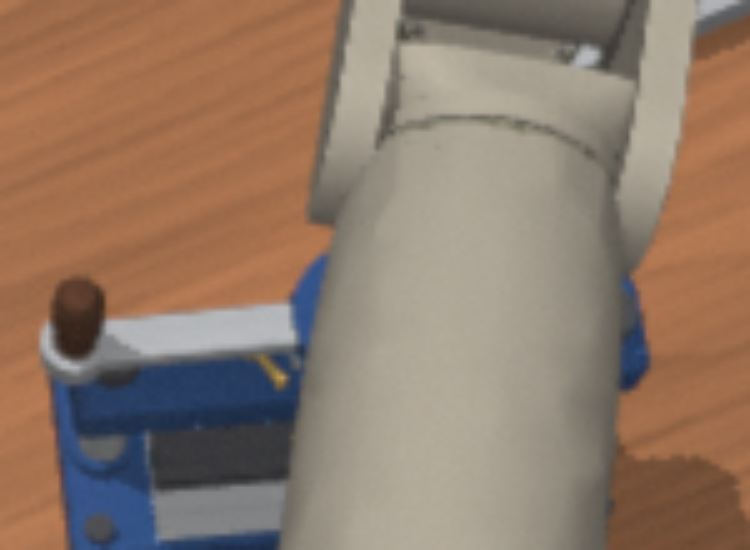

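The arm hides the collar in this view (lever grip at (78,318)), so I'll go on by feel and force readings.

```bash
python3 -m jog '[{"linear":[0.1,0.003,0],"rotation":[0,0,0],"grip":75},{"linear":[0.18,0.003,0],"rotation":[0,0,0],"grip":75},{"linear":[0.235,0.003,0],"rotation":[0,0,0],"grip":75},{"linear":[0.235,0.003,0],"rotation":[0,0,0],"grip":75},{"linear":[0.235,0.003,0],"rotation":[0,0,0],"grip":40},{"linear":[0.235,0.003,0],"rotation":[0,0,0],"grip":40},{"linear":[0.235,0.003,0],"rotation":[0,0,0],"grip":40},{"linear":[0.235,0.003,0],"rotation":[0,0,0],"grip":40},{"linear":[0.235,0.003,0],"rotation":[0,0,0],"grip":40},{"linear":[0.235,0.003,0],"rotation":[0,0,0],"grip":40}]' 50
python3 - <<'E'
from h import *
st()
E
```

```text
time_s: 2.37
eef_pos: [575.2, -267.3, 202.2]
ee_rot: [0.651, 0.275, 0.652, -0.275]
force: [-6.5, 2.5, 5.6]
grip_width: 0.509
t 2.37 pos [ 575.2 -267.3  202.2] yaw -45.7 grip 43.5mm F [-6.5  2.5  5.6] tilt 0.0 j6 0.18
```

```bash
python3 -m jog '[{"linear":[-0.015,0,0],"rotation":[0,0,0],"grip":40},{"linear":[-0.03,0,0],"rotation":[0,0,0],"grip":40},{"linear":[-0.042,0,0],"rotation":[0,0,0],"grip":40},{"linear":[-0.042,0,0],"rotation":[0,0,0],"grip":40},{"linear":[-0.042,0,0],"rotation":[0,0,0],"grip":40},{"linear":[-0.042,0,0],"rotation":[0,0,0],"grip":40}]' 60
python3 - <<'E'
from h import *
st()
E
```

```text
time_s: 2.87
eef_pos: [575.0, -267.3, 214.2]
ee_rot: [0.651, 0.275, 0.652, -0.275]
force: [-0.9, 0.7, -8.6]
grip_width: 0.509
t 2.87 pos [ 575.  -267.3  214.2] yaw -45.7 grip 43.5mm F [-0.9  0.7 -8.6] tilt 0.1 j6 0.18
```

```bash
python3 -m jog '[{"linear":[0,0,0],"rotation":[-0.25,0,0],"grip":40},{"linear":[0,0,0],"rotation":[-0.5,0,0],"grip":40},{"linear":[0,0,0],"rotation":[-0.7,0,0],"grip":40},{"linear":[0,0,0],"rotation":[-0.9,0,0],"grip":40},{"linear":[0,0,0],"rotation":[-1.0,0,0],"grip":40},{"linear":[0,0,0],"rotation":[-1.0,0,0],"grip":40}]'; python3 -m jog '[{"linear":[0,0,0],"rotation":[-0.25,0,0],"grip":40},{"linear":[0,0,0],"rotation":[-0.5,0,0],"grip":40},{"linear":[0,0,0],"rotation":[-0.7,0,0],"grip":40},{"linear":[0,0,0],"rotation":[-0.86,0,0],"grip":40},{"linear":[0,0,0],"rotation":[-0.86,0,0],"grip":40}]'
python3 - <<'E'
from h import *
st(); print(sense()["wrist_torque"])
for n in ("top","side"):
    p,d=capture(n); u,v=proj(n,[576,-266,215]).astype(int); p=p[v-55:v+55,u-75:u+75,::-1]; cv2.imwrite(f"pics/{n}2.png",cv2.resize(p,None,fx=5,fy=5))
E
```

```text
time_s: 3.37
eef_pos: [575.6, -267.6, 214.1]
ee_rot: [0.7, 0.104, 0.699, -0.104]
force: [2.7, -1.2, -9.0]
grip_width: 0.509
time_s: 3.78
eef_pos: [576.5, -267.7, 214.1]
ee_rot: [0.706, -0.048, 0.704, 0.048]
force: [4.6, -1.3, -8.5]
grip_width: 0.51
t 3.78 pos [ 576.5 -267.7  214.1] yaw 7.8 grip 43.6mm F [ 4.6 -1.3 -8.5] tilt 0.2 j6 -0.76
[-0.07625984 -0.91795055 -0.01232024]
```

View pics/side2.png

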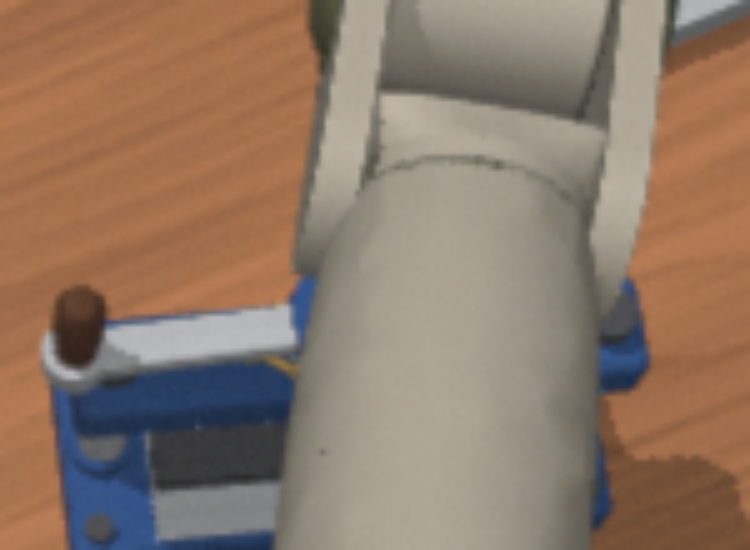

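The lever moved only about 1 px, at (78,325), so the collar turned relative to it. Now I'll lower it into the notch and release.

```bash
python3 -m jog '[{"linear":[0.015,0,0],"rotation":[0,0,0],"grip":40},{"linear":[0.03,0,0],"rotation":[0,0,0],"grip":40},{"linear":[0.04,0,0],"rotation":[0,0,0],"grip":40},{"linear":[0.04,0,0],"rotation":[0,0,0],"grip":40},{"linear":[0.04,0,0],"rotation":[0,0,0],"grip":40}]'; python3 -c "
from h import *
st()"; python3 -m jog '[{"linear":[0,0,0],"rotation":[0,0,0],"grip":70},{"linear":[0,0,0],"rotation":[0,0,0],"grip":70},{"linear":[0,0,0],"rotation":[0,0,0],"grip":70},{"linear":[-0.12,0,0],"rotation":[0,0,0],"grip":70},{"linear":[-0.24,0,0],"rotation":[0,0,0],"grip":70},{"linear":[-0.3,0,0],"rotation":[0,0,0],"grip":70},{"linear":[-0.3,0,0],"rotation":[0,0,0],"grip":70}]'; python3 -c "
from h import *
st()
plan(500,-50,290,-20);plan(500,-50,290,70)"
```

```text
time_s: 4.3
eef_pos: [576.7, -267.8, 202.4]
ee_rot: [0.707, -0.047, 0.704, 0.046]
force: [1.2, -0.4, -1.7]
grip_width: 0.51
t 4.30 pos [ 576.7 -267.8  202.4] yaw 7.5 grip 43.6mm F [ 1.2 -0.4 -1.7] tilt 0.2 j6 -0.75
time_s: 4.88
eef_pos: [577.2, -268.3, 297.9]
ee_rot: [0.709, -0.049, 0.702, 0.044]
force: [0.2, 0.8, 0.8]
grip_width: 0.821
t 4.88 pos [ 577.2 -268.3  297.9] yaw 7.5 grip 70.2mm F [0.2 0.8 0.8] tilt 0.7 j6 -0.75
lin [0.019, 0.755, -0.16] rot [0.961, 0.023, 0.011] | dist 232 rows 5.6 rotrows 3.8
lin [0.019, 0.755, -0.16] rot [-2.18, 0.009, 0.025] | dist 232 rows 5.6 rotrows 8.7
```

Run:
```python
from h import *
plan(600,-60,290,0)
```

```text
lin [0.022, 0.679, 0.166] rot [0.263, 0.021, 0.015] | dist 210 rows 5.0 rotrows 1.1
```

```bash
python3 -m jog '[{"linear":[0,0.3,0.07],"rotation":[0.263,0,0],"grip":50},{"linear":[0.02,0.679,0.166],"rotation":[0.263,0.02,0.01],"grip":50},{"linear":[0.02,0.679,0.166],"rotation":[0.263,0.02,0.01],"grip":50},{"linear":[0.02,0.679,0.166],"rotation":[0.263,0.02,0.01],"grip":50},{"linear":[0.02,0.679,0.166],"rotation":[0.263,0.02,0.01],"grip":50},{"linear":[0.02,0.679,0.166],"rotation":[0.263,0.02,0.01],"grip":50},{"linear":[0.02,0.679,0.166],"rotation":[0.263,0.02,0.01],"grip":50}]'
python3 - <<'E'
from h import *
st(); 
for n in ("top","side"):
    p,d=capture(n); u,v=proj(n,[576,-266,215]).astype(int); p=p[v-55:v+55,u-75:u+75,::-1]; cv2.imwrite(f"pics/{n}3.png",cv2.resize(p,None,fx=5,fy=5))
E
```

```text
time_s: 5.47
eef_pos: [599.9, -57.8, 290.4]
ee_rot: [0.707, -0.002, 0.707, 0.0]
force: [-0.2, -0.4, -0.3]
grip_width: 0.58
t 5.47 pos [599.9 -57.8 290.4] yaw 0.2 grip 49.6mm F [-0.2 -0.4 -0.3] tilt 0.1 j6 -0.29
```

View pics/side3.png

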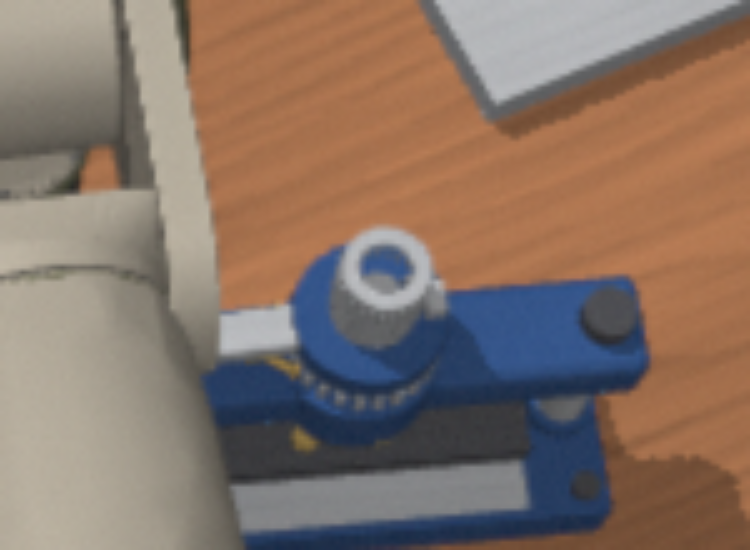

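View pics/top3.png

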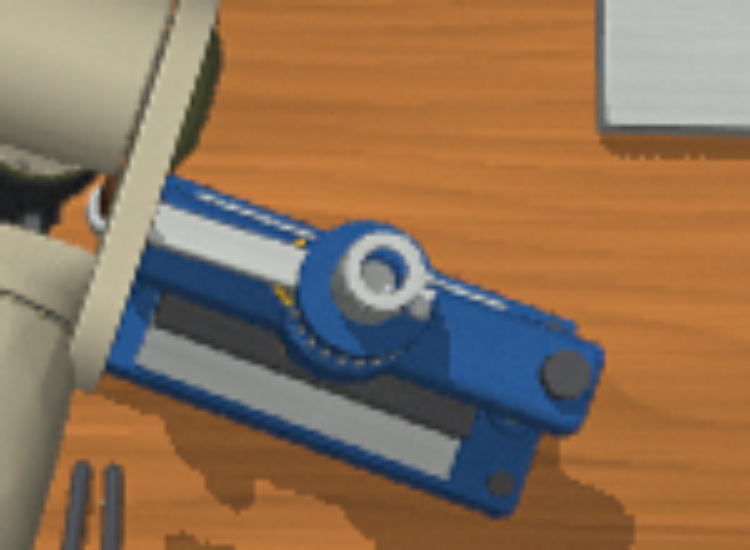

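The nib has moved to the back-right ((437,298) side, (425,300) top), so the collar is in the raising notch. Next is the lever.

Run:
```python
from h import *
plan(620,-124,290,0); plan(620,-124,195,0)
```

```text
lin [0.002, -0.212, 0.067] rot [-0.0, -0.0, 0.005] | dist 67 rows 1.6 rotrows 0.0
lin [0.318, -0.211, 0.067] rot [-0.0, -0.0, 0.005] | dist 116 rows 2.8 rotrows 0.0
```

```bash
python3 -m jog '[{"linear":[0,-0.12,0.035],"rotation":[0,0,0],"grip":50},{"linear":[0,-0.211,0.067],"rotation":[0,0,0],"grip":50},{"linear":[0,-0.211,0.067],"rotation":[0,0,0],"grip":50},{"linear":[0.12,-0.211,0.067],"rotation":[0,0,0],"grip":50},{"linear":[0.22,-0.211,0.067],"rotation":[0,0,0],"grip":50},{"linear":[0.318,-0.211,0.067],"rotation":[0,0,0],"grip":50},{"linear":[0.318,-0.211,0.067],"rotation":[0,0,0],"grip":50},{"linear":[0.318,-0.211,0.067],"rotation":[0,0,0],"grip":26},{"linear":[0.318,-0.211,0.067],"rotation":[0,0,0],"grip":26},{"linear":[0.318,-0.211,0.067],"rotation":[0,0,0],"grip":22},{"linear":[0.318,-0.211,0.067],"rotation":[0,0,0],"grip":22},{"linear":[0.318,-0.211,0.067],"rotation":[0,0,0],"grip":22}]' 25
python3 - <<'E'
from h import *
st()
c=np.array([576,-267]); p=sense()["eef_pos"][:2]-c; print(np.hypot(*p),np.degrees(np.arctan2(p[1],p[0])))
E
```

```text
time_s: 6.57
eef_pos: [620.5, -124.9, 197.4]
ee_rot: [0.708, -0.002, 0.706, -0.002]
force: [-0.9, -5.0, 6.5]
grip_width: 0.296
t 6.57 pos [ 620.5 -124.9  197.4] yaw -0.0 grip 25.3mm F [-0.9 -5.   6.5] tilt 0.3 j6 -0.38
148.89148323739735 72.61111664748177
```

```bash
cat >> h.py <<'E'
C=np.array([576.,-267.]); Y0=70.2
def arc(l0,l1,n,z=None,r=149.5):
    s=sense(); M=toolR().as_matrix(); p0=s["eef_pos"]; 
    for i in range(1,n+1):
        a=np.radians(Y0)+l0+(l1-l0)*i/n
        t=np.array([C[0]+r*np.cos(a),C[1]+r*np.sin(a),p0[2] if z is None else z]); print((M.T@(t-p0)/300).round(3).tolist())
def lev():
    p=sense()["eef_pos"][:2]-C; print("lever %.3f r %.1f"%(np.arctan2(p[1],p[0])-np.radians(Y0),np.hypot(*p)))
E
python3 - <<'E'
from h import *
lev(); arc(0.042,1.0,10,196)
E
```

```text
lever 0.042 r 148.9
[0.004, 0.014, -0.046]
[0.004, 0.022, -0.093]
[0.004, 0.025, -0.14]
[0.004, 0.023, -0.188]
[0.004, 0.017, -0.235]
[0.004, 0.006, -0.282]
[0.003, -0.009, -0.327]
[0.003, -0.028, -0.371]
[0.003, -0.051, -0.412]
[0.003, -0.079, -0.452]
```

```bash
python3 -m jog '[{"linear":[0.004,0.010,-0.046],"rotation":[0,0,0],"grip":22},{"linear":[0.004,0.020,-0.093],"rotation":[0,0,0],"grip":22},{"linear":[0.004,0.023,-0.14],"rotation":[0,0,0],"grip":22},{"linear":[0.004,0.022,-0.188],"rotation":[0,0,0],"grip":22},{"linear":[0.004,0.017,-0.235],"rotation":[0,0,0],"grip":22},{"linear":[0.004,0.006,-0.282],"rotation":[0,0,0],"grip":22},{"linear":[0.003,-0.009,-0.327],"rotation":[0,0,0],"grip":22},{"linear":[0.003,-0.028,-0.371],"rotation":[0,0,0],"grip":22},{"linear":[0.003,-0.05,-0.41],"rotation":[0,0,0],"grip":22},{"linear":[0.003,-0.072,-0.445],"rotation":[0,0,0],"grip":22},{"linear":[0.003,-0.072,-0.445],"rotation":[0,0,0],"grip":22}]'
python3 - <<'E'
from h import *
st();lev(); arc(1.0,-0.33,13,196)
p,d=capture("side"); cv2.imwrite("pics/side4.png",cv2.resize(p[90:230,260:450,::-1],None,fx=4,fy=4))
E
```

```text
time_s: 7.48
eef_pos: [486.9, -146.6, 197.3]
ee_rot: [0.709, -0.001, 0.705, -0.002]
force: [2.7, 4.8, -0.7]
grip_width: 0.294
t 7.48 pos [ 486.9 -146.6  197.3] yaw -0.1 grip 25.1mm F [ 2.7  4.8 -0.7] tilt 0.5 j6 -0.52
lever 0.983 r 149.8
[0.005, 0.023, 0.036]
[0.005, 0.047, 0.08]
[0.005, 0.067, 0.127]
[0.005, 0.082, 0.176]
[0.005, 0.092, 0.226]
[0.006, 0.097, 0.277]
[0.006, 0.096, 0.328]
[0.006, 0.091, 0.378]
[0.007, 0.08, 0.428]
[0.007, 0.064, 0.477]
[0.007, 0.043, 0.523]
[0.008, 0.018, 0.567]
[0.008, -0.012, 0.609]
```

View pics/side4.png

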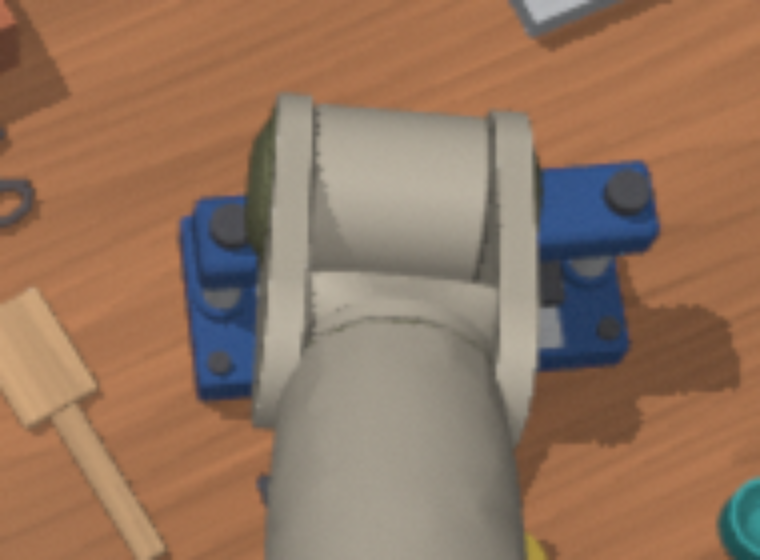

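```bash
python3 -m jog '[{"linear":[0.005,0.023,0.036],"rotation":[0,0,0],"grip":22},{"linear":[0.005,0.047,0.08],"rotation":[0,0,0],"grip":22},{"linear":[0.005,0.067,0.127],"rotation":[0,0,0],"grip":22},{"linear":[0.005,0.082,0.176],"rotation":[0,0,0],"grip":22},{"linear":[0.005,0.092,0.226],"rotation":[0,0,0],"grip":22},{"linear":[0.006,0.097,0.277],"rotation":[0,0,0],"grip":22},{"linear":[0.006,0.096,0.328],"rotation":[0,0,0],"grip":22},{"linear":[0.006,0.091,0.378],"rotation":[0,0,0],"grip":22},{"linear":[0.007,0.08,0.428],"rotation":[0,0,0],"grip":22},{"linear":[0.007,0.064,0.477],"rotation":[0,0,0],"grip":22},{"linear":[0.007,0.043,0.523],"rotation":[0,0,0],"grip":22},{"linear":[0.008,0.018,0.567],"rotation":[0,0,0],"grip":22},{"linear":[0.008,-0.010,0.605],"rotation":[0,0,0],"grip":22},{"linear":[0.008,-0.010,0.605],"rotation":[0,0,0],"grip":22}]'
python3 - <<'E'
from h import *
st();lev(); arc(-0.33,0.98,13,196)
p,d=capture("side"); cv2.imwrite("pics/side5.png",cv2.resize(p[90:230,260:450,::-1],None,fx=4,fy=4))
E
```

```text
time_s: 8.7
eef_pos: [670.6, -149.6, 195.9]
ee_rot: [0.71, -0.001, 0.705, -0.002]
force: [2.6, 2.1, 3.3]
grip_width: 0.297
t 8.70 pos [ 670.6 -149.6  195.9] yaw -0.1 grip 25.4mm F [2.6 2.1 3.3] tilt 0.5 j6 -0.39
lever -0.333 r 150.8
[-0.001, 0.027, -0.044]
[-0.001, 0.052, -0.088]
[-0.002, 0.072, -0.134]
[-0.002, 0.088, -0.181]
[-0.002, 0.099, -0.23]
[-0.003, 0.105, -0.28]
[-0.003, 0.106, -0.33]
[-0.004, 0.102, -0.38]
[-0.004, 0.093, -0.43]
[-0.004, 0.079, -0.478]
[-0.004, 0.06, -0.524]
[-0.005, 0.037, -0.569]
[-0.005, 0.009, -0.611]
```

View pics/side5.png

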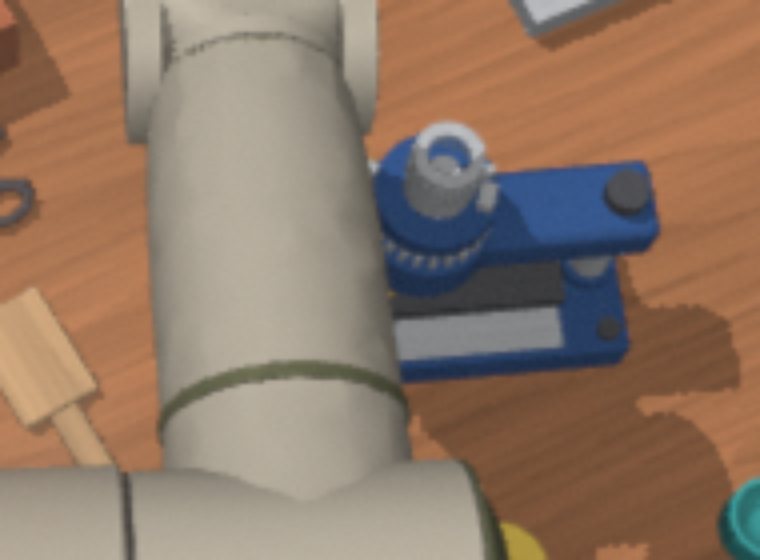

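The collar (448,150) and nib are visible, but the platen's height isn't clear yet. Next stroke.

```bash
python3 -m jog '[{"linear":[-0.001,0.027,-0.044],"rotation":[0,0,0],"grip":22},{"linear":[-0.001,0.052,-0.088],"rotation":[0,0,0],"grip":22},{"linear":[-0.002,0.072,-0.134],"rotation":[0,0,0],"grip":22},{"linear":[-0.002,0.088,-0.181],"rotation":[0,0,0],"grip":22},{"linear":[-0.002,0.099,-0.23],"rotation":[0,0,0],"grip":22},{"linear":[-0.003,0.105,-0.28],"rotation":[0,0,0],"grip":22},{"linear":[-0.003,0.106,-0.33],"rotation":[0,0,0],"grip":22},{"linear":[-0.003,0.102,-0.38],"rotation":[0,0,0],"grip":22}]';python3 -m jog '[{"linear":[0,-0.01,-0.05],"rotation":[0,0,0],"grip":22},{"linear":[0,-0.024,-0.098],"rotation":[0,0,0],"grip":22},{"linear":[0,-0.043,-0.144],"rotation":[0,0,0],"grip":22},{"linear":[0,-0.066,-0.189],"rotation":[0,0,0],"grip":22},{"linear":[0,-0.092,-0.229],"rotation":[0,0,0],"grip":22},{"linear":[0,-0.092,-0.229],"rotation":[0,0,0],"grip":22}]'
python3 - <<'E'
from h import *
st();lev(); arc(1.0,-0.33,13,196)
E
```

```text
time_s: 9.42
eef_pos: [556.0, -116.4, 196.0]
ee_rot: [0.711, -0.002, 0.704, -0.001]
force: [9.6, 4.6, 2.0]
grip_width: 0.298
time_s: 9.92
eef_pos: [486.1, -143.7, 195.8]
ee_rot: [0.711, -0.002, 0.704, -0.001]
force: [0.3, 5.3, 3.5]
grip_width: 0.298
t 9.92 pos [ 486.1 -143.7  195.8] yaw 0.1 grip 25.4mm F [0.3 5.3 3.5] tilt 0.6 j6 -0.52
lever 0.976 r 152.6
[-0.0, 0.013, 0.038]
[0.0, 0.038, 0.083]
[0.0, 0.057, 0.13]
[0.001, 0.072, 0.179]
[0.001, 0.082, 0.229]
[0.002, 0.087, 0.28]
[0.002, 0.086, 0.331]
[0.003, 0.08, 0.381]
[0.003, 0.069, 0.431]
[0.004, 0.053, 0.479]
[0.005, 0.032, 0.526]
[0.005, 0.007, 0.57]
[0.006, -0.023, 0.611]
```

```bash
python3 -m jog '[{"linear":[0,0.013,0.038],"rotation":[0,0,0],"grip":22},{"linear":[0,0.038,0.083],"rotation":[0,0,0],"grip":22},{"linear":[0,0.057,0.13],"rotation":[0,0,0],"grip":22},{"linear":[0.001,0.072,0.179],"rotation":[0,0,0],"grip":22},{"linear":[0.001,0.082,0.229],"rotation":[0,0,0],"grip":22},{"linear":[0.002,0.087,0.28],"rotation":[0,0,0],"grip":22},{"linear":[0.002,0.086,0.331],"rotation":[0,0,0],"grip":22},{"linear":[0.003,0.08,0.381],"rotation":[0,0,0],"grip":22},{"linear":[0.003,0.069,0.431],"rotation":[0,0,0],"grip":22},{"linear":[0.004,0.053,0.479],"rotation":[0,0,0],"grip":22},{"linear":[0.005,0.032,0.526],"rotation":[0,0,0],"grip":22},{"linear":[0.005,0.007,0.57],"rotation":[0,0,0],"grip":22},{"linear":[0.006,-0.023,0.611],"rotation":[0,0,0],"grip":22},{"linear":[0.006,-0.023,0.611],"rotation":[0,0,0],"grip":22}]'
python3 - <<'E'
from h import *
st();lev(); arc(-0.33,0.98,13,196)
p,d=capture("side"); cv2.imwrite("pics/side6.png",cv2.resize(p[90:230,260:450,::-1],None,fx=4,fy=4))
E
```

```text
time_s: 11.08
eef_pos: [670.8, -150.2, 195.3]
ee_rot: [0.711, -0.001, 0.703, -0.001]
force: [2.0, 2.3, 2.7]
grip_width: 0.299
t 11.08 pos [ 670.8 -150.2  195.3] yaw 0.0 grip 25.6mm F [2.  2.3 2.7] tilt 0.6 j6 -0.39
lever -0.336 r 150.5
[-0.003, 0.029, -0.045]
[-0.003, 0.054, -0.089]
[-0.004, 0.075, -0.134]
[-0.004, 0.091, -0.182]
[-0.005, 0.102, -0.231]
[-0.006, 0.108, -0.281]
[-0.006, 0.109, -0.331]
[-0.007, 0.105, -0.381]
[-0.007, 0.096, -0.43]
[-0.008, 0.082, -0.479]
[-0.008, 0.063, -0.525]
[-0.008, 0.04, -0.57]
[-0.009, 0.012, -0.611]
```

View pics/side6.png

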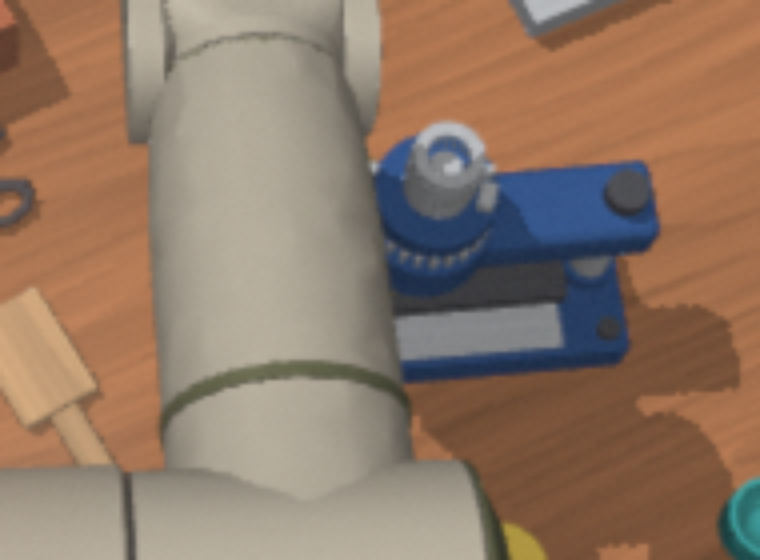

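The screw end inside the collar (450,168) has risen and the platen's edge has moved up. Third stroke.

```bash
python3 -m jog '[{"linear":[-0.001,0.027,-0.044],"rotation":[0,0,0],"grip":22},{"linear":[-0.001,0.052,-0.088],"rotation":[0,0,0],"grip":22},{"linear":[-0.002,0.072,-0.134],"rotation":[0,0,0],"grip":22},{"linear":[-0.002,0.088,-0.181],"rotation":[0,0,0],"grip":22},{"linear":[-0.002,0.099,-0.23],"rotation":[0,0,0],"grip":22},{"linear":[-0.003,0.105,-0.28],"rotation":[0,0,0],"grip":22},{"linear":[-0.003,0.106,-0.33],"rotation":[0,0,0],"grip":22},{"linear":[-0.003,0.104,-0.38],"rotation":[0,0,0],"grip":22}]'
python3 - <<'E'
from h import *
st();lev();arc(0.4,0.96,6,196)
E
```

```text
time_s: 11.8
eef_pos: [556.2, -116.8, 195.1]
ee_rot: [0.712, -0.002, 0.703, 0.0]
force: [10.2, 6.0, 3.3]
grip_width: 0.295
t 11.80 pos [ 556.2 -116.8  195.1] yaw 0.2 grip 25.2mm F [10.2  6.   3.3] tilt 0.8 j6 -0.42
lever 0.477 r 151.5
[-0.003, -0.008, -0.007]
[-0.004, -0.017, -0.053]
[-0.004, -0.03, -0.097]
[-0.005, -0.047, -0.141]
[-0.005, -0.068, -0.182]
[-0.006, -0.093, -0.221]
```

```bash
python3 -m jog '[{"linear":[0,-0.01,-0.05],"rotation":[0,0,0],"grip":22},{"linear":[0,-0.024,-0.098],"rotation":[0,0,0],"grip":22},{"linear":[0,-0.046,-0.141],"rotation":[0,0,0],"grip":22},{"linear":[0,-0.068,-0.182],"rotation":[0,0,0],"grip":22},{"linear":[0,-0.093,-0.221],"rotation":[0,0,0],"grip":22},{"linear":[0,-0.093,-0.221],"rotation":[0,0,0],"grip":22}]'
python3 - <<'E'
from h import *
st();lev();arc(0.97,-0.33,13,196)
E
```

```text
time_s: 12.3
eef_pos: [488.6, -144.6, 194.8]
ee_rot: [0.712, -0.002, 0.703, -0.0]
force: [-0.7, 3.2, 4.1]
grip_width: 0.297
t 12.30 pos [ 488.6 -144.6  194.8] yaw 0.1 grip 25.3mm F [-0.7  3.2  4.1] tilt 0.7 j6 -0.52
lever 0.965 r 150.4
[-0.004, 0.023, 0.042]
[-0.003, 0.046, 0.086]
[-0.003, 0.064, 0.133]
[-0.002, 0.077, 0.181]
[-0.001, 0.086, 0.23]
[-0.001, 0.089, 0.279]
[-0.0, 0.088, 0.329]
[0.001, 0.082, 0.379]
[0.001, 0.07, 0.427]
[0.002, 0.054, 0.474]
[0.002, 0.034, 0.52]
[0.003, 0.009, 0.563]
[0.004, -0.021, 0.603]
```

```bash
python3 -m jog '[{"linear":[0,0.015,0.038],"rotation":[0,0,0],"grip":22},{"linear":[0,0.040,0.083],"rotation":[0,0,0],"grip":22},{"linear":[0,0.06,0.13],"rotation":[0,0,0],"grip":22},{"linear":[0.001,0.075,0.179],"rotation":[0,0,0],"grip":22},{"linear":[0.001,0.085,0.229],"rotation":[0,0,0],"grip":22},{"linear":[0.002,0.089,0.28],"rotation":[0,0,0],"grip":22},{"linear":[0.002,0.088,0.329],"rotation":[0,0,0],"grip":22},{"linear":[0.003,0.082,0.379],"rotation":[0,0,0],"grip":22},{"linear":[0.003,0.07,0.427],"rotation":[0,0,0],"grip":22},{"linear":[0.004,0.054,0.474],"rotation":[0,0,0],"grip":22},{"linear":[0.004,0.034,0.52],"rotation":[0,0,0],"grip":22},{"linear":[0.004,0.009,0.563],"rotation":[0,0,0],"grip":22},{"linear":[0.004,-0.021,0.603],"rotation":[0,0,0],"grip":22},{"linear":[0.004,-0.021,0.603],"rotation":[0,0,0],"grip":60},{"linear":[0.004,-0.021,0.603],"rotation":[0,0,0],"grip":60},{"linear":[0.004,-0.021,0.603],"rotation":[0,0,0],"grip":60},{"linear":[0.004,-0.021,0.603],"rotation":[0,0,0],"grip":60}]'
python3 - <<'E'
from h import *
st();lev();plan(550,60,300)
E
```

```text
time_s: 13.72
eef_pos: [669.2, -149.8, 196.3]
ee_rot: [0.712, -0.002, 0.703, -0.0]
force: [0.2, -0.6, -0.5]
grip_width: 0.707
t 13.72 pos [ 669.2 -149.8  196.3] yaw 0.2 grip 60.4mm F [ 0.2 -0.6 -0.5] tilt 0.8 j6 -0.39
lever -0.326 r 149.7
lin [-0.353, 0.699, -0.391] rot [-0.0, 0.026, 0.006] | dist 263 rows 6.3 rotrows 0.1
```

```bash
python3 -m jog '[{"linear":[-0.14,0,0],"rotation":[0,0,0],"grip":60},{"linear":[-0.28,0,0],"rotation":[0,0,0],"grip":60},{"linear":[-0.36,0.15,-0.3],"rotation":[0,0,0],"grip":60},{"linear":[-0.36,0.9,-1],"rotation":[0,0,0],"grip":60},{"linear":[-0.36,0.9,-1],"rotation":[0,0.02,0],"grip":60},{"linear":[-0.36,0.9,-1],"rotation":[0,0.02,0],"grip":60},{"linear":[-0.36,0.9,-1],"rotation":[0,0.02,0],"grip":60},{"linear":[-0.36,0.9,-1],"rotation":[0,0.02,0],"grip":60},{"linear":[-0.36,0.9,-1],"rotation":[0,0.02,0],"grip":60},{"linear":[-0.36,0.9,-1],"rotation":[0,0.02,0],"grip":60},{"linear":[-0.36,0.9,-1],"rotation":[0,0.02,0],"grip":60},{"linear":[-0.36,0.9,-1],"rotation":[0,0.02,0],"grip":60}]'
python3 - <<'E'
from h import *
st();plan(200,390,300)
E
```

```text
time_s: 14.72
eef_pos: [364.2, 121.1, 299.9]
ee_rot: [0.709, -0.002, 0.706, 0.0]
force: [0.4, -0.4, -0.6]
grip_width: 0.702
t 14.72 pos [364.2 121.1 299.9] yaw 0.2 grip 60.0mm F [ 0.4 -0.4 -0.6] tilt 0.3 j6 0.01
lin [-0.005, 0.898, -0.544] rot [-0.0, 0.009, 0.006] | dist 315 rows 7.6 rotrows 0.0
```

```bash
python3 -m jog '[{"linear":[0,0.9,-0.54],"rotation":[0,0,0],"grip":60},{"linear":[0,0.9,-0.54],"rotation":[0,0,0],"grip":60},{"linear":[0,0.9,-0.54],"rotation":[0,0,0],"grip":60},{"linear":[0,0.9,-0.54],"rotation":[0,0,0],"grip":60},{"linear":[0,0.9,-0.54],"rotation":[0,0,0],"grip":60},{"linear":[0,0.9,-0.54],"rotation":[0,0,0],"grip":60},{"linear":[0,0.9,-0.54],"rotation":[0,0,0],"grip":60},{"linear":[0,0.9,-0.54],"rotation":[0,0,0],"grip":60},{"linear":[0,0.9,-0.54],"rotation":[0,0,0],"grip":60}]'
python3 - <<'E'
from h import *
st()
for n in ("top","side"):
    p,d=capture(n); cv2.imwrite(f"pics/{n}7.png",p[:,:,::-1])
    cv2.imwrite(f"pics/{n}7c.png",cv2.resize(p[90:230,280:450,::-1],None,fx=4,fy=4))
E
```

```text
time_s: 15.47
eef_pos: [198.2, 393.0, 298.4]
ee_rot: [0.709, -0.004, 0.706, 0.002]
force: [1.1, -0.4, 0.1]
grip_width: 0.7
t 15.47 pos [198.2 393.  298.4] yaw 0.5 grip 59.8mm F [ 1.1 -0.4  0.1] tilt 0.3 j6 0.83
```

View pics/top7.png

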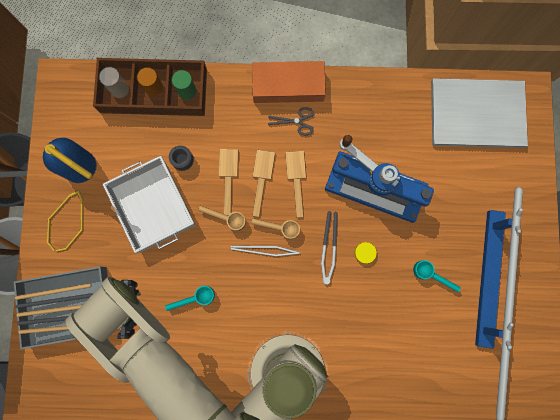

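View pics/side7.png

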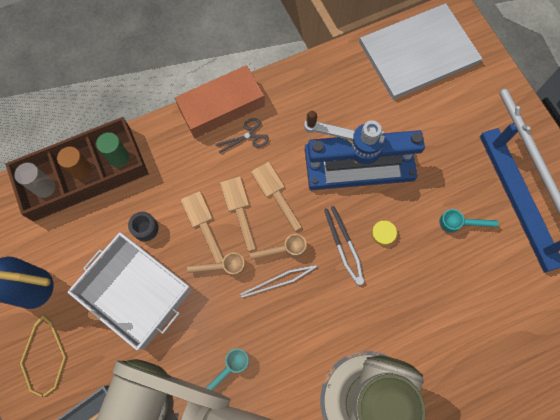

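View pics/side7c.png

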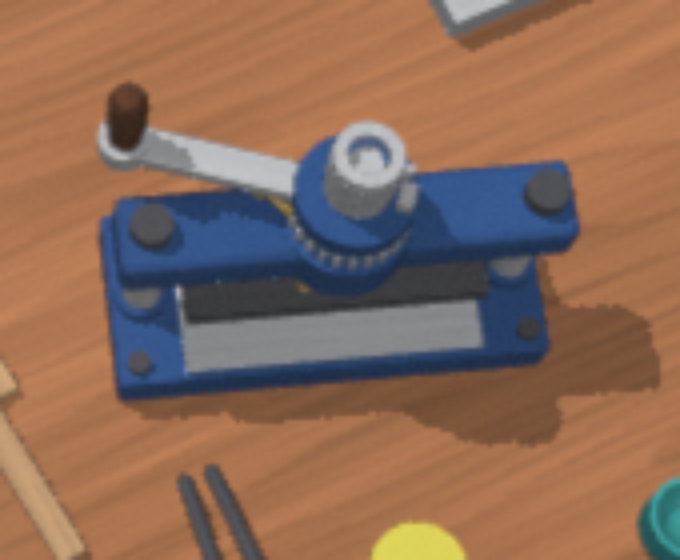

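The lever is parked at the back-left with the platen clearly higher. The jacks and wax at (328,245) and (366,253) are undisturbed. Now I'll measure the platen gap and the tools.

Run:
```python
from h import *
a=np.radians(-19.8); X=np.array([np.cos(a),np.sin(a)]); Y=np.array([-X[1],X[0]])
q=C-35*X+103*Y
for z in (40,48,56,60,64): print(z,((proj("side",[*q,z])-[280,90])*4).round(0), ((proj("side",[*(q-206*Y),z])-[280,90])*4).round(0))
print("bed corners",[((proj("side",[*(C-65*X+s*150*Y),36])-[280,90])*4).round(0) for s in (1,-1)])
for n in ("top","side"):
    im=cv2.imread(f"pics/{n}7.png"); hsv=cv2.cvtColor(im,cv2.COLOR_BGR2HSV)
    m=((hsv[...,1]<152)&(hsv[...,1]>85)&(hsv[...,0]>13)&(hsv[...,0]<24)&(hsv[...,2]>150)).astype(np.uint8)*255
    if n=="top": box=(185,140,312,245)
    else: box=(175,155,315,285)
    mm=np.zeros_like(m); mm[box[1]:box[3],box[0]:box[2]]=m[box[1]:box[3],box[0]:box[2]]
    cv2.imwrite(f"pics/{n}m.png",cv2.resize(mm[box[1]:box[3],box[0]:box[2]],None,fx=4,fy=4,interpolation=0))
    k,l,s,c=cv2.connectedComponentsWithStats(mm)
    for i in range(1,k):
        if s[i][4]>60: print(n,s[i],c[i].round(1))
```

```text
40 [179. 333.] [476. 309.]
48 [180. 329.] [478. 305.]
56 [181. 324.] [481. 301.]
60 [181. 322.] [482. 298.]
64 [182. 320.] [483. 296.]
bed corners [array([115., 381.]), array([549., 347.])]
top [219 149  19  27 503] [227.9 161.9]
top [252 150  23  67 753] [261.6 174.9]
top [285 151  21  66 760] [296.  175.5]
top [199 177  47  53 596] [226.8 208.3]
top [251 219  49  20 360] [281.  227.2]
side [251 162  50  69 967] [273.8 189.6]
side [220 176  35  75 972] [237.7 205.4]
side [ 181  191   63   83 1472] [207.9 234.8]
side [250 234  57  24 483] [284.5 247.3]
```

View pics/topm.png

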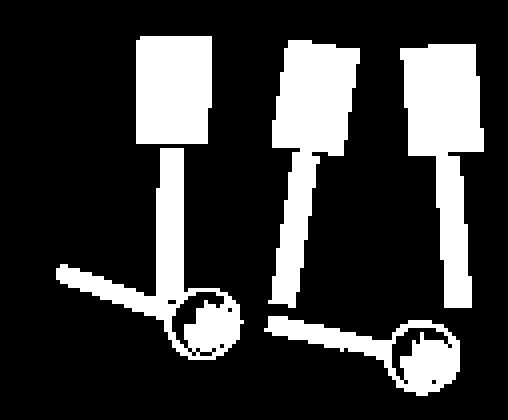

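```bash
cat > meas.py <<'E'
from h import *
def woodmask(im):
    hsv=cv2.cvtColor(im,cv2.COLOR_BGR2HSV)
    return ((hsv[...,1]<152)&(hsv[...,1]>85)&(hsv[...,0]>13)&(hsv[...,0]<24)&(hsv[...,2]>150)).astype(np.uint8)*255
def paddles(n,im,box):
    m=woodmask(im); mm=np.zeros_like(m); mm[box[1]:box[3],box[0]:box[2]]=m[box[1]:box[3],box[0]:box[2]]
    bl=cv2.morphologyEx(mm,cv2.MORPH_OPEN,np.ones((11,11),np.uint8))
    k,l,s,c=cv2.connectedComponentsWithStats(bl); out=[]
    for i in range(1,k):
        if s[i][4]<250: continue
        pts=np.argwhere(l==i)[:,::-1]
        W=np.array([onplane(n,u,v,12)[:2] for u,v in pts],np.float32)
        ctr=W.mean(0); 
        A=np.array([onplane(n,u,v,12)[:2] for v,u in np.argwhere(mm>0)])
        # handle pixels: 55..110 mm from centre, toward robot
        d=A-ctr; r=np.hypot(*d.T); h=d[(r>60)&(r<115)&(abs(d[:,1])<45)&(d[:,0]<0)]
        ax=-h.mean(0); ax/=np.linalg.norm(ax)
        out.append((ctr.round(1),round(float(np.degrees(np.arctan2(ax[1],ax[0]))),1),cv2.minAreaRect(W)))
    return out
E
python3 - <<'E'
from meas import *
for n,b in (("top",(185,140,312,245)),("side",(175,155,315,285))):
    for o in paddles(n,cv2.imread(f"pics/{n}7.png"),b): print(n,o[0],o[1],[np.round(x,1) for x in o[2]])
for nm,t,s in (("b1",(236.3,220.8),(233.5,264)),("b2",(290.8,229.3),(295.5,244.7))):
    print(nm,onplane("top",*t,42),onplane("side",*s,42))
print("h1",onplane("top",200.3,207.8,28),onplane("side",187.5,268.5,28)); print("h2",onplane("top",252.3,221,28),onplane("side",250.5,254.8,28))
for n,c in (("top",[(103,189),(163,156),(194,220),(134,252)]),("side",[(121,235),(188,289),(140,348),(70,292)])):
    print(n,[onplane(n,u,v,65)[:2].round(0) for u,v in c])
E
```

```text
Traceback (most recent call last):
  File "meas.py", line 14, in paddles
    A=np.array([onplane(n,u,v,12)[:2] for v,u in np.argwhere(mm>0)])
                ~~~~~~~^^^^^^^^^^
  File "h.py", line 10, in onplane
    o,d=ray(n,u,v); return o+d*(z-o[2])/d[2]
        ~~~^^^^^^^
  File "h.py", line 7, in ray
    K,T=cam(n); d=np.array([(u-K[0,2])/K[0,0],-(v-K[1,2])/K[1,1],-1.0])
        ~~~^^^
  File "h.py", line 5, in cam
    c=calibration(n); return c["intrinsics"],c["world_from_camera"]
ValueError: time passes only in moves, steps and waits
```

```bash
python3 - <<'E'
s=open('h.py').read()
s=s.replace("def cam(n):","import functools\n@functools.lru_cache(None)\ndef cam(n):")
open('h.py','w').write(s)
E
cat > m1.py <<'E'
from meas import *
for n,b in (("top",(185,140,312,245)),("side",(175,155,315,285))):
    for o in paddles(n,cv2.imread(f"pics/{n}7.png"),b): print(n,o[0],o[1],[np.round(x,1) for x in o[2]])
for nm,t,s in (("b1",(236.3,220.8),(233.5,264)),("b2",(290.8,229.3),(295.5,244.7))):
    print(nm,onplane("top",*t,42),onplane("side",*s,42))
print("h1",onplane("top",200.3,207.8,28),onplane("side",187.5,268.5,28)); print("h2",onplane("top",252.3,221,28),onplane("side",250.5,254.8,28))
for n,c in (("top",[(103,189),(163,156),(194,220),(134,252)]),("side",[(121,235),(188,289),(140,348),(70,292)])):
    print(n,[onplane(n,u,v,65)[:2].round(0) for u,v in c])
E
python3 m1.py
```

```text
top [646.4 205.8] 0.9 [array([646.1, 205.4]), array([85.6, 57.6]), np.float64(2.1)]
top [642.2  92.9] -6.8 [array([642.5,  93.4]), array([84.9, 57.5]), np.float64(1.5)]
top [644.6  -9.1] 5.8 [array([645.2,  -8.7]), array([84.9, 57.6]), np.float64(1.5)]
side [637.6 -11. ] 5.9 [array([637.2, -10.9]), array([64.9, 80.9]), np.float64(65.5)]
side [638.1  90.6] -7.0 [array([638.1,  90.5]), array([61.2, 81. ]), np.float64(67.4)]
side [641.4 203.7] 1.1 [array([640.9, 203.7]), array([90.5, 59.5]), np.float64(0.9)]
b1 [454.34079408 169.23397623  42.        ] [448.48943053 169.45161449  42.        ]
b2 [432.28604375   0.65495429  42.        ] [428.02154726   0.61250984  42.        ]
h1 [493.90615723 284.15000718  28.        ] [490.8680653  284.27411492  28.        ]
h2 [456.60390645 120.66160892  28.        ] [455.62480926 118.88402083  28.        ]
top [array([539., 579.]), array([648., 402.]), array([451., 296.]), array([349., 471.])]
side [array([636., 406.]), array([432., 299.]), array([347., 459.]), array([549., 573.])]
```

Run:
```python
from h import *
plan(478.3,244.7,150,-19.6)
```

```text
lin [0.501, -0.49, 0.921] rot [0.695, 0.011, 0.004] | dist 347 rows 8.3 rotrows 2.8
```

```bash
python3 -m jog '[{"linear":[0.1,-0.4,0.8],"rotation":[0.3,0,0],"grip":50},{"linear":[0.1,-0.4,0.8],"rotation":[0.6,0,0],"grip":50},{"linear":[0.2,-0.4,0.8],"rotation":[0.695,0,0],"grip":50},{"linear":[0.3,-0.45,0.85],"rotation":[0.695,0.01,0],"grip":50},{"linear":[0.501,-0.49,0.921],"rotation":[0.695,0.01,0],"grip":50},{"linear":[0.501,-0.49,0.921],"rotation":[0.695,0.01,0],"grip":50},{"linear":[0.501,-0.49,0.921],"rotation":[0.695,0.01,0],"grip":50},{"linear":[0.501,-0.49,0.921],"rotation":[0.695,0.01,0],"grip":50},{"linear":[0.501,-0.49,0.921],"rotation":[0.695,0.01,0],"grip":50},{"linear":[0.501,-0.49,0.921],"rotation":[0.695,0.01,0],"grip":50},{"linear":[0.501,-0.49,0.921],"rotation":[0.695,0.01,0],"grip":50}]'
python3 - <<'E'
from h import *
st();plan(478.3,244.7,6,-19.6)
E
```

```text
time_s: 16.48
eef_pos: [478.4, 243.0, 149.7]
ee_rot: [0.696, 0.12, 0.697, -0.122]
force: [-1.0, 0.2, 0.3]
grip_width: 0.584
t 16.48 pos [478.4 243.  149.7] yaw -19.8 grip 49.9mm F [-1.   0.2  0.3] tilt 0.2 j6 0.60
lin [0.479, 0.007, -0.002] rot [-0.006, -0.001, 0.006] | dist 144 rows 3.4 rotrows 0.0
```

```bash
python3 -m jog '[{"linear":[0.14,0.006,0],"rotation":[0,0,0],"grip":50},{"linear":[0.28,0.006,0],"rotation":[0,0,0],"grip":50},{"linear":[0.40,0.006,0],"rotation":[0,0,0],"grip":50},{"linear":[0.479,0.006,0],"rotation":[0,0,0],"grip":50},{"linear":[0.479,0.006,0],"rotation":[0,0,0],"grip":50},{"linear":[0.479,0.006,0],"rotation":[0,0,0],"grip":50},{"linear":[0.479,0.006,0],"rotation":[0,0,0],"grip":12},{"linear":[0.479,0.006,0],"rotation":[0,0,0],"grip":12},{"linear":[0.479,0.006,0],"rotation":[0,0,0],"grip":12},{"linear":[0.479,0.006,0],"rotation":[0,0,0],"grip":12},{"linear":[0.479,0.006,0],"rotation":[0,0,0],"grip":12},{"linear":[0.479,0.006,0],"rotation":[0,0,0],"grip":12}]' 60
python3 - <<'E'
from h import *
st();plan(478.3,244.7,120,-40)
E
```

```text
time_s: 17.48
eef_pos: [479.7, 244.7, 7.0]
ee_rot: [0.697, 0.121, 0.696, -0.122]
force: [1.7, 3.7, 6.1]
grip_width: 0.186
t 17.48 pos [479.7 244.7   7. ] yaw -19.8 grip 15.9mm F [1.7 3.7 6.1] tilt 0.1 j6 0.60
lin [-0.377, -0.002, -0.004] rot [0.707, 0.004, 0.002] | dist 113 rows 2.7 rotrows 2.8
```

```bash
python3 -m jog '[{"linear":[-0.1,0,0],"rotation":[0,0,0],"grip":12},{"linear":[-0.2,0,0],"rotation":[0.2,0,0],"grip":12},{"linear":[-0.3,0,0],"rotation":[0.4,0,0],"grip":12},{"linear":[-0.4,0,0],"rotation":[0.6,0,0],"grip":12},{"linear":[-0.4,0,0],"rotation":[0.707,0,0],"grip":12},{"linear":[-0.4,0,0],"rotation":[0.707,0,0],"grip":12}]'
python3 - <<'E'
from h import *
st();plan(534.9,412.4,127,-62)
E
```

```text
time_s: 17.98
eef_pos: [479.8, 244.8, 128.1]
ee_rot: [0.665, 0.242, 0.663, -0.243]
force: [0.2, -0.2, -1.2]
grip_width: 0.183
t 17.98 pos [479.8 244.8 128.1] yaw -40.1 grip 15.7mm F [ 0.2 -0.2 -1.2] tilt 0.2 j6 0.96
lin [0.003, 0.545, -0.219] rot [0.764, 0.006, -0.003] | dist 176 rows 4.2 rotrows 3.1
```

```bash
python3 -m jog '[{"linear":[0,0.13,-0.05],"rotation":[0.2,0,0],"grip":12},{"linear":[0,0.26,-0.1],"rotation":[0.4,0,0],"grip":12},{"linear":[0,0.39,-0.16],"rotation":[0.6,0,0],"grip":12},{"linear":[0,0.5,-0.2],"rotation":[0.764,0,0],"grip":12},{"linear":[0,0.545,-0.219],"rotation":[0.764,0,0],"grip":12},{"linear":[0,0.545,-0.219],"rotation":[0.764,0,0],"grip":12},{"linear":[0,0.545,-0.219],"rotation":[0.764,0,0],"grip":12}]'
python3 - <<'E'
from h import *
st();plan(534.9,412.4,14,-62)
for n in ("top","side"):
    p,d=capture(n); cv2.imwrite(f"pics/{n}8.png",cv2.resize(p[120:380,30:330,::-1],None,fx=2.3,fy=2.3))
E
```

```text
time_s: 18.57
eef_pos: [534.1, 412.1, 125.7]
ee_rot: [0.607, 0.362, 0.606, -0.364]
force: [0.6, -1.3, -0.7]
grip_width: 0.192
t 18.57 pos [534.1 412.1 125.7] yaw -61.9 grip 16.4mm F [ 0.6 -1.3 -0.7] tilt 0.2 j6 1.57
lin [0.372, 0.004, -0.001] rot [0.005, 0.006, 0.003] | dist 112 rows 2.7 rotrows 0.0
```

View pics/side8.png

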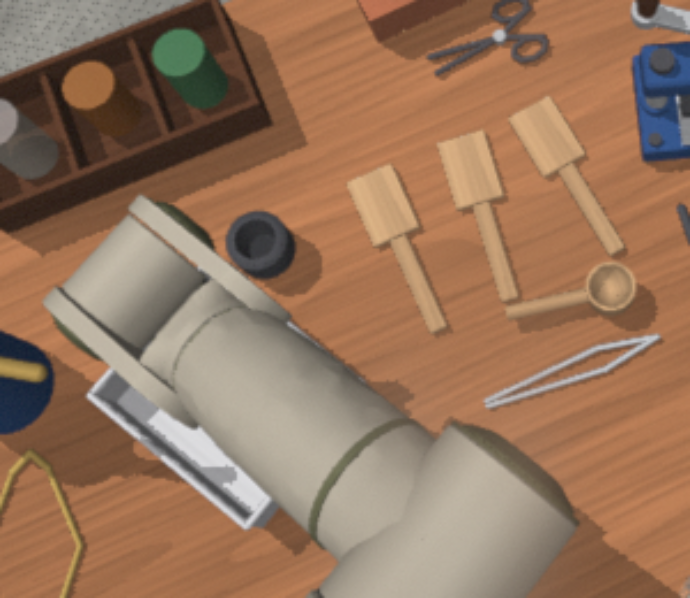

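Block 1 is in the grip and gone from the bench. Lowering it into the tub.

```bash
python3 -m jog '[{"linear":[0.12,0,0],"rotation":[0,0,0],"grip":12},{"linear":[0.24,0,0],"rotation":[0,0,0],"grip":12},{"linear":[0.34,0,0],"rotation":[0,0,0],"grip":12},{"linear":[0.37,0,0],"rotation":[0,0,0],"grip":12},{"linear":[0.37,0,0],"rotation":[0,0,0],"grip":12},{"linear":[0.37,0,0],"rotation":[0,0,0],"grip":35},{"linear":[0.37,0,0],"rotation":[0,0,0],"grip":35},{"linear":[0.37,0,0],"rotation":[0,0,0],"grip":35},{"linear":[0.25,0,0],"rotation":[0,0,0],"grip":35},{"linear":[0.1,0,0],"rotation":[0,0,0],"grip":50},{"linear":[0,0,0],"rotation":[0,0,0],"grip":50},{"linear":[0,0,0],"rotation":[0,0,0],"grip":50}]'
python3 - <<'E'
from h import *
st();plan(445.5,71.6,130,-40)
E
```

```text
time_s: 19.67
eef_pos: [537.3, 412.8, 136.8]
ee_rot: [0.61, 0.368, 0.603, -0.36]
force: [0.3, 0.9, 0.9]
grip_width: 0.583
t 19.67 pos [537.3 412.8 136.8] yaw -62.0 grip 49.8mm F [0.3 0.9 0.9] tilt 0.9 j6 1.57
lin [0.014, -0.805, 0.86] rot [-0.767, 0.012, -0.028] | dist 353 rows 8.5 rotrows 3.1
```

```bash
python3 -m jog '[{"linear":[0,-0.3,0.3],"rotation":[-0.25,0,0],"grip":50},{"linear":[0.014,-0.805,0.86],"rotation":[-0.5,0,-0.02],"grip":50},{"linear":[0.014,-0.805,0.86],"rotation":[-0.75,0,-0.02],"grip":50},{"linear":[0.014,-0.805,0.86],"rotation":[-1.0,0,-0.02],"grip":50},{"linear":[0.014,-0.805,0.86],"rotation":[-1.0,0,-0.02],"grip":50},{"linear":[0.014,-0.805,0.86],"rotation":[-1.0,0,-0.02],"grip":50},{"linear":[0.014,-0.805,0.86],"rotation":[-1.0,0,-0.02],"grip":50},{"linear":[0.014,-0.805,0.86],"rotation":[-1.0,0,-0.02],"grip":50},{"linear":[0.014,-0.805,0.86],"rotation":[-1.0,0,-0.02],"grip":50},{"linear":[0.014,-0.805,0.86],"rotation":[-1.0,0,-0.02],"grip":50},{"linear":[0.014,-0.805,0.86],"rotation":[-1.0,0,-0.02],"grip":50}]'
python3 - <<'E'
from h import *
st();plan(442,56,130,-12.3);plan(442,56,6,-12.3)
for n in ("top","side"):
    p,d=capture(n); cv2.imwrite(f"pics/{n}9.png",cv2.resize(p[120:380,30:330,::-1],None,fx=2.3,fy=2.3))
E
```

```text
time_s: 20.58
eef_pos: [446.0, 70.9, 130.9]
ee_rot: [0.681, 0.204, 0.674, -0.203]
force: [-0.0, 0.7, 0.0]
grip_width: 0.587
t 20.58 pos [446.   70.9 130.9] yaw -33.4 grip 50.2mm F [-0.   0.7  0. ] tilt 0.6 j6 0.48
lin [0.003, -0.049, 0.016] rot [-0.738, 0.02, -0.003] | dist 15 rows 0.4 rotrows 3.0
lin [0.416, -0.05, 0.012] rot [-0.738, 0.02, -0.003] | dist 126 rows 3.0 rotrows 3.0
```

View pics/top9.png

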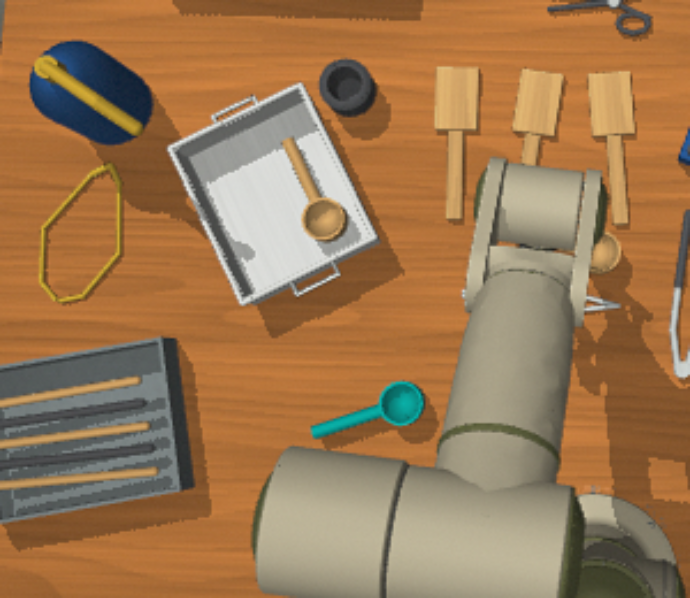

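View pics/side9.png

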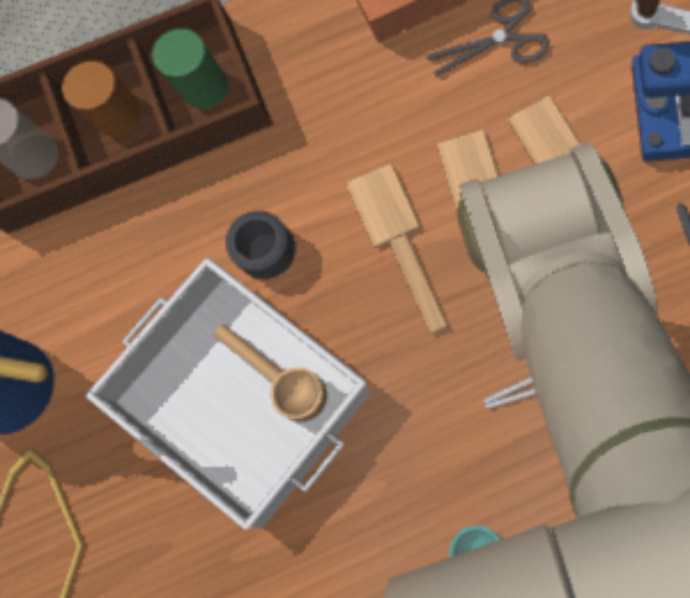

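Block 1 lies in the tub (cup at (323,218) top, (298,393) side). Block 2 is still in place, partly hidden at (606,252). Now I'll grasp it.

```bash
python3 -m jog '[{"linear":[0.05,-0.05,0.012],"rotation":[-0.25,0.02,0],"grip":50},{"linear":[0.12,-0.05,0.012],"rotation":[-0.5,0.02,0],"grip":50},{"linear":[0.18,-0.05,0.012],"rotation":[-0.738,0.02,0],"grip":50},{"linear":[0.28,-0.05,0.012],"rotation":[-0.738,0.02,0],"grip":50},{"linear":[0.38,-0.05,0.012],"rotation":[-0.738,0.02,0],"grip":50},{"linear":[0.416,-0.05,0.012],"rotation":[-0.738,0.02,0],"grip":50},{"linear":[0.416,-0.05,0.012],"rotation":[-0.738,0.02,0],"grip":50},{"linear":[0.416,-0.05,0.012],"rotation":[-0.738,0.02,0],"grip":12},{"linear":[0.416,-0.05,0.012],"rotation":[-0.738,0.02,0],"grip":12},{"linear":[0.416,-0.05,0.012],"rotation":[-0.738,0.02,0],"grip":12},{"linear":[0.416,-0.05,0.012],"rotation":[-0.738,0.02,0],"grip":12},{"linear":[0.416,-0.05,0.012],"rotation":[-0.738,0.02,0],"grip":12},{"linear":[0.416,-0.05,0.012],"rotation":[-0.738,0.02,0],"grip":12}]' 60; python3 -c "
from h import *
st()"; python3 -m jog '[{"linear":[-0.1,0,0],"rotation":[0,0,0],"grip":12},{"linear":[-0.2,0,0],"rotation":[0.2,0,0],"grip":12},{"linear":[-0.3,0,0],"rotation":[0.4,0,0],"grip":12},{"linear":[-0.4,0,0],"rotation":[0.6,0,0],"grip":12},{"linear":[-0.42,0,0],"rotation":[0.8,0,0],"grip":12},{"linear":[-0.42,0,0],"rotation":[1.0,0,0],"grip":12},{"linear":[-0.42,0,0],"rotation":[1.0,0,0],"grip":12}]'
python3 - <<'E'
from h import *
st();plan(497.3,483,130,-62)
E
```

```text
time_s: 21.77
eef_pos: [442.7, 57.5, 6.4]
ee_rot: [0.704, 0.075, 0.703, -0.074]
force: [1.5, 3.6, 5.9]
grip_width: 0.189
t 21.77 pos [442.7  57.5   6.4] yaw -12.1 grip 16.1mm F [1.5 3.6 5.9] tilt 0.1 j6 0.07
time_s: 22.35
eef_pos: [442.4, 57.2, 132.9]
ee_rot: [0.663, 0.248, 0.662, -0.247]
force: [0.4, 0.0, -1.3]
grip_width: 0.188
t 22.35 pos [442.4  57.2 132.9] yaw -41.0 grip 16.0mm F [ 0.4  0.  -1.3] tilt 0.2 j6 0.58
lin [0.012, 1.191, -0.793] rot [0.733, 0.002, -0.006] | dist 429 rows 10.3 rotrows 2.9
```

```bash
python3 -m jog '[{"linear":[0,0.13,-0.08],"rotation":[0.2,0,0],"grip":12},{"linear":[0,0.26,-0.17],"rotation":[0.4,0,0],"grip":12},{"linear":[0,0.38,-0.25],"rotation":[0.6,0,0],"grip":12},{"linear":[0,0.5,-0.33],"rotation":[0.733,0,0],"grip":12},{"linear":[0,0.62,-0.41],"rotation":[0.733,0,0],"grip":12},{"linear":[0,0.74,-0.49],"rotation":[0.733,0,0],"grip":12},{"linear":[0,0.86,-0.57],"rotation":[0.733,0,0],"grip":12},{"linear":[0,0.86,-0.57],"rotation":[0.733,0,0],"grip":12}]'
python3 - <<'E'
from h import *
st();plan(476,474,130,-62);plan(476,474,14,-62)
E
```

```text
time_s: 23.02
eef_pos: [481.8, 367.2, 132.5]
ee_rot: [0.607, 0.363, 0.607, -0.362]
force: [-0.3, 0.9, -0.7]
grip_width: 0.189
t 23.02 pos [481.8 367.2 132.5] yaw -61.7 grip 16.2mm F [-0.3  0.9 -0.7] tilt 0.1 j6 1.53
lin [0.009, 0.152, -0.323] rot [0.011, -0.0, -0.004] | dist 107 rows 2.6 rotrows 0.0
lin [0.395, 0.151, -0.323] rot [0.011, -0.0, -0.004] | dist 160 rows 3.8 rotrows 0.0
```

```bash
python3 -m jog '[{"linear":[0,0.06,-0.12],"rotation":[0,0,0],"grip":12},{"linear":[0,0.11,-0.24],"rotation":[0,0,0],"grip":12},{"linear":[0,0.151,-0.323],"rotation":[0,0,0],"grip":12},{"linear":[0.05,0.151,-0.323],"rotation":[0,0,0],"grip":12},{"linear":[0.15,0.151,-0.323],"rotation":[0,0,0],"grip":12},{"linear":[0.27,0.151,-0.323],"rotation":[0,0,0],"grip":12},{"linear":[0.36,0.151,-0.323],"rotation":[0,0,0],"grip":12},{"linear":[0.395,0.151,-0.323],"rotation":[0,0,0],"grip":12},{"linear":[0.395,0.151,-0.323],"rotation":[0,0,0],"grip":12},{"linear":[0.395,0.151,-0.323],"rotation":[0,0,0],"grip":35},{"linear":[0.395,0.151,-0.323],"rotation":[0,0,0],"grip":35},{"linear":[0.395,0.151,-0.323],"rotation":[0,0,0],"grip":35},{"linear":[0.25,0.151,-0.323],"rotation":[0,0,0],"grip":35},{"linear":[0.1,0.151,-0.323],"rotation":[0,0,0],"grip":45},{"linear":[0,0.151,-0.323],"rotation":[0,0,0],"grip":45},{"linear":[0,0.151,-0.323],"rotation":[0,0,0],"grip":45}]'
python3 - <<'E'
from h import *
st();plan(480,250,160,-90)
E
```

```text
time_s: 24.35
eef_pos: [478.3, 476.0, 142.6]
ee_rot: [0.61, 0.368, 0.605, -0.357]
force: [0.0, 0.1, 1.9]
grip_width: 0.526
t 24.35 pos [478.3 476.  142.6] yaw -61.7 grip 44.9mm F [0.  0.1 1.9] tilt 1.0 j6 1.69
lin [-0.065, -0.352, 0.666] rot [0.989, -0.012, -0.032] | dist 227 rows 5.4 rotrows 4.0
```

```bash
python3 -m jog '[{"linear":[0,-0.1,0.2],"rotation":[0.25,0,0],"grip":45},{"linear":[-0.03,-0.352,0.666],"rotation":[0.5,0,-0.03],"grip":45},{"linear":[-0.03,-0.352,0.8],"rotation":[0.77,0,-0.03],"grip":45},{"linear":[-0.03,-0.352,0.95],"rotation":[0.77,0,-0.03],"grip":45},{"linear":[-0.03,-0.352,0.95],"rotation":[0.77,0,-0.03],"grip":45},{"linear":[-0.03,-0.352,0.95],"rotation":[0.77,0,-0.03],"grip":45},{"linear":[-0.03,-0.352,0.95],"rotation":[0.77,0,-0.03],"grip":45},{"linear":[-0.03,-0.352,0.95],"rotation":[0.77,0,-0.03],"grip":45},{"linear":[-0.03,-0.352,0.95],"rotation":[0.77,0,-0.03],"grip":45}]'
python3 - <<'E'
from h import *
st();plan(536.6,-20.8,100,-84)
for n in ("top","side"):
    p,d=capture(n); cv2.imwrite(f"pics/{n}10.png",p[:,:,::-1])
E
```

```text
time_s: 25.1
eef_pos: [521.5, 172.2, 150.3]
ee_rot: [0.525, 0.475, 0.526, -0.471]
force: [-0.8, 0.3, -0.1]
grip_width: 0.532
t 25.10 pos [521.5 172.2 150.3] yaw -83.9 grip 45.4mm F [-0.8  0.3 -0.1] tilt 0.3 j6 1.57
lin [0.165, -0.018, 0.646] rot [0.002, -0.01, -0.005] | dist 200 rows 4.8 rotrows 0.0
```

View pics/top10.png

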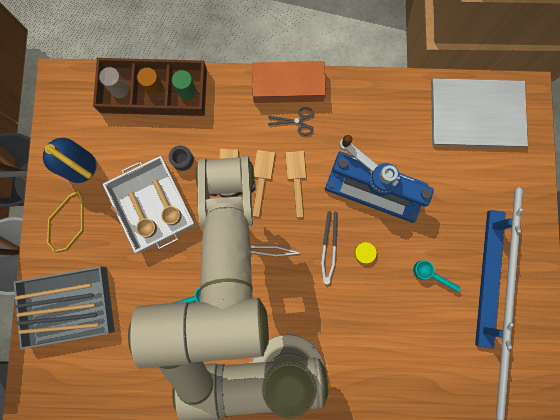

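Both wooden blocks are in the tub, cups at (146,228) and (171,215). The right and middle paddles haven't moved. Now the right-hand paddle.

```bash
python3 -m jog '[{"linear":[0,-0.018,0.13],"rotation":[0,0,0],"grip":45},{"linear":[0.05,-0.018,0.27],"rotation":[0,0,0],"grip":45},{"linear":[0.1,-0.018,0.4],"rotation":[0,0,0],"grip":45},{"linear":[0.165,-0.018,0.53],"rotation":[0,0,0],"grip":45},{"linear":[0.165,-0.018,0.646],"rotation":[0,0,0],"grip":45},{"linear":[0.165,-0.018,0.646],"rotation":[0,0,0],"grip":45},{"linear":[0.165,-0.018,0.646],"rotation":[0,0,0],"grip":45}]'
python3 - <<'E'
from h import *
st();plan(536.6,-20.8,2.5,-84)
E
```

```text
time_s: 25.78
eef_pos: [536.7, -17.6, 99.1]
ee_rot: [0.525, 0.474, 0.528, -0.47]
force: [0.3, 0.0, 0.6]
grip_width: 0.531
t 25.78 pos [536.7 -17.6  99.1] yaw -83.8 grip 45.3mm F [0.3 0.  0.6] tilt 0.4 j6 1.20
lin [0.322, -0.002, 0.012] rot [0.007, -0.012, -0.003] | dist 97 rows 2.3 rotrows 0.1
```

```bash
python3 -m jog '[{"linear":[0.1,-0.002,0.012],"rotation":[0,-0.01,0],"grip":45},{"linear":[0.2,-0.002,0.012],"rotation":[0,-0.01,0],"grip":45},{"linear":[0.28,-0.002,0.012],"rotation":[0,-0.01,0],"grip":45},{"linear":[0.322,-0.002,0.012],"rotation":[0,-0.01,0],"grip":45},{"linear":[0.322,-0.002,0.012],"rotation":[0,-0.01,0],"grip":45},{"linear":[0.322,-0.002,0.012],"rotation":[0,-0.01,0],"grip":16},{"linear":[0.322,-0.002,0.012],"rotation":[0,-0.01,0],"grip":16},{"linear":[0.322,-0.002,0.012],"rotation":[0,-0.01,0],"grip":16},{"linear":[0.322,-0.002,0.012],"rotation":[0,-0.01,0],"grip":16},{"linear":[0.322,-0.002,0.012],"rotation":[0,-0.01,0],"grip":16},{"linear":[0.322,-0.002,0.012],"rotation":[0,-0.01,0],"grip":16}]' 60
python3 - <<'E'
from h import *
st()
E
```

```text
time_s: 26.7
eef_pos: [537.5, -20.1, 4.1]
ee_rot: [0.527, 0.474, 0.526, -0.471]
force: [0.0, 4.4, 7.6]
grip_width: 0.235
t 26.70 pos [537.5 -20.1   4.1] yaw -83.8 grip 20.1mm F [0.  4.4 7.6] tilt 0.3 j6 1.20
```

```bash
python3 -m jog '[{"linear":[-0.1,0,0],"rotation":[0,0,0],"grip":16},{"linear":[-0.2,0,0],"rotation":[0,0,0],"grip":16},{"linear":[-0.3,0,0],"rotation":[0,0,0],"grip":16},{"linear":[-0.3,0,0],"rotation":[0,0,0],"grip":16}]'
python3 - <<'E'
from h import *
st();plan(370,-150,95,-109.8)
E
```

```text
time_s: 27.03
eef_pos: [539.9, -20.7, 100.2]
ee_rot: [0.53, 0.475, 0.522, -0.469]
force: [-0.2, -0.7, 0.7]
grip_width: 0.237
t 27.03 pos [539.9 -20.7 100.2] yaw -83.8 grip 20.2mm F [-0.2 -0.7  0.7] tilt 0.8 j6 1.20
lin [0.01, -0.61, 0.367] rot [0.908, -0.001, -0.029] | dist 214 rows 5.1 rotrows 3.6
```

```bash
python3 -m jog '[{"linear":[0,-0.12,0.06],"rotation":[0.15,0,-0.02],"grip":16},{"linear":[0,-0.24,0.13],"rotation":[0.3,0,-0.02],"grip":16},{"linear":[0,-0.36,0.2],"rotation":[0.5,0,-0.02],"grip":16},{"linear":[0,-0.48,0.27],"rotation":[0.7,0,-0.02],"grip":16},{"linear":[0,-0.58,0.34],"rotation":[0.908,0,-0.02],"grip":16},{"linear":[0.01,-0.61,0.367],"rotation":[0.908,0,-0.02],"grip":16},{"linear":[0.01,-0.61,0.367],"rotation":[0.908,0,-0.02],"grip":16}]'
python3 - <<'E'
from h import *
st();plan(350,-260,46,-109.8)
for n in ("top","side"):
    p,d=capture(n); cv2.imwrite(f"pics/{n}11.png",cv2.resize(p[100:300,220:460,::-1],None,fx=3,fy=3))
E
```

```text
time_s: 27.62
eef_pos: [368.3, -151.3, 94.8]
ee_rot: [0.406, 0.58, 0.405, -0.578]
force: [0.1, 0.6, -1.8]
grip_width: 0.234
t 27.62 pos [ 368.3 -151.3   94.8] yaw -110.0 grip 20.0mm F [ 0.1  0.6 -1.8] tilt 0.2 j6 1.23
lin [0.163, 0.066, 0.361] rot [-0.007, -0.002, -0.008] | dist 121 rows 2.9 rotrows 0.0
```

View pics/side11.png

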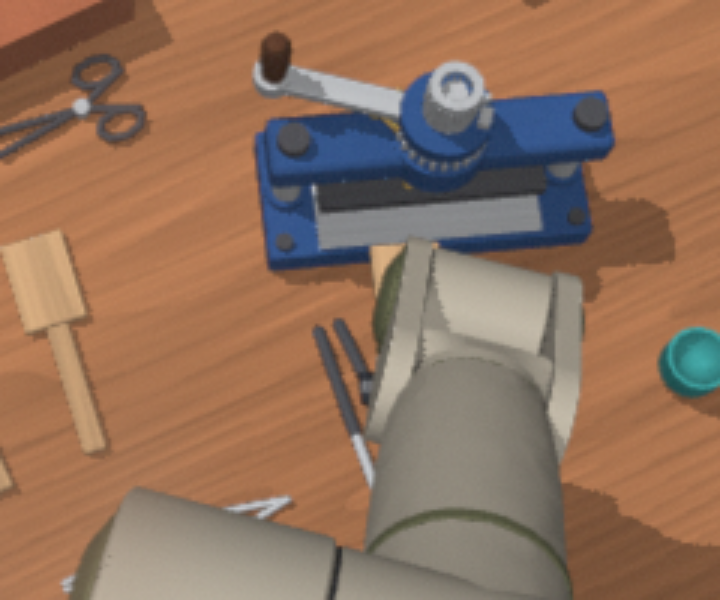

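The paddle is square to the press, with its tip showing at (395,260) in front of the bed. Moving to the right-hand slot's entry.

```bash
python3 -m jog '[{"linear":[0.0,0.03,0.12],"rotation":[0,0,0],"grip":16},{"linear":[0.05,0.06,0.24],"rotation":[0,0,0],"grip":16},{"linear":[0.1,0.066,0.361],"rotation":[0,0,0],"grip":16},{"linear":[0.163,0.066,0.361],"rotation":[0,0,0],"grip":16},{"linear":[0.163,0.066,0.361],"rotation":[0,0,0],"grip":16},{"linear":[0.163,0.066,0.361],"rotation":[0,0,0],"grip":16}]'
python3 - <<'E'
from h import *
st();plan(453.5,-297.3,45,-109.8);plan(453.5,-297.3,41,-109.8)
for n in ("top","side"):
    p,d=capture(n); cv2.imwrite(f"pics/{n}12.png",cv2.resize(p[100:300,220:460,::-1],None,fx=3,fy=3))
E
```

```text
time_s: 28.22
eef_pos: [352.4, -257.6, 45.8]
ee_rot: [0.407, 0.58, 0.406, -0.577]
force: [0.3, -0.9, -0.8]
grip_width: 0.234
t 28.22 pos [ 352.4 -257.6   45.8] yaw -109.8 grip 20.0mm F [ 0.3 -0.9 -0.8] tilt 0.2 j6 1.01
lin [0.004, 0.362, 0.011] rot [0.001, -0.005, -0.005] | dist 109 rows 2.6 rotrows 0.0
lin [0.017, 0.362, 0.011] rot [0.001, -0.005, -0.005] | dist 109 rows 2.6 rotrows 0.0
```

View pics/side12.png

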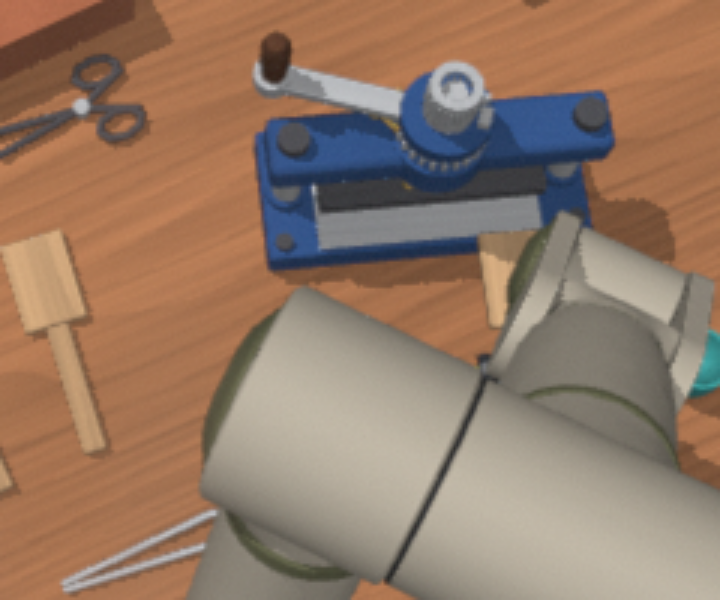

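The blade tip is at the bed's front, (500,245). Sliding it in.

```bash
python3 -m jog '[{"linear":[0.003,0.06,0.011],"rotation":[0,0,0],"grip":16},{"linear":[0.003,0.12,0.011],"rotation":[0,0,0],"grip":16},{"linear":[0.003,0.18,0.011],"rotation":[0,0,0],"grip":16},{"linear":[0.003,0.24,0.011],"rotation":[0,0,0],"grip":16},{"linear":[0.003,0.3,0.011],"rotation":[0,0,0],"grip":16},{"linear":[0.003,0.362,0.011],"rotation":[0,0,0],"grip":16},{"linear":[0.01,0.362,0.011],"rotation":[0,0,0],"grip":16},{"linear":[0.014,0.362,0.011],"rotation":[0,0,0],"grip":16},{"linear":[0.014,0.362,0.011],"rotation":[0,0,0],"grip":16}]'
python3 - <<'E'
from h import *
st();
E
```

```text
time_s: 29.07
eef_pos: [453.9, -296.6, 43.5]
ee_rot: [0.409, 0.579, 0.406, -0.577]
force: [0.6, -0.2, -1.2]
grip_width: 0.233
t 29.07 pos [ 453.9 -296.6   43.5] yaw -109.6 grip 19.9mm F [ 0.6 -0.2 -1.2] tilt 0.3 j6 1.11
```

```bash
python3 -m jog '[{"linear":[0.006,0,0],"rotation":[0,0,0],"grip":16},{"linear":[0.011,0,0],"rotation":[0,0,0],"grip":16},{"linear":[0.011,0,0],"rotation":[0,0,0],"grip":16}]'; python3 -c "
from h import *
st()"; python3 -m jog '[{"linear":[0,0,0],"rotation":[0,0,0],"grip":34},{"linear":[0,0,0],"rotation":[0,0,0],"grip":34},{"linear":[0,0,0],"rotation":[0,0,0],"grip":34},{"linear":[-0.08,0,0],"rotation":[0,0,0],"grip":34},{"linear":[-0.2,0,0],"rotation":[0,0,0],"grip":45},{"linear":[-0.28,-0.1,0],"rotation":[0,0,0],"grip":45},{"linear":[-0.28,-0.25,0],"rotation":[0,0,0],"grip":45},{"linear":[-0.28,-0.25,0],"rotation":[0,0,0],"grip":45}]'
python3 - <<'E'
from h import *
st();plan(535.8,104.8,110,-97)
E
```

```text
time_s: 29.32
eef_pos: [453.6, -296.3, 40.2]
ee_rot: [0.408, 0.579, 0.406, -0.577]
force: [-0.5, -0.5, -1.0]
grip_width: 0.235
t 29.32 pos [ 453.6 -296.3   40.2] yaw -109.6 grip 20.1mm F [-0.5 -0.5 -1. ] tilt 0.3 j6 1.11
time_s: 29.98
eef_pos: [378.1, -267.8, 123.5]
ee_rot: [0.407, 0.579, 0.408, -0.577]
force: [-0.4, -0.3, -0.6]
grip_width: 0.526
t 29.98 pos [ 378.1 -267.8  123.5] yaw -109.7 grip 44.9mm F [-0.4 -0.3 -0.6] tilt 0.2 j6 1.04
lin [0.049, 0.077, -1.346] rot [-0.442, -0.006, -0.001] | dist 405 rows 9.7 rotrows 1.8
```

```bash
python3 -m jog '[{"linear":[0,0,-0.14],"rotation":[0,0,0],"grip":45},{"linear":[0,0.04,-1],"rotation":[-0.2,0,0],"grip":45},{"linear":[0,0.04,-1],"rotation":[-0.442,0,0],"grip":45},{"linear":[0,0.04,-1],"rotation":[-0.442,0,0],"grip":45},{"linear":[0,0.04,-1],"rotation":[-0.442,0,0],"grip":45},{"linear":[0,0.04,-1],"rotation":[-0.442,0,0],"grip":45},{"linear":[0,0.04,-1],"rotation":[-0.442,0,0],"grip":45},{"linear":[0,0.04,-1],"rotation":[-0.442,0,0],"grip":45},{"linear":[0,0.04,-1],"rotation":[-0.442,0,0],"grip":45},{"linear":[0,0.04,-1],"rotation":[-0.442,0,0],"grip":45}]'
python3 - <<'E'
from h import *
st();plan(535.8,104.8,100,-97)
for n in ("top","side"):
    p,d=capture(n); cv2.imwrite(f"pics/{n}13.png",p[:,:,::-1])
E
```

```text
time_s: 30.82
eef_pos: [490.1, 10.6, 124.3]
ee_rot: [0.468, 0.53, 0.469, -0.528]
force: [0.5, -1.7, -0.4]
grip_width: 0.529
t 30.82 pos [490.1  10.6 124.3] yaw -96.9 grip 45.2mm F [ 0.5 -1.7 -0.4] tilt 0.2 j6 1.47
lin [0.082, 0.113, -0.33] rot [0.003, -0.005, -0.001] | dist 108 rows 2.6 rotrows 0.0
```

View pics/side13.png

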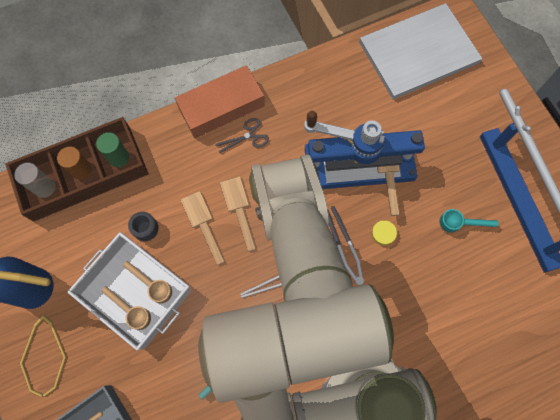

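View pics/top13.png

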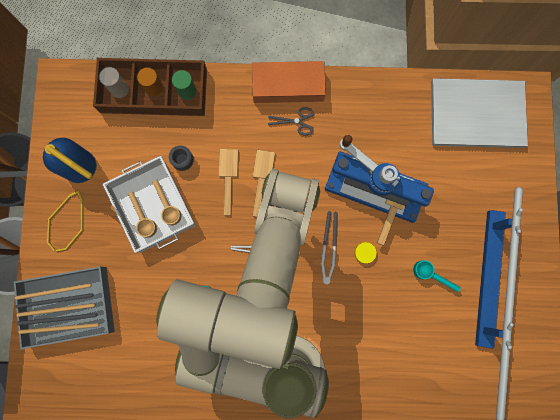

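The first paddle lies in the right slot with its handle sticking out at (388,225). Next is the middle one.

```bash
python3 -m jog '[{"linear":[0.03,0.06,-0.14],"rotation":[0,0,0],"grip":45},{"linear":[0.06,0.113,-0.27],"rotation":[0,0,0],"grip":45},{"linear":[0.12,0.113,-0.33],"rotation":[0,0,0],"grip":45},{"linear":[0.22,0.113,-0.33],"rotation":[0,0,0],"grip":45},{"linear":[0.22,0.113,-0.33],"rotation":[0,0,0],"grip":45},{"linear":[0.22,0.113,-0.33],"rotation":[0,0,0],"grip":45}]'
python3 - <<'E'
from h import *
st();plan(535.8,104.8,2.5,-97)
E
```

```text
time_s: 31.42
eef_pos: [535.1, 102.4, 58.2]
ee_rot: [0.467, 0.53, 0.469, -0.53]
force: [-0.3, 0.0, 0.1]
grip_width: 0.533
t 31.42 pos [535.1 102.4  58.2] yaw -97.2 grip 45.5mm F [-0.3  0.   0.1] tilt 0.2 j6 1.67
lin [0.186, 0.002, -0.008] rot [-0.006, -0.005, 0.005] | dist 56 rows 1.3 rotrows 0.0
```

```bash
python3 -m jog '[{"linear":[0.1,0.002,-0.008],"rotation":[0,0,0],"grip":45},{"linear":[0.16,0.002,-0.008],"rotation":[0,0,0],"grip":45},{"linear":[0.186,0.002,-0.008],"rotation":[0,0,0],"grip":45},{"linear":[0.186,0.002,-0.008],"rotation":[0,0,0],"grip":45},{"linear":[0.186,0.002,-0.008],"rotation":[0,0,0],"grip":16},{"linear":[0.186,0.002,-0.008],"rotation":[0,0,0],"grip":16},{"linear":[0.186,0.002,-0.008],"rotation":[0,0,0],"grip":16},{"linear":[0.186,0.002,-0.008],"rotation":[0,0,0],"grip":16},{"linear":[0.186,0.002,-0.008],"rotation":[0,0,0],"grip":16},{"linear":[0.186,0.002,-0.008],"rotation":[0,0,0],"grip":16}]' 60;  python3 -c "
from h import *
st()";python3 -m jog '[{"linear":[-0.1,0,0],"rotation":[0,0,0],"grip":16},{"linear":[-0.2,0,0],"rotation":[0,0,0],"grip":16},{"linear":[-0.3,0,0],"rotation":[0,0,0],"grip":16},{"linear":[-0.3,-0.1,0.05],"rotation":[0,0,0],"grip":16},{"linear":[-0.3,-0.1,0.05],"rotation":[0,0,0],"grip":16}]'
python3 - <<'E'
from h import *
st();plan(370,-150,95,-109.8)
E
```

```text
time_s: 32.25
eef_pos: [537.2, 104.5, 4.6]
ee_rot: [0.468, 0.531, 0.468, -0.529]
force: [-0.4, -1.7, 6.0]
grip_width: 0.231
t 32.25 pos [537.2 104.5   4.6] yaw -97.2 grip 19.7mm F [-0.4 -1.7  6. ] tilt 0.1 j6 1.67
time_s: 32.67
eef_pos: [501.8, 92.6, 95.9]
ee_rot: [0.467, 0.531, 0.468, -0.53]
force: [-1.3, 0.1, -1.3]
grip_width: 0.232
t 32.67 pos [501.8  92.6  95.9] yaw -97.2 grip 19.8mm F [-1.3  0.1 -1.3] tilt 0.1 j6 1.65
lin [0.002, -0.335, 0.857] rot [0.441, -0.003, 0.001] | dist 276 rows 6.6 rotrows 1.8
```

```bash
python3 -m jog '[{"linear":[0,-0.09,0.09],"rotation":[0.05,0,0],"grip":16},{"linear":[0,-0.18,0.18],"rotation":[0.1,0,0],"grip":16},{"linear":[0,-0.26,0.27],"rotation":[0.15,0,0],"grip":16},{"linear":[0,-0.335,0.39],"rotation":[0.2,0,0],"grip":16},{"linear":[0,-0.335,0.52],"rotation":[0.25,0,0],"grip":16},{"linear":[0,-0.335,0.65],"rotation":[0.35,0,0],"grip":16},{"linear":[0,-0.335,0.77],"rotation":[0.441,0,0],"grip":16},{"linear":[0,-0.335,0.857],"rotation":[0.441,0,0],"grip":16},{"linear":[0,-0.335,0.857],"rotation":[0.441,0,0],"grip":16}]'
python3 - <<'E'
from h import *
st();plan(373.7,-194,46,-109.8)
E
```

```text
time_s: 33.42
eef_pos: [370.1, -154.2, 96.5]
ee_rot: [0.406, 0.58, 0.405, -0.579]
force: [-0.4, 0.5, -0.8]
grip_width: 0.232
t 33.42 pos [ 370.1 -154.2   96.5] yaw -110.1 grip 19.8mm F [-0.4  0.5 -0.8] tilt 0.1 j6 1.23
lin [0.168, 0.056, 0.12] rot [-0.009, -0.0, -0.004] | dist 64 rows 1.5 rotrows 0.0
```

```bash
python3 -m jog '[{"linear":[0.02,0.05,0.11],"rotation":[-0.008,0,0],"grip":16},{"linear":[0.08,0.056,0.12],"rotation":[-0.008,0,0],"grip":16},{"linear":[0.168,0.056,0.12],"rotation":[-0.008,0,0],"grip":16},{"linear":[0.168,0.056,0.12],"rotation":[-0.008,0,0],"grip":16},{"linear":[0.168,0.056,0.12],"rotation":[-0.008,0,0],"grip":16}]'
python3 - <<'E'
from h import *
st();plan(477.5,-231.5,44,-109.8)
E
```

```text
time_s: 33.83
eef_pos: [373.3, -193.1, 46.2]
ee_rot: [0.406, 0.579, 0.407, -0.578]
force: [0.2, -1.0, -0.3]
grip_width: 0.236
t 33.83 pos [ 373.3 -193.1   46.2] yaw -109.8 grip 20.2mm F [ 0.2 -1.  -0.3] tilt 0.1 j6 1.16
lin [0.007, 0.37, 0.003] rot [-0.0, -0.002, -0.0] | dist 111 rows 2.7 rotrows 0.0
```

```bash
python3 -m jog '[{"linear":[0.003,0.06,0.003],"rotation":[0,0,0],"grip":16},{"linear":[0.003,0.12,0.003],"rotation":[0,0,0],"grip":16},{"linear":[0.003,0.18,0.003],"rotation":[0,0,0],"grip":16},{"linear":[0.003,0.24,0.003],"rotation":[0,0,0],"grip":16},{"linear":[0.003,0.3,0.003],"rotation":[0,0,0],"grip":16},{"linear":[0.003,0.37,0.003],"rotation":[0,0,0],"grip":16},{"linear":[0.01,0.37,0.003],"rotation":[0,0,0],"grip":16},{"linear":[0.02,0.37,0.003],"rotation":[0,0,0],"grip":16},{"linear":[0.02,0.37,0.003],"rotation":[0,0,0],"grip":16}]'; python3 -c "
from h import *
st()"
```

```text
time_s: 34.58
eef_pos: [477.1, -230.8, 40.7]
ee_rot: [0.406, 0.579, 0.407, -0.578]
force: [-0.1, 0.3, -0.5]
grip_width: 0.233
t 34.58 pos [ 477.1 -230.8   40.7] yaw -109.8 grip 19.9mm F [-0.1  0.3 -0.5] tilt 0.1 j6 1.24
```

```bash
python3 -m jog '[{"linear":[0,0,0],"rotation":[0,0,0],"grip":34},{"linear":[0,0,0],"rotation":[0,0,0],"grip":34},{"linear":[0,0,0],"rotation":[0,0,0],"grip":34},{"linear":[-0.08,0,0],"rotation":[0,0,0],"grip":34},{"linear":[-0.2,0,0],"rotation":[0,0,0],"grip":45},{"linear":[-0.25,-0.1,0],"rotation":[0,0,0],"grip":45},{"linear":[-0.25,-0.2,-0.1],"rotation":[0,0,0],"grip":45},{"linear":[-0.25,-0.2,-0.9],"rotation":[-0.2,0,0],"grip":45},{"linear":[-0.25,-0.2,-0.9],"rotation":[-0.4,0,0],"grip":45},{"linear":[-0.25,-0.15,-0.98],"rotation":[-0.73,0,0],"grip":45},{"linear":[-0.25,-0.15,-0.98],"rotation":[-0.73,0,0],"grip":45},{"linear":[-0.25,-0.15,-0.98],"rotation":[-0.73,0,0],"grip":45},{"linear":[-0.25,-0.15,-0.98],"rotation":[-0.73,0,0],"grip":45},{"linear":[-0.25,-0.15,-0.98],"rotation":[-0.73,0,0],"grip":45},{"linear":[-0.25,-0.15,-0.98],"rotation":[-0.73,0,0],"grip":45}]'
python3 - <<'E'
from h import *
st();plan(539,203,100,-89)
for n in ("top","side"):
    p,d=capture(n); cv2.imwrite(f"pics/{n}14.png",p[:,:,::-1])
E
```

```text
time_s: 35.83
eef_pos: [534.7, 64.1, 116.1]
ee_rot: [0.506, 0.495, 0.506, -0.493]
force: [-0.3, -0.3, -0.4]
grip_width: 0.527
t 35.83 pos [534.7  64.1 116.1] yaw -88.6 grip 45.0mm F [-0.3 -0.3 -0.4] tilt 0.1 j6 1.45
lin [0.054, 0.026, -0.462] rot [0.013, -0.003, -0.002] | dist 140 rows 3.4 rotrows 0.1
```

View pics/side14.png

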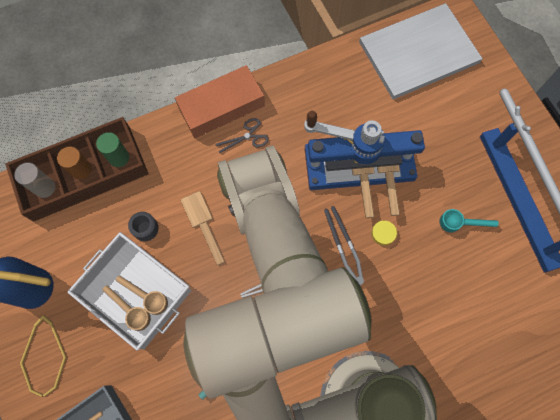

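Two paddles are in the press. A block in the tub has been knocked but is still inside, at (154,302). Now the last paddle.

```bash
python3 -m jog '[{"linear":[0.02,0.02,-0.14],"rotation":[0,0,0],"grip":45},{"linear":[0.05,0.026,-0.28],"rotation":[0,0,0],"grip":45},{"linear":[0.1,0.026,-0.4],"rotation":[0,0,0],"grip":45},{"linear":[0.2,0.026,-0.462],"rotation":[0,0,0],"grip":45},{"linear":[0.2,0.026,-0.462],"rotation":[0,0,0],"grip":45},{"linear":[0.2,0.026,-0.462],"rotation":[0,0,0],"grip":45}]'
python3 - <<'E'
from h import *
st();plan(539,203,2.5,-89)
E
```

```text
time_s: 36.43
eef_pos: [537.8, 199.2, 55.1]
ee_rot: [0.504, 0.494, 0.506, -0.495]
force: [0.1, -1.4, 0.0]
grip_width: 0.526
t 36.43 pos [537.8 199.2  55.1] yaw -88.8 grip 44.9mm F [ 0.1 -1.4  0. ] tilt 0.2 j6 1.70
lin [0.175, 0.005, -0.013] rot [0.008, -0.0, 0.006] | dist 53 rows 1.3 rotrows 0.0
```

```bash
python3 -m jog '[{"linear":[0.08,0.002,-0.011],"rotation":[0,0,0],"grip":45},{"linear":[0.15,0.002,-0.011],"rotation":[0,0,0],"grip":45},{"linear":[0.175,0.002,-0.011],"rotation":[0,0,0],"grip":45},{"linear":[0.175,0.002,-0.011],"rotation":[0,0,0],"grip":45},{"linear":[0.175,0.002,-0.011],"rotation":[0,0,0],"grip":16},{"linear":[0.175,0.002,-0.011],"rotation":[0,0,0],"grip":16},{"linear":[0.175,0.002,-0.011],"rotation":[0,0,0],"grip":16},{"linear":[0.175,0.002,-0.011],"rotation":[0,0,0],"grip":16},{"linear":[0.175,0.002,-0.011],"rotation":[0,0,0],"grip":16},{"linear":[0.175,0.002,-0.011],"rotation":[0,0,0],"grip":16}]' 60;  python3 -c "
from h import *
st()";python3 -m jog '[{"linear":[-0.1,0,0],"rotation":[0,0,0],"grip":16},{"linear":[-0.2,0,0],"rotation":[0,0,0],"grip":16},{"linear":[-0.3,0,0],"rotation":[0,0,0],"grip":16},{"linear":[-0.3,-0.1,0.05],"rotation":[0,0,0],"grip":16},{"linear":[-0.3,-0.1,0.05],"rotation":[0,0,0],"grip":16}]'
python3 - <<'E'
from h import *
st();plan(400,-60,95,-100);plan(397.4,-128.2,95,-109.8)
E
```

```text
time_s: 37.27
eef_pos: [539.4, 202.1, 4.7]
ee_rot: [0.505, 0.495, 0.505, -0.495]
force: [-0.1, -2.3, 6.7]
grip_width: 0.233
t 37.27 pos [539.4 202.1   4.7] yaw -88.8 grip 19.9mm F [-0.1 -2.3  6.7] tilt 0.0 j6 1.70
time_s: 37.68
eef_pos: [505.9, 185.3, 95.7]
ee_rot: [0.505, 0.494, 0.506, -0.495]
force: [-0.4, -0.7, -1.9]
grip_width: 0.233
t 37.68 pos [505.9 185.3  95.7] yaw -88.8 grip 19.9mm F [-0.4 -0.7 -1.9] tilt 0.1 j6 1.68
lin [0.004, -0.37, 0.81] rot [0.392, 0.002, 0.004] | dist 267 rows 6.4 rotrows 1.6
lin [0.004, -0.384, 1.037] rot [0.734, 0.002, 0.004] | dist 332 rows 8.0 rotrows 2.9
```

```bash
python3 -m jog '[{"linear":[0,-0.09,0.09],"rotation":[0.05,0,0],"grip":16},{"linear":[0,-0.18,0.18],"rotation":[0.1,0,0],"grip":16},{"linear":[0,-0.26,0.27],"rotation":[0.15,0,0],"grip":16},{"linear":[0,-0.33,0.38],"rotation":[0.2,0,0],"grip":16},{"linear":[0,-0.37,0.5],"rotation":[0.3,0,0],"grip":16},{"linear":[0,-0.38,0.63],"rotation":[0.4,0,0],"grip":16},{"linear":[0,-0.384,0.76],"rotation":[0.55,0,0],"grip":16},{"linear":[0,-0.384,0.88],"rotation":[0.65,0,0],"grip":16},{"linear":[0,-0.384,1.0],"rotation":[0.734,0,0],"grip":16},{"linear":[0,-0.384,1.0],"rotation":[0.734,0,0],"grip":16}]'
python3 - <<'E'
from h import *
st();plan(397.4,-128.2,46,-109.8)
E
```

```text
time_s: 38.52
eef_pos: [397.6, -122.4, 97.0]
ee_rot: [-0.405, -0.579, -0.403, 0.581]
force: [0.3, 1.0, -0.9]
grip_width: 0.235
t 38.52 pos [ 397.6 -122.4   97. ] yaw -110.2 grip 20.1mm F [ 0.3  1.  -0.9] tilt 0.2 j6 1.35
lin [0.17, 0.006, 0.018] rot [-0.015, 0.006, -0.003] | dist 51 rows 1.2 rotrows 0.1
```

```bash
python3 -m jog '[{"linear":[0.05,0.0,0.018],"rotation":[-0.015,0,0],"grip":16},{"linear":[0.1,0.006,0.018],"rotation":[-0.015,0,0],"grip":16},{"linear":[0.17,0.006,0.018],"rotation":[-0.015,0,0],"grip":16},{"linear":[0.17,0.006,0.018],"rotation":[-0.015,0,0],"grip":16},{"linear":[0.17,0.006,0.018],"rotation":[-0.015,0,0],"grip":16}]'
python3 - <<'E'
from h import *
st();plan(501,-165.5,44,-109.8)
E
```

```text
time_s: 38.93
eef_pos: [397.1, -127.9, 46.1]
ee_rot: [-0.407, -0.578, -0.406, 0.579]
force: [-0.2, 0.2, -1.1]
grip_width: 0.233
t 38.93 pos [ 397.1 -127.9   46.1] yaw -109.8 grip 19.9mm F [-0.2  0.2 -1.1] tilt 0.1 j6 1.33
lin [0.007, 0.368, 0.001] rot [0.001, 0.005, 0.001] | dist 111 rows 2.7 rotrows 0.0
```

```bash
python3 -m jog '[{"linear":[0.003,0.06,0.001],"rotation":[0,0,0],"grip":16},{"linear":[0.003,0.12,0.001],"rotation":[0,0,0],"grip":16},{"linear":[0.003,0.18,0.001],"rotation":[0,0,0],"grip":16},{"linear":[0.003,0.24,0.001],"rotation":[0,0,0],"grip":16},{"linear":[0.003,0.3,0.001],"rotation":[0,0,0],"grip":16},{"linear":[0.003,0.368,0.001],"rotation":[0,0,0],"grip":16},{"linear":[0.01,0.368,0.001],"rotation":[0,0,0],"grip":16},{"linear":[0.02,0.368,0.001],"rotation":[0,0,0],"grip":16},{"linear":[0.02,0.368,0.001],"rotation":[0,0,0],"grip":16}]'; python3 -c "
from h import *
st()"
```

```text
time_s: 39.68
eef_pos: [500.6, -165.2, 40.5]
ee_rot: [-0.407, -0.578, -0.406, 0.579]
force: [1.0, 0.2, 0.8]
grip_width: 0.232
t 39.68 pos [ 500.6 -165.2   40.5] yaw -109.8 grip 19.8mm F [1.  0.2 0.8] tilt 0.1 j6 1.38
```

```bash
python3 -m jog '[{"linear":[0,0,0],"rotation":[0,0,0],"grip":34},{"linear":[0,0,0],"rotation":[0,0,0],"grip":34},{"linear":[0,0,0],"rotation":[0,0,0],"grip":34},{"linear":[-0.08,0,0],"rotation":[0,0,0],"grip":34},{"linear":[-0.2,0,0],"rotation":[0,0,0],"grip":45},{"linear":[-0.3,-0.1,0],"rotation":[0,0,0],"grip":45},{"linear":[-0.5,-0.3,-0.1],"rotation":[0,0,0],"grip":45},{"linear":[-0.75,-0.4,-0.9],"rotation":[-0.2,0,0],"grip":45},{"linear":[-0.75,-0.4,-0.9],"rotation":[-0.4,0,0],"grip":45},{"linear":[-0.75,-0.4,-0.98],"rotation":[-0.73,0,0],"grip":45},{"linear":[-0.75,-0.4,-0.98],"rotation":[-1,0,0],"grip":45},{"linear":[-0.75,-0.4,-0.98],"rotation":[-1,0,0],"grip":45},{"linear":[-0.75,-0.4,-0.98],"rotation":[-1,0,0],"grip":45},{"linear":[-0.75,-0.4,-0.98],"rotation":[-1,0,0],"grip":45},{"linear":[-0.75,-0.4,-0.98],"rotation":[-1,0,0],"grip":45}]'
python3 - <<'E'
from h import *
st()
for n in ("top","side"):
    p,d=capture(n); cv2.imwrite(f"pics/{n}15.png",p[:,:,::-1])
    cv2.imwrite(f"pics/{n}15c.png",cv2.resize(p[90:230,280:450,::-1],None,fx=4,fy=4))
    a=np.radians(-19.8); X=np.array([np.cos(a),np.sin(a)]); Y=np.array([-X[1],X[0]])
    for y in (70,0,-70): print(n,y,((proj(n,[*(C-170*X+y*Y),48])-[280,90])*4).round(0),((proj(n,[*(C-70*X+y*Y),48])-[280,90])*4).round(0))
E
```

```text
time_s: 40.93
eef_pos: [487.2, 156.6, 266.8]
ee_rot: [0.539, 0.459, 0.537, -0.459]
force: [0.4, -0.9, 0.8]
grip_width: 0.528
t 40.93 pos [487.2 156.6 266.8] yaw -80.9 grip 45.1mm F [ 0.4 -0.9  0.8] tilt 0.1 j6 1.50
top 70 [231. 551.] [276. 432.]
top 0 [317. 584.] [361. 464.]
top -70 [403. 618.] [447. 497.]
side 70 [251. 513.] [234. 373.]
side 0 [355. 505.] [336. 365.]
side -70 [460. 496.] [438. 356.]
```

View pics/side15c.png

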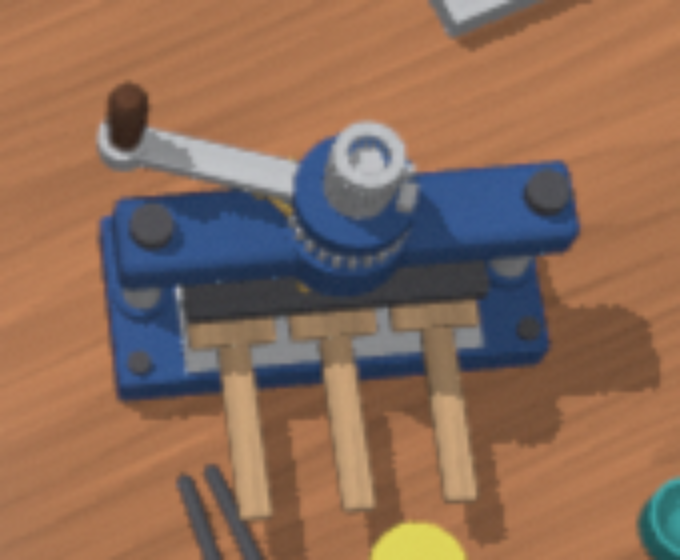

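View pics/top15.png

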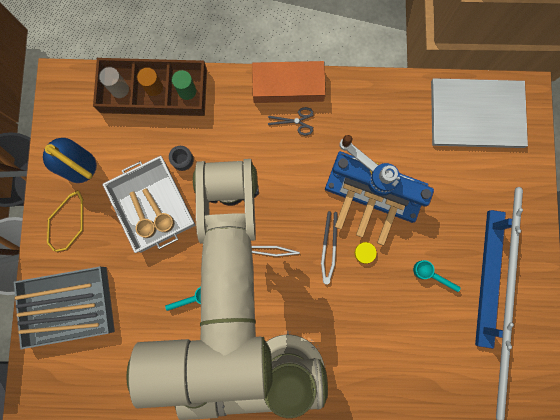

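All three paddles lie side by side under the platen, handle ends at crop (255,517), (358,508) and (460,498), within 1 px of plan. Now I'll reverse the collar.

```bash
python3 -m jog '[{"linear":[-0.05,0,0.1],"rotation":[-0.2,0,0],"grip":75},{"linear":[-0.08,0.1,0.7],"rotation":[-0.45,0,0],"grip":75},{"linear":[-0.08,0.1,0.7],"rotation":[-0.7,0,0],"grip":75},{"linear":[-0.08,0.1,0.7],"rotation":[-1,0,0],"grip":75},{"linear":[-0.08,0.1,0.7],"rotation":[-1,0,0],"grip":75},{"linear":[-0.08,0.1,0.7],"rotation":[-1,0,0],"grip":75},{"linear":[-0.08,0.1,0.7],"rotation":[-1,0,0],"grip":75}]'
python3 - <<'E'
from h import *
st();plan(576,-267,280,-13)
E
```

```text
time_s: 41.62
eef_pos: [550.0, -53.7, 289.0]
ee_rot: [0.634, 0.312, 0.634, -0.314]
force: [-0.6, -0.4, 0.3]
grip_width: 0.875
t 41.62 pos [550.  -53.7 289. ] yaw -52.6 grip 74.7mm F [-0.6 -0.4  0.3] tilt 0.2 j6 0.61
lin [0.032, -0.363, 0.617] rot [-1.383, 0.002, 0.006] | dist 215 rows 5.2 rotrows 5.5
```

```bash
python3 -m jog '[{"linear":[0,-0.07,0.12],"rotation":[-0.25,0,0],"grip":75},{"linear":[0,-0.14,0.24],"rotation":[-0.5,0,0],"grip":75},{"linear":[0,-0.21,0.36],"rotation":[-0.75,0,0],"grip":75},{"linear":[0,-0.28,0.48],"rotation":[-1,0,0],"grip":75},{"linear":[0,-0.363,0.617],"rotation":[-1,0,0],"grip":75},{"linear":[0,-0.363,0.617],"rotation":[-1,0,0],"grip":75},{"linear":[0,-0.363,0.617],"rotation":[-1,0,0],"grip":75}]'
python3 - <<'E'
from h import *
st();plan(576,-267,270,-13)
E
```

```text
time_s: 42.2
eef_pos: [574.4, -271.2, 287.9]
ee_rot: [0.69, 0.148, 0.692, -0.15]
force: [-0.7, -0.4, -0.9]
grip_width: 0.875
t 42.20 pos [ 574.4 -271.2  287.9] yaw -24.3 grip 74.8mm F [-0.7 -0.4 -0.9] tilt 0.2 j6 -0.20
lin [0.06, 0.015, -0.001] rot [-0.393, -0.004, 0.006] | dist 18 rows 0.4 rotrows 1.6
```

```bash
python3 -m jog '[{"linear":[0.0,0.015,0],"rotation":[-0.2,0,0],"grip":75},{"linear":[0.06,0.013,0],"rotation":[-0.393,0,0],"grip":75},{"linear":[0.06,0.013,0],"rotation":[-0.393,0,0],"grip":75},{"linear":[0.16,0.013,0],"rotation":[-0.393,0,0],"grip":75},{"linear":[0.25,0.013,0],"rotation":[-0.393,0,0],"grip":75},{"linear":[0.293,0.013,0],"rotation":[-0.393,0,0],"grip":75},{"linear":[0.293,0.013,0],"rotation":[-0.393,0,0],"grip":75}]'; python3 -c "
from h import *
st();plan(576,-267,200,-13)"
```

```text
time_s: 42.78
eef_pos: [574.4, -266.5, 197.1]
ee_rot: [0.7, 0.081, 0.705, -0.081]
force: [-0.6, 0.6, 0.2]
grip_width: 0.882
t 42.78 pos [ 574.4 -266.5  197.1] yaw -13.2 grip 75.3mm F [-0.6  0.6  0.2] tilt 0.5 j6 -0.39
lin [-0.01, -0.0, 0.006] rot [-0.005, -0.016, 0.001] | dist 3 rows 0.1 rotrows 0.1
```

```bash
python3 -m jog '[{"linear":[-0.01,0,0.006],"rotation":[0,-0.015,0],"grip":40},{"linear":[-0.01,0,0.006],"rotation":[0,-0.015,0],"grip":40},{"linear":[-0.01,0,0.006],"rotation":[0,-0.015,0],"grip":40},{"linear":[-0.01,0,0.006],"rotation":[0,-0.015,0],"grip":40},{"linear":[-0.01,0,0.006],"rotation":[0,-0.015,0],"grip":40},{"linear":[-0.01,0,0.006],"rotation":[0,-0.015,0],"grip":40},{"linear":[-0.01,0,0.006],"rotation":[0,-0.015,0],"grip":40}]' 60; python3 -c "
from h import *
st()"; python3 -m jog '[{"linear":[-0.015,0,0],"rotation":[0,0,0],"grip":40},{"linear":[-0.03,0,0],"rotation":[0,0,0],"grip":40},{"linear":[-0.042,0,0],"rotation":[0,0,0],"grip":40},{"linear":[-0.042,0,0],"rotation":[0,0,0],"grip":40},{"linear":[-0.042,0,0],"rotation":[0,0,0],"grip":40}]'; python3 -c "
from h import *
st()"
```

```text
time_s: 43.37
eef_pos: [576.3, -267.0, 202.3]
ee_rot: [0.703, 0.081, 0.702, -0.082]
force: [-2.8, 1.7, 6.8]
grip_width: 0.507
t 43.37 pos [ 576.3 -267.   202.3] yaw -13.2 grip 43.3mm F [-2.8  1.7  6.8] tilt 0.1 j6 -0.39
time_s: 43.78
eef_pos: [576.2, -266.9, 214.5]
ee_rot: [0.703, 0.081, 0.702, -0.082]
force: [-0.5, 0.7, -8.8]
grip_width: 0.506
t 43.78 pos [ 576.2 -266.9  214.5] yaw -13.2 grip 43.2mm F [-0.5  0.7 -8.8] tilt 0.1 j6 -0.39
```

```bash
python3 -m jog '[{"linear":[0,0,0],"rotation":[0.25,0,0],"grip":40},{"linear":[0,0,0],"rotation":[0.5,0,0],"grip":40},{"linear":[0,0,0],"rotation":[0.7,0,0],"grip":40},{"linear":[0,0,0],"rotation":[0.9,0,0],"grip":40},{"linear":[0,0,0],"rotation":[1.0,0,0],"grip":40},{"linear":[0,0,0],"rotation":[1.0,0,0],"grip":40}]'; python3 -m jog '[{"linear":[0,0,0],"rotation":[0.25,0,0],"grip":40},{"linear":[0,0,0],"rotation":[0.5,0,0],"grip":40},{"linear":[0,0,0],"rotation":[0.7,0,0],"grip":40},{"linear":[0,0,0],"rotation":[0.84,0,0],"grip":40},{"linear":[0,0,0],"rotation":[0.84,0,0],"grip":40}]'; python3 -c "
from h import *
st(); print(sense()['wrist_torque'])"; python3 -m jog '[{"linear":[0.015,0,0],"rotation":[0,0,0],"grip":40},{"linear":[0.03,0,0],"rotation":[0,0,0],"grip":40},{"linear":[0.04,0,0],"rotation":[0,0,0],"grip":40},{"linear":[0.04,0,0],"rotation":[0,0,0],"grip":40},{"linear":[0.04,0,0],"rotation":[0,0,0],"grip":40}]'; python3 -c "
from h import *
st()"
```

```text
time_s: 44.28
eef_pos: [575.8, -266.7, 213.8]
ee_rot: [0.66, 0.253, 0.661, -0.253]
force: [-4.1, 0.9, -7.9]
grip_width: 0.509
time_s: 44.7
eef_pos: [575.4, -266.4, 213.2]
ee_rot: [0.592, 0.385, 0.594, -0.386]
force: [-4.1, 2.2, -8.2]
grip_width: 0.51
t 44.70 pos [ 575.4 -266.4  213.2] yaw -66.0 grip 43.5mm F [-4.1  2.2 -8.2] tilt 0.2 j6 0.54
[0.01871505 0.44231248 0.01880563]
time_s: 45.12
eef_pos: [575.4, -266.2, 202.4]
ee_rot: [0.593, 0.384, 0.594, -0.385]
force: [-6.2, 4.0, 1.7]
grip_width: 0.511
t 45.12 pos [ 575.4 -266.2  202.4] yaw -65.9 grip 43.6mm F [-6.2  4.   1.7] tilt 0.1 j6 0.53
```

```bash
python3 -m jog '[{"linear":[0,0,0],"rotation":[0,0,0],"grip":70},{"linear":[0,0,0],"rotation":[0,0,0],"grip":70},{"linear":[0,0,0],"rotation":[0,0,0],"grip":70},{"linear":[-0.12,0,0],"rotation":[0,0,0],"grip":70},{"linear":[-0.24,0,0],"rotation":[0,0,0],"grip":70},{"linear":[-0.3,0,0],"rotation":[0,0,0],"grip":70},{"linear":[-0.3,0.05,-0.15],"rotation":[-0.2,0,0],"grip":60},{"linear":[-0.3,0.05,-0.7],"rotation":[-0.4,0,0],"grip":60},{"linear":[-0.3,0.05,-0.7],"rotation":[-0.6,0,0],"grip":60},{"linear":[-0.3,0.05,-0.7],"rotation":[-0.8,0,0],"grip":60},{"linear":[-0.3,0.05,-0.7],"rotation":[-1,0,0],"grip":60},{"linear":[-0.3,0.05,-0.7],"rotation":[-1,0,0],"grip":60},{"linear":[-0.3,0.05,-0.7],"rotation":[-1,0,0],"grip":60},{"linear":[-0.3,0.05,-0.7],"rotation":[-1,0,0],"grip":60}]'
python3 - <<'E'
from h import *
st()
for n in ("top","side"):
    p,d=capture(n); cv2.imwrite(f"pics/{n}16c.png",cv2.resize(p[90:230,280:450,::-1],None,fx=4,fy=4))
plan(669.2,-149.8,290,0)
E
```

```text
time_s: 46.28
eef_pos: [503.9, -68.9, 293.1]
ee_rot: [0.67, 0.225, 0.67, -0.226]
force: [-0.1, -0.1, 0.6]
grip_width: 0.703
t 46.28 pos [503.9 -68.9 293.1] yaw -37.2 grip 60.1mm F [-0.1 -0.1  0.6] tilt 0.1 j6 0.28
lin [0.007, 0.121, 0.6] rot [-1.303, -0.004, 0.002] | dist 184 rows 4.4 rotrows 5.2
```

View pics/side16c.png

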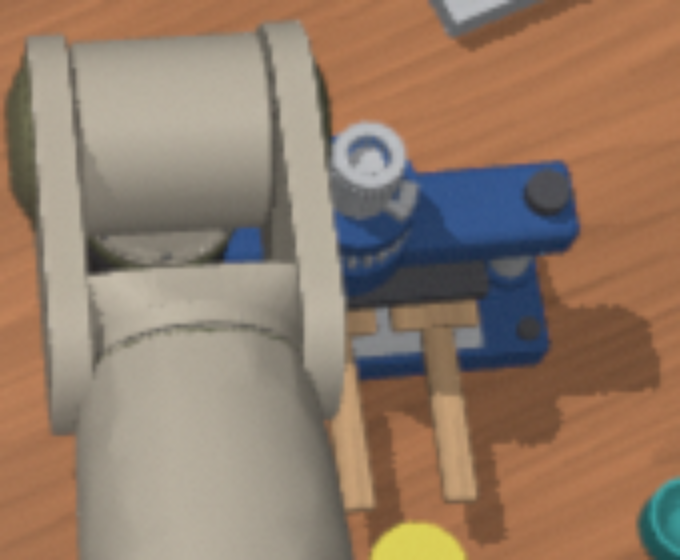

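View pics/top16c.png

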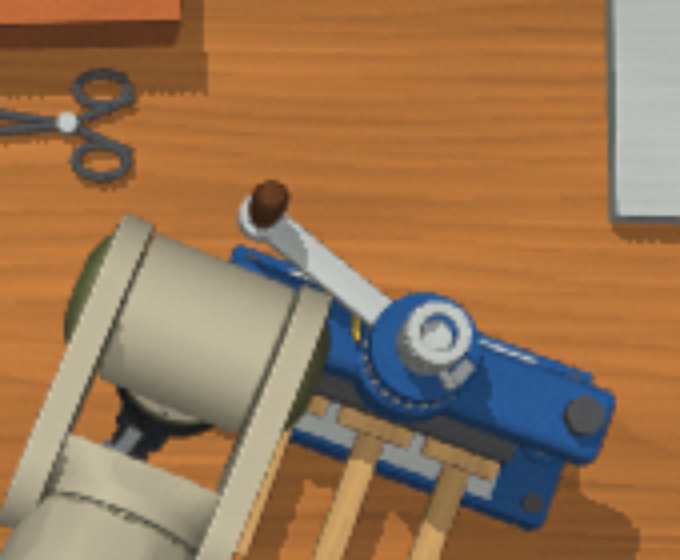

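The picture needs checking: I'll work out the nib's angle relative to the lever numerically, against the earlier states.

Run:
```python
from h import *
def ang(n,u,v,z,lever):
    p=onplane(n,u,v,z)[:2]; 
    # correct camera bias with the boss: none
    d=p-C; a=np.degrees(np.arctan2(d[1],d[0])); print(n,(u,v),"r %.1f ang %.1f rel %.2f rad"%(np.hypot(*d),a,np.radians((a-(Y0+np.degrees(lever)+180)+180)%360-180)))
for z in (190,198):
    ang("top",397,180.6,z,0.0)   # start
    ang("side",290+462/5,110+138/5,z,0.0)
    u,v=proj("top",[576,-266,215]).astype(int); ang("top",u-75+425/5,v-55+300/5,z,0.04)
    u,v=proj("side",[576,-266,215]).astype(int); ang("side",u-75+437/5,v-55+298/5,z,0.04)
    ang("side",280+408/4,90+193/4,z,-0.33) # side15c
    ang("top",394.3,183.8,z,-0.33)
    ang("side",280+404/4,90+203/4,z,-0.33)
for n in("top","side"):
    im=cv2.imread(f"pics/{n}16c.png"); cv2.imwrite(f"pics/{n}16d.png",cv2.resize(im[110:300,300:520],None,fx=3,fy=3,interpolation=cv2.INTER_CUBIC))
```

```text
top (397, 180.6) r 30.8 ang -113.6 rel -0.07 rad
side (382.4, 137.6) r 34.2 ang -126.3 rel -0.29 rad
top (np.float64(398.0), np.float64(179.0)) r 32.0 ang -103.8 rel 0.06 rad
side (np.float64(382.4), np.float64(134.6)) r 33.9 ang -112.5 rel -0.09 rad
side (382.0, 138.25) r 33.5 ang -129.7 rel -0.02 rad
top (394.3, 183.8) r 29.9 ang -136.8 rel -0.14 rad
side (381.0, 140.75) r 33.3 ang -142.4 rel -0.24 rad
top (397, 180.6) r 29.9 ang -117.8 rel -0.14 rad
side (382.4, 137.6) r 33.5 ang -133.2 rel -0.41 rad
top (np.float64(398.0), np.float64(179.0)) r 30.7 ang -107.5 rel -0.00 rad
side (np.float64(382.4), np.float64(134.6)) r 32.3 ang -119.1 rel -0.20 rad
side (382.0, 138.25) r 33.1 ang -136.7 rel -0.14 rad
top (394.3, 183.8) r 29.9 ang -141.3 rel -0.22 rad
side (381.0, 140.75) r 33.8 ang -149.3 rel -0.36 rad
```

View pics/side16d.png

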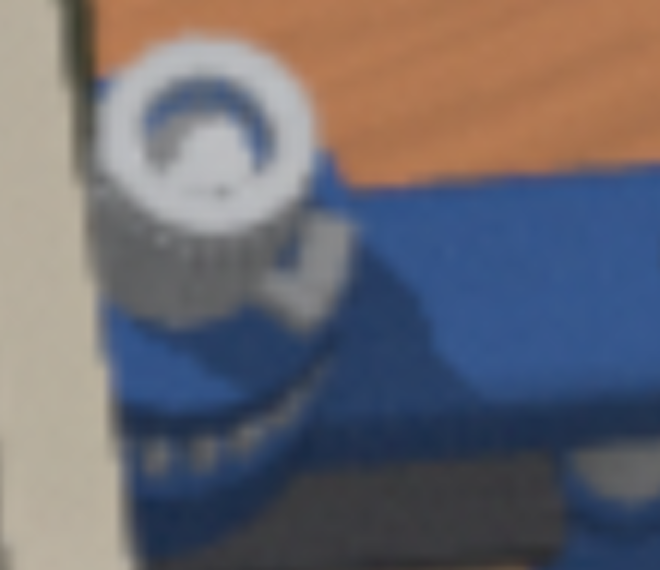

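The enlarged view shows the land as an arc, (340,225) to (310,290), with the nib at its clockwise end, (285,300). That is the lowering notch. Now the lever.

```bash
python3 - <<'E'
from h import *
g=onplane("top",280+270/4,90+200/4,232)[:2]; d=g-C; print(g,np.hypot(*d),np.arctan2(d[1],d[0])-np.radians(Y0))
E
python3 -m jog '[{"linear":[0,0.02,0.12],"rotation":[-0.2,0,0],"grip":50},{"linear":[0,0.05,0.24],"rotation":[-0.4,0,0],"grip":50},{"linear":[0,0.08,0.36],"rotation":[-0.6,0,0],"grip":50},{"linear":[0,0.1,0.48],"rotation":[-0.8,0,0],"grip":50},{"linear":[0,0.121,0.6],"rotation":[-1,0,0],"grip":50},{"linear":[0,0.121,0.6],"rotation":[-1,0,0],"grip":50},{"linear":[0,0.121,0.6],"rotation":[-1,0,0],"grip":50}]'
python3 - <<'E'
from h import *
st();plan(669.5,-151,290,0);plan(669.5,-151,196,0)
E
```

```text
[ 667.17152194 -148.42669776] 149.57230497885985 -0.30991529665845363
time_s: 46.97
eef_pos: [670.2, -152.1, 288.4]
ee_rot: [0.703, 0.055, 0.707, -0.054]
force: [-0.4, -0.0, 0.4]
grip_width: 0.586
t 46.97 pos [ 670.2 -152.1  288.4] yaw -8.8 grip 50.1mm F [-0.4 -0.   0.4] tilt 0.3 j6 -0.24
lin [-0.005, 0.003, -0.003] rot [-0.308, -0.012, -0.002] | dist 2 rows 0.0 rotrows 1.2
lin [0.308, 0.003, -0.001] rot [-0.308, -0.012, -0.002] | dist 92 rows 2.2 rotrows 1.2
```

```bash
python3 -m jog '[{"linear":[0.04,0.003,0],"rotation":[-0.2,-0.01,0],"grip":50},{"linear":[0.15,0.003,0],"rotation":[-0.308,-0.01,0],"grip":50},{"linear":[0.25,0.003,0],"rotation":[-0.308,-0.01,0],"grip":50},{"linear":[0.308,0.003,0],"rotation":[-0.308,-0.01,0],"grip":50},{"linear":[0.308,0.003,0],"rotation":[-0.308,-0.01,0],"grip":50},{"linear":[0.308,0.003,0],"rotation":[-0.308,-0.01,0],"grip":22},{"linear":[0.308,0.003,0],"rotation":[-0.308,-0.01,0],"grip":22},{"linear":[0.308,0.003,0],"rotation":[-0.308,-0.01,0],"grip":22},{"linear":[0.308,0.003,0],"rotation":[-0.308,-0.01,0],"grip":22},{"linear":[0.308,0.003,0],"rotation":[-0.308,-0.01,0],"grip":22}]' 25
python3 - <<'E'
from h import *
st();lev();arc(-0.33,0.97,13,196)
E
```

```text
time_s: 47.8
eef_pos: [670.3, -151.3, 198.7]
ee_rot: [0.708, -0.0, 0.706, -0.0]
force: [-0.7, 0.6, 7.2]
grip_width: 0.298
t 47.80 pos [ 670.3 -151.3  198.7] yaw -0.0 grip 25.5mm F [-0.7  0.6  7.2] tilt 0.2 j6 -0.39
lever -0.338 r 149.2
[0.009, 0.033, -0.043]
[0.009, 0.057, -0.086]
[0.009, 0.078, -0.132]
[0.008, 0.094, -0.179]
[0.008, 0.105, -0.227]
[0.008, 0.111, -0.277]
[0.008, 0.113, -0.327]
[0.008, 0.109, -0.376]
[0.008, 0.1, -0.425]
[0.008, 0.087, -0.473]
[0.007, 0.068, -0.52]
[0.007, 0.046, -0.564]
[0.007, 0.019, -0.606]
```

```bash
python3 -m jog '[{"linear":[0.009,0.027,-0.044],"rotation":[0,0,0],"grip":22},{"linear":[0.009,0.052,-0.088],"rotation":[0,0,0],"grip":22},{"linear":[0.008,0.074,-0.134],"rotation":[0,0,0],"grip":22},{"linear":[0.008,0.09,-0.181],"rotation":[0,0,0],"grip":22},{"linear":[0.008,0.102,-0.23],"rotation":[0,0,0],"grip":22},{"linear":[0.008,0.108,-0.28],"rotation":[0,0,0],"grip":22},{"linear":[0.008,0.11,-0.33],"rotation":[0,0,0],"grip":22},{"linear":[0.008,0.106,-0.38],"rotation":[0,0,0],"grip":22}]'; python3 -m jog '[{"linear":[0,-0.01,-0.05],"rotation":[0,0,0],"grip":22},{"linear":[0,-0.024,-0.098],"rotation":[0,0,0],"grip":22},{"linear":[0,-0.043,-0.144],"rotation":[0,0,0],"grip":22},{"linear":[0,-0.066,-0.189],"rotation":[0,0,0],"grip":22},{"linear":[0,-0.09,-0.223],"rotation":[0,0,0],"grip":22},{"linear":[0,-0.09,-0.223],"rotation":[0,0,0],"grip":22}]'
python3 - <<'E'
from h import *
st();lev(); arc(0.97,-0.33,13,196)
E
```

```text
time_s: 48.47
eef_pos: [556.7, -118.9, 197.8]
ee_rot: [0.71, -0.001, 0.705, -0.0]
force: [5.0, -0.3, 3.4]
grip_width: 0.296
time_s: 48.97
eef_pos: [488.7, -146.8, 198.3]
ee_rot: [0.71, -0.0, 0.705, -0.001]
force: [-3.3, 2.5, 4.4]
grip_width: 0.3
t 48.97 pos [ 488.7 -146.8  198.3] yaw -0.0 grip 25.7mm F [-3.3  2.5  4.4] tilt 0.4 j6 -0.52
lever 0.974 r 148.6
[0.008, 0.031, 0.041]
[0.008, 0.053, 0.086]
[0.008, 0.072, 0.132]
[0.009, 0.085, 0.18]
[0.009, 0.094, 0.229]
[0.009, 0.098, 0.279]
[0.01, 0.096, 0.329]
[0.01, 0.09, 0.378]
[0.011, 0.079, 0.427]
[0.011, 0.063, 0.474]
[0.011, 0.043, 0.519]
[0.012, 0.018, 0.562]
[0.012, -0.012, 0.603]
```

```bash
python3 -m jog '[{"linear":[0.006,0.023,0.04],"rotation":[0,0,0],"grip":22},{"linear":[0.006,0.047,0.083],"rotation":[0,0,0],"grip":22},{"linear":[0.006,0.067,0.13],"rotation":[0,0,0],"grip":22},{"linear":[0.007,0.082,0.179],"rotation":[0,0,0],"grip":22},{"linear":[0.007,0.092,0.229],"rotation":[0,0,0],"grip":22},{"linear":[0.008,0.097,0.28],"rotation":[0,0,0],"grip":22},{"linear":[0.008,0.096,0.33],"rotation":[0,0,0],"grip":22},{"linear":[0.009,0.09,0.379],"rotation":[0,0,0],"grip":22}]'
python3 - <<'E'
from h import *
st();lev(); arc(0.17,-0.33,5,197)
E
```

```text
time_s: 49.63
eef_pos: [602.6, -118.5, 196.9]
ee_rot: [0.709, 0.0, 0.706, -0.0]
force: [-8.5, 4.4, 7.7]
grip_width: 0.297
t 49.63 pos [ 602.6 -118.5  196.9] yaw -0.0 grip 25.4mm F [-8.5  4.4  7.7] tilt 0.3 j6 -0.39
lever 0.168 r 150.8
[-0.0, -0.015, 0.047]
[0.0, -0.031, 0.094]
[0.0, -0.052, 0.14]
[0.0, -0.077, 0.183]
[0.001, -0.106, 0.223]
```

Driving (-8.5 N). I'll finish the stroke and return.

```bash
python3 -m jog '[{"linear":[0,-0.013,0.047],"rotation":[0,0,0],"grip":22},{"linear":[0,-0.030,0.094],"rotation":[0,0,0],"grip":22},{"linear":[0,-0.052,0.14],"rotation":[0,0,0],"grip":22},{"linear":[0,-0.077,0.183],"rotation":[0,0,0],"grip":22},{"linear":[0.001,-0.106,0.223],"rotation":[0,0,0],"grip":22},{"linear":[0.001,-0.106,0.223],"rotation":[0,0,0],"grip":22}]'
python3 - <<'E'
from h import *
st();lev();arc(-0.33,0.97,13,196)
E
```

```text
time_s: 50.13
eef_pos: [671.0, -150.5, 196.7]
ee_rot: [0.709, 0.001, 0.705, -0.0]
force: [1.6, 3.6, 2.5]
grip_width: 0.297
t 50.13 pos [ 671.  -150.5  196.7] yaw -0.1 grip 25.3mm F [1.6 3.6 2.5] tilt 0.3 j6 -0.39
lever -0.339 r 150.3
[0.002, 0.03, -0.046]
[0.002, 0.055, -0.089]
[0.002, 0.075, -0.134]
[0.001, 0.091, -0.181]
[0.001, 0.102, -0.23]
[0.001, 0.108, -0.279]
[0.001, 0.109, -0.329]
[0.0, 0.106, -0.379]
[0.0, 0.097, -0.428]
[-0.0, 0.083, -0.476]
[-0.0, 0.065, -0.522]
[-0.001, 0.042, -0.566]
[-0.001, 0.015, -0.608]
```

```bash
python3 -m jog '[{"linear":[0,0.027,-0.044],"rotation":[0,0,0],"grip":22},{"linear":[0,0.052,-0.088],"rotation":[0,0,0],"grip":22},{"linear":[0,0.074,-0.134],"rotation":[0,0,0],"grip":22},{"linear":[0,0.09,-0.181],"rotation":[0,0,0],"grip":22},{"linear":[0,0.102,-0.23],"rotation":[0,0,0],"grip":22},{"linear":[0,0.108,-0.28],"rotation":[0,0,0],"grip":22},{"linear":[0,0.11,-0.33],"rotation":[0,0,0],"grip":22},{"linear":[0,0.106,-0.38],"rotation":[0,0,0],"grip":22},{"linear":[0,0.097,-0.43],"rotation":[0,0,0],"grip":22},{"linear":[0,0.083,-0.477],"rotation":[0,0,0],"grip":22},{"linear":[0,0.065,-0.523],"rotation":[0,0,0],"grip":22},{"linear":[0,0.042,-0.566],"rotation":[0,0,0],"grip":22},{"linear":[0,0.015,-0.606],"rotation":[0,0,0],"grip":22},{"linear":[0,0.015,-0.606],"rotation":[0,0,0],"grip":22}]'
python3 - <<'E'
from h import *
st();lev(); arc(0.97,-0.33,13,196)
E
```

```text
time_s: 51.3
eef_pos: [488.3, -146.3, 196.4]
ee_rot: [0.709, 0.001, 0.705, -0.001]
force: [-0.6, 2.2, 2.4]
grip_width: 0.292
t 51.30 pos [ 488.3 -146.3  196.4] yaw -0.1 grip 24.9mm F [-0.6  2.2  2.4] tilt 0.3 j6 -0.52
lever 0.974 r 149.2
[0.002, 0.029, 0.043]
[0.002, 0.052, 0.087]
[0.002, 0.07, 0.133]
[0.002, 0.084, 0.181]
[0.003, 0.093, 0.23]
[0.003, 0.096, 0.28]
[0.003, 0.095, 0.33]
[0.004, 0.089, 0.379]
[0.004, 0.078, 0.428]
[0.004, 0.062, 0.475]
[0.004, 0.042, 0.52]
[0.005, 0.017, 0.563]
[0.005, -0.012, 0.604]
```

```bash
python3 -m jog '[{"linear":[0.002,0.025,0.041],"rotation":[0,0,0],"grip":22},{"linear":[0.002,0.049,0.085],"rotation":[0,0,0],"grip":22},{"linear":[0.002,0.069,0.132],"rotation":[0,0,0],"grip":22},{"linear":[0.002,0.083,0.18],"rotation":[0,0,0],"grip":22},{"linear":[0.003,0.093,0.23],"rotation":[0,0,0],"grip":22},{"linear":[0.003,0.097,0.28],"rotation":[0,0,0],"grip":22},{"linear":[0.003,0.096,0.33],"rotation":[0,0,0],"grip":22},{"linear":[0.004,0.09,0.379],"rotation":[0,0,0],"grip":22}]'; python3 -c "
from h import *
st();lev();arc(0.17,-0.33,5,197)"; python3 -m jog '[{"linear":[0,-0.013,0.047],"rotation":[0,0,0],"grip":22},{"linear":[0,-0.030,0.094],"rotation":[0,0,0],"grip":22},{"linear":[0,-0.052,0.14],"rotation":[0,0,0],"grip":22},{"linear":[0,-0.077,0.183],"rotation":[0,0,0],"grip":22},{"linear":[0.001,-0.106,0.223],"rotation":[0,0,0],"grip":22},{"linear":[0.001,-0.106,0.223],"rotation":[0,0,0],"grip":22}]'
python3 - <<'E'
from h import *
st();lev();arc(-0.33,0.97,13,196)
p,d=capture("side"); cv2.imwrite("pics/side17c.png",cv2.resize(p[90:230,280:450,::-1],None,fx=4,fy=4))
E
```

```text
time_s: 51.97
eef_pos: [601.9, -117.6, 195.5]
ee_rot: [0.708, 0.001, 0.706, -0.0]
force: [-9.2, 4.6, 4.9]
grip_width: 0.298
t 51.97 pos [ 601.9 -117.6  195.5] yaw -0.1 grip 25.4mm F [-9.2  4.6  4.9] tilt 0.1 j6 -0.38
lever 0.174 r 151.7
[-0.005, -0.018, 0.049]
[-0.005, -0.034, 0.096]
[-0.005, -0.055, 0.142]
[-0.005, -0.08, 0.185]
[-0.005, -0.109, 0.226]
time_s: 52.47
eef_pos: [670.4, -149.4, 195.2]
ee_rot: [0.708, 0.002, 0.706, -0.0]
force: [0.5, 1.7, 3.2]
grip_width: 0.296
t 52.47 pos [ 670.4 -149.4  195.2] yaw -0.2 grip 25.3mm F [0.5 1.7 3.2] tilt 0.2 j6 -0.39
lever -0.331 r 150.8
[-0.003, 0.026, -0.043]
[-0.003, 0.051, -0.087]
[-0.003, 0.071, -0.132]
[-0.003, 0.087, -0.179]
[-0.003, 0.098, -0.228]
[-0.003, 0.104, -0.277]
[-0.003, 0.105, -0.327]
[-0.004, 0.101, -0.377]
[-0.004, 0.093, -0.426]
[-0.004, 0.079, -0.474]
[-0.004, 0.061, -0.52]
[-0.004, 0.038, -0.564]
[-0.004, 0.01, -0.606]
```

View pics/side17c.png

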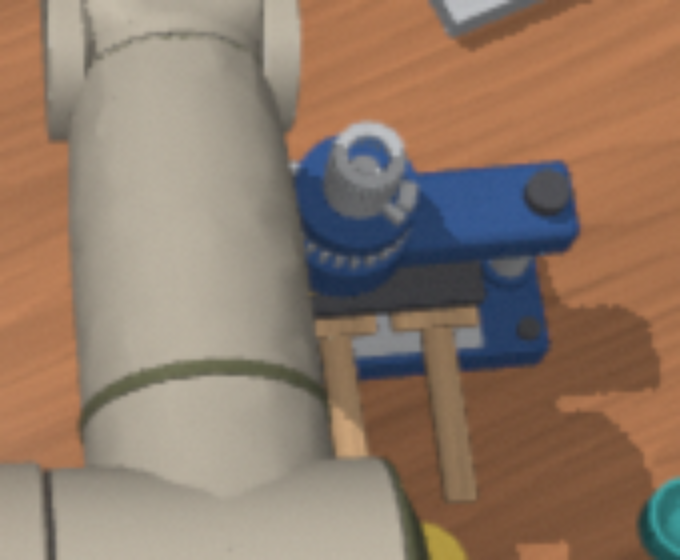

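The platen now sits right at the paddles' height ((480,300), just above the blade). Third stroke, in smaller parts with force checks.

```bash
python3 -m jog '[{"linear":[0,0.027,-0.044],"rotation":[0,0,0],"grip":22},{"linear":[0,0.052,-0.088],"rotation":[0,0,0],"grip":22},{"linear":[0,0.072,-0.134],"rotation":[0,0,0],"grip":22},{"linear":[0,0.088,-0.181],"rotation":[0,0,0],"grip":22},{"linear":[0,0.1,-0.23],"rotation":[0,0,0],"grip":22},{"linear":[0,0.106,-0.28],"rotation":[0,0,0],"grip":22},{"linear":[0,0.107,-0.33],"rotation":[0,0,0],"grip":22},{"linear":[0,0.103,-0.38],"rotation":[0,0,0],"grip":22},{"linear":[0,0.095,-0.43],"rotation":[0,0,0],"grip":22},{"linear":[0,0.08,-0.477],"rotation":[0,0,0],"grip":22},{"linear":[0,0.062,-0.522],"rotation":[0,0,0],"grip":22},{"linear":[0,0.039,-0.565],"rotation":[0,0,0],"grip":22},{"linear":[0,0.011,-0.604],"rotation":[0,0,0],"grip":22},{"linear":[0,0.011,-0.604],"rotation":[0,0,0],"grip":22}]'; python3 -m jog '[{"linear":[0.002,0.025,0.041],"rotation":[0,0,0],"grip":22},{"linear":[0.002,0.049,0.085],"rotation":[0,0,0],"grip":22},{"linear":[0.002,0.069,0.132],"rotation":[0,0,0],"grip":22},{"linear":[0.002,0.083,0.18],"rotation":[0,0,0],"grip":22},{"linear":[0.003,0.093,0.23],"rotation":[0,0,0],"grip":22}]'; python3 -c "
from h import *
st();lev();arc(0.47,-0.33,8,196)"
```

```text
time_s: 53.68
eef_pos: [487.7, -145.3, 194.9]
ee_rot: [0.708, 0.002, 0.706, -0.0]
force: [-2.0, 3.4, 2.0]
grip_width: 0.298
time_s: 54.1
eef_pos: [557.1, -115.7, 194.2]
ee_rot: [0.707, 0.002, 0.707, -0.0]
force: [-5.6, 1.0, 6.2]
grip_width: 0.295
t 54.10 pos [ 557.1 -115.7  194.2] yaw -0.2 grip 25.2mm F [-5.6  1.   6.2] tilt 0.2 j6 -0.41
lever 0.470 r 152.5
[-0.006, -0.006, 0.051]
[-0.006, -0.007, 0.101]
[-0.006, -0.013, 0.15]
[-0.006, -0.024, 0.199]
[-0.006, -0.04, 0.246]
[-0.006, -0.06, 0.291]
[-0.006, -0.085, 0.335]
[-0.006, -0.114, 0.375]
```

```bash
python3 -m jog '[{"linear":[0,-0.006,0.051],"rotation":[0,0,0],"grip":22},{"linear":[0,-0.007,0.101],"rotation":[0,0,0],"grip":22},{"linear":[-0.003,-0.013,0.15],"rotation":[0,0,0],"grip":22}]'; python3 -c "
from h import *
st();lev()";  python3 -m jog '[{"linear":[0,-0.013,0.047],"rotation":[0,0,0],"grip":22},{"linear":[0,-0.030,0.094],"rotation":[0,0,0],"grip":22}]'; python3 -c "
from h import *
st();lev();arc(-0.03,-0.33,3,196)"
```

```text
time_s: 54.35
eef_pos: [601.7, -117.4, 194.0]
ee_rot: [0.705, 0.003, 0.709, 0.001]
force: [-10.9, 8.0, 2.4]
grip_width: 0.299
t 54.35 pos [ 601.7 -117.4  194. ] yaw -0.2 grip 25.5mm F [-10.9   8.    2.4] tilt 0.4 j6 -0.38
lever 0.175 r 151.7
time_s: 54.52
eef_pos: [630.1, -124.4, 193.9]
ee_rot: [0.704, 0.004, 0.71, 0.001]
force: [-8.9, 0.9, 2.0]
grip_width: 0.295
t 54.52 pos [ 630.1 -124.4  193.9] yaw -0.2 grip 25.2mm F [-8.9  0.9  2. ] tilt 0.6 j6 -0.38
lever -0.017 r 152.6
[-0.008, -0.032, 0.048]
[-0.008, -0.057, 0.091]
[-0.009, -0.086, 0.131]
```

```bash
python3 -m jog '[{"linear":[-0.003,-0.027,0.044],"rotation":[0,-0.02,0],"grip":22},{"linear":[-0.005,-0.052,0.088],"rotation":[0,-0.02,0],"grip":22},{"linear":[-0.005,-0.08,0.128],"rotation":[0,-0.02,0],"grip":22},{"linear":[-0.005,-0.08,0.128],"rotation":[0,-0.02,0],"grip":22}]'
python3 - <<'E'
from h import *
st();lev();arc(-0.33,0.97,13,196)
for n in ("side","top"):
    p,d=capture(n); cv2.imwrite(f"pics/{n}18c.png",cv2.resize(p[90:230,280:450,::-1],None,fx=4,fy=4))
E
```

```text
time_s: 54.85
eef_pos: [669.7, -147.7, 193.8]
ee_rot: [0.707, 0.005, 0.707, 0.002]
force: [-1.4, 4.5, 2.4]
grip_width: 0.291
t 54.85 pos [ 669.7 -147.7  193.8] yaw -0.2 grip 24.9mm F [-1.4  4.5  2.4] tilt 0.5 j6 -0.39
lever -0.320 r 151.7
[-0.007, 0.02, -0.041]
[-0.007, 0.045, -0.084]
[-0.007, 0.065, -0.13]
[-0.006, 0.081, -0.177]
[-0.006, 0.092, -0.226]
[-0.006, 0.098, -0.275]
[-0.006, 0.099, -0.325]
[-0.006, 0.095, -0.375]
[-0.007, 0.086, -0.424]
[-0.007, 0.073, -0.472]
[-0.007, 0.054, -0.518]
[-0.007, 0.031, -0.562]
[-0.007, 0.004, -0.604]
```

View pics/side18c.png

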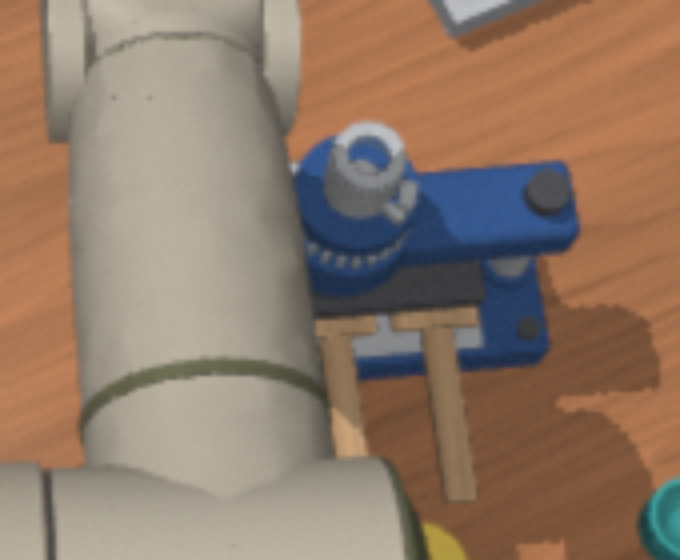

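The platen hasn't moved since the last picture, so it is on the paddles, and the screw end has sunk further into the collar. Another stroke until it stops.

```bash
python3 -m jog '[{"linear":[-0.003,0.022,-0.044],"rotation":[0,0,0],"grip":22},{"linear":[-0.003,0.047,-0.088],"rotation":[0,0,0],"grip":22},{"linear":[-0.003,0.067,-0.134],"rotation":[0,0,0],"grip":22},{"linear":[-0.003,0.083,-0.181],"rotation":[0,0,0],"grip":22},{"linear":[-0.003,0.094,-0.23],"rotation":[0,0,0],"grip":22},{"linear":[-0.003,0.1,-0.28],"rotation":[0,0,0],"grip":22},{"linear":[-0.003,0.1,-0.33],"rotation":[0,0,0],"grip":22},{"linear":[-0.003,0.096,-0.38],"rotation":[0,0,0],"grip":22},{"linear":[-0.003,0.087,-0.43],"rotation":[0,0,0],"grip":22},{"linear":[-0.003,0.073,-0.474],"rotation":[0,0,0],"grip":22},{"linear":[-0.003,0.054,-0.519],"rotation":[0,0,0],"grip":22},{"linear":[-0.003,0.032,-0.561],"rotation":[0,0,0],"grip":22},{"linear":[-0.003,0.004,-0.602],"rotation":[0,0,0],"grip":22},{"linear":[-0.003,0.004,-0.602],"rotation":[0,0,0],"grip":22}]'; python3 -m jog '[{"linear":[-0.003,0.025,0.041],"rotation":[0,0,0],"grip":22},{"linear":[-0.003,0.049,0.085],"rotation":[0,0,0],"grip":22},{"linear":[-0.003,0.067,0.132],"rotation":[0,0,0],"grip":22}]'; python3 -c "
from h import *
st();lev()"; python3 -m jog '[{"linear":[0,0.014,0.05],"rotation":[0,0,0],"grip":22},{"linear":[0,0.022,0.1],"rotation":[0,0,0],"grip":22}]'; python3 -c "
from h import *
st();lev();arc(0.47,-0.33,8,196)"
```

```text
time_s: 56.12
eef_pos: [487.1, -145.6, 194.8]
ee_rot: [0.707, 0.004, 0.707, 0.002]
force: [-1.4, 2.2, -0.9]
grip_width: 0.298
time_s: 56.37
eef_pos: [525.3, -123.0, 194.7]
ee_rot: [0.705, 0.006, 0.709, 0.003]
force: [-8.4, 5.8, -4.0]
grip_width: 0.297
t 56.37 pos [ 525.3 -123.   194.7] yaw -0.3 grip 25.4mm F [-8.4  5.8 -4. ] tilt 0.8 j6 -0.45
lever 0.684 r 152.6
time_s: 56.53
eef_pos: [555.7, -114.7, 194.5]
ee_rot: [0.704, 0.007, 0.71, 0.003]
force: [-9.3, 8.8, 5.8]
grip_width: 0.297
t 56.53 pos [ 555.7 -114.7  194.5] yaw -0.3 grip 25.4mm F [-9.3  8.8  5.8] tilt 0.9 j6 -0.41
lever 0.478 r 153.7
[-0.006, -0.009, 0.055]
[-0.006, -0.01, 0.105]
[-0.007, -0.016, 0.155]
[-0.007, -0.027, 0.203]
[-0.008, -0.043, 0.251]
[-0.008, -0.063, 0.296]
[-0.009, -0.088, 0.339]
[-0.01, -0.117, 0.38]
```

```bash
python3 -m jog '[{"linear":[0,-0.007,0.045],"rotation":[0,-0.02,0],"grip":22},{"linear":[0,-0.01,0.09],"rotation":[0,-0.02,0],"grip":22}]'; python3 -c "
from h import *
st();lev()"; python3 -m jog '[{"linear":[0,-0.01,0.045],"rotation":[0,-0.01,0],"grip":22},{"linear":[0,-0.022,0.09],"rotation":[0,-0.01,0],"grip":22}]'; python3 -c "
from h import *
st();lev()"
```

```text
time_s: 56.7
eef_pos: [582.3, -115.0, 194.2]
ee_rot: [0.706, 0.008, 0.708, 0.004]
force: [-10.4, 4.6, 5.0]
grip_width: 0.297
t 56.70 pos [ 582.3 -115.   194.2] yaw -0.3 grip 25.4mm F [-10.4   4.6   5. ] tilt 1.0 j6 -0.40
lever 0.304 r 152.2
time_s: 56.87
eef_pos: [608.6, -118.9, 194.1]
ee_rot: [0.706, 0.009, 0.708, 0.006]
force: [-16.4, 16.6, 6.7]
grip_width: 0.298
t 56.87 pos [ 608.6 -118.9  194.1] yaw -0.3 grip 25.4mm F [-16.4  16.6   6.7] tilt 1.2 j6 -0.39
lever 0.129 r 151.7
```

```bash
python3 -m jog '[{"linear":[0,-0.008,0.025],"rotation":[0,-0.01,0],"grip":22}]'; python3 -c "
from h import *
st();lev()"; python3 -m jog '[{"linear":[0,-0.006,0.02],"rotation":[0,0,0],"grip":22}]'; python3 -c "
from h import *
st();lev()"
```

```text
time_s: 56.95
eef_pos: [615.2, -120.0, 193.9]
ee_rot: [0.706, 0.009, 0.709, 0.006]
force: [-20.4, 0.8, 7.4]
grip_width: 0.297
t 56.95 pos [ 615.2 -120.   193.9] yaw -0.3 grip 25.4mm F [-20.4   0.8   7.4] tilt 1.3 j6 -0.39
lever 0.085 r 152.1
time_s: 57.03
eef_pos: [620.6, -121.2, 193.9]
ee_rot: [0.704, 0.01, 0.71, 0.005]
force: [-13.7, -0.5, 2.0]
grip_width: 0.297
t 57.03 pos [ 620.6 -121.2  193.9] yaw -0.3 grip 25.3mm F [-13.7  -0.5   2. ] tilt 1.3 j6 -0.38
lever 0.049 r 152.4
```

```bash
python3 -m jog '[{"linear":[0,-0.012,0.04],"rotation":[0,0,0],"grip":22},{"linear":[0,-0.012,0.04],"rotation":[0,0,0],"grip":22}]'; python3 -c "
from h import *
st();lev()"; python3 -m jog '[{"linear":[0,-0.01,0.03],"rotation":[0,0,0],"grip":22},{"linear":[0,-0.01,0.03],"rotation":[0,0,0],"grip":22}]'; python3 -c "
from h import *
st();lev()"
```

```text
time_s: 57.2
eef_pos: [632.9, -124.6, 193.7]
ee_rot: [0.703, 0.01, 0.711, 0.005]
force: [-7.0, -0.3, 5.9]
grip_width: 0.296
t 57.20 pos [ 632.9 -124.6  193.7] yaw -0.4 grip 25.3mm F [-7.  -0.3  5.9] tilt 1.3 j6 -0.38
lever -0.035 r 153.4
time_s: 57.37
eef_pos: [642.3, -127.9, 193.8]
ee_rot: [0.703, 0.009, 0.712, 0.004]
force: [-6.8, -2.5, 3.5]
grip_width: 0.3
t 57.37 pos [ 642.3 -127.9  193.8] yaw -0.4 grip 25.6mm F [-6.8 -2.5  3.5] tilt 1.3 j6 -0.37
lever -0.099 r 154.1
```

```bash
python3 -c "
from h import *
arc(-0.1,-0.33,3,195)"; python3 -m jog '[{"linear":[0,-0.025,0.03],"rotation":[0,-0.04,-0.01],"grip":22},{"linear":[0,-0.045,0.06],"rotation":[0,-0.04,-0.01],"grip":22},{"linear":[0,-0.07,0.088],"rotation":[0,-0.04,-0.01],"grip":22},{"linear":[0,-0.07,0.088],"rotation":[0,-0.04,-0.01],"grip":22}]'
python3 - <<'E'
from h import *
st();lev();arc(-0.33,0.97,13,196)
for n in ("side","top"):
    p,d=capture(n); cv2.imwrite(f"pics/{n}19c.png",cv2.resize(p[90:230,280:450,::-1],None,fx=4,fy=4))
a=cv2.imread("pics/side7c.png")[110:230,300:440]
L=[cv2.imread(f"pics/side{i}c.png")[110:230,300:440] for i in (7,17,18,19)]
cv2.imwrite("pics/cmp.png",cv2.resize(np.vstack([np.hstack(L[:2]),np.hstack(L[2:])]),None,fx=2.4,fy=2.4))
E
```

```text
[-0.005, -0.031, 0.028]
[-0.006, -0.051, 0.06]
[-0.007, -0.074, 0.091]
time_s: 57.7
eef_pos: [669.7, -147.8, 193.5]
ee_rot: [0.71, 0.008, 0.704, 0.003]
force: [-3.0, 5.7, 7.1]
grip_width: 0.292
t 57.70 pos [ 669.7 -147.8  193.5] yaw -0.5 grip 25.0mm F [-3.   5.7  7.1] tilt 1.0 j6 -0.39
lever -0.321 r 151.6
[-0.008, 0.021, -0.041]
[-0.008, 0.045, -0.084]
[-0.008, 0.065, -0.13]
[-0.008, 0.081, -0.177]
[-0.009, 0.092, -0.226]
[-0.009, 0.098, -0.275]
[-0.009, 0.098, -0.325]
[-0.01, 0.094, -0.375]
[-0.01, 0.085, -0.424]
[-0.011, 0.071, -0.472]
[-0.011, 0.053, -0.518]
[-0.012, 0.03, -0.562]
[-0.013, 0.002, -0.604]
```

View pics/cmp.png

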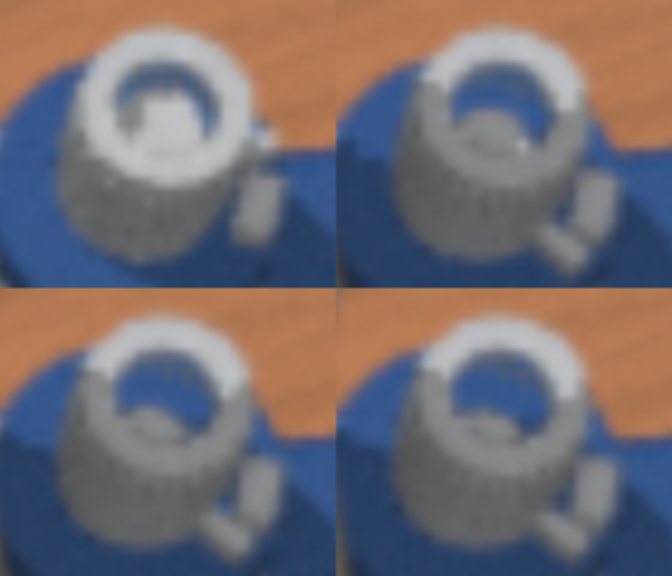

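Run:
```python
from h import *
im=cv2.imread("pics/side0.png"); a=cv2.resize(im[90:230,280:450],None,fx=4,fy=4)[110:230,300:440]
L=[a]+[cv2.imread(f"pics/side{i}c.png")[110:230,300:440] for i in (17,18,19)]
cv2.imwrite("pics/cmp2.png",cv2.resize(np.vstack([np.hstack(L[:2]),np.hstack(L[2:])]),None,fx=2.4,fy=2.4))
for z in (200,210,220,230): print(z,((proj("side",[*C,z])-[280,90])*4-[300,110])*2.4)
```

```text
200 [139.09718784 151.87430602]
210 [145.34933391 134.78419116]
220 [151.6960146  117.43566781]
230 [158.13939035  99.82283049]
```

View pics/cmp2.png

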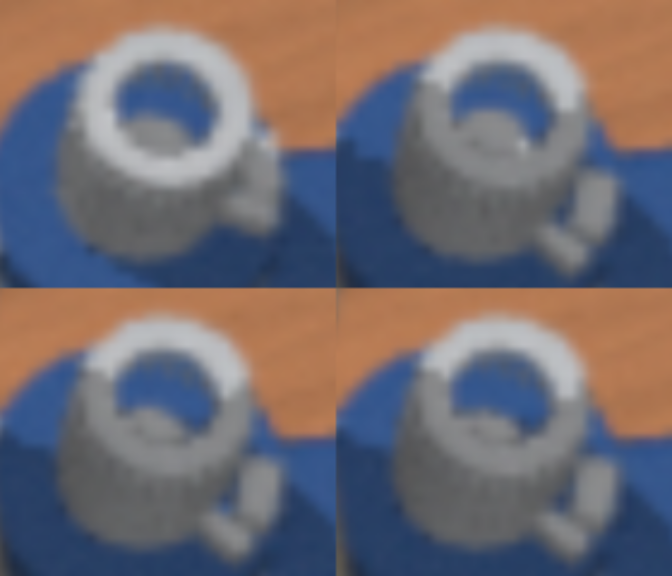

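Screw readings: since contact (second frame) the screw end has sunk about 7 mm while the platen stayed put, so the springs are well squeezed. I'll do one more stroke to make sure.

```bash
python3 -m jog '[{"linear":[-0.004,0.022,-0.044],"rotation":[0,0,0],"grip":22},{"linear":[-0.004,0.047,-0.088],"rotation":[0,0,0],"grip":22},{"linear":[-0.004,0.067,-0.134],"rotation":[0,0,0],"grip":22},{"linear":[-0.004,0.083,-0.181],"rotation":[0,0,0],"grip":22},{"linear":[-0.004,0.094,-0.23],"rotation":[0,0,0],"grip":22},{"linear":[-0.004,0.1,-0.28],"rotation":[0,0,0],"grip":22},{"linear":[-0.004,0.1,-0.33],"rotation":[0,0,0],"grip":22},{"linear":[-0.004,0.096,-0.38],"rotation":[0,0,0],"grip":22},{"linear":[-0.004,0.087,-0.43],"rotation":[0,0,0],"grip":22},{"linear":[-0.005,0.073,-0.474],"rotation":[0,0,0],"grip":22},{"linear":[-0.005,0.054,-0.519],"rotation":[0,0,0],"grip":22},{"linear":[-0.005,0.032,-0.561],"rotation":[0,0,0],"grip":22},{"linear":[-0.005,0.004,-0.602],"rotation":[0,0,0],"grip":22},{"linear":[-0.005,0.004,-0.602],"rotation":[0,0,0],"grip":22}]'; python3 -m jog '[{"linear":[-0.003,0.025,0.041],"rotation":[0,0,0],"grip":22},{"linear":[-0.003,0.049,0.085],"rotation":[0,0,0],"grip":22}]'; python3 -c "
from h import *
st();lev()"; python3 -m jog '[{"linear":[0,0.018,0.048],"rotation":[0,0,0],"grip":22}]'; python3 -c "
from h import *
st();lev();arc(0.68,-0.33,10,196)"
```

```text
time_s: 58.97
eef_pos: [487.6, -145.2, 194.1]
ee_rot: [0.709, 0.008, 0.705, 0.002]
force: [-1.9, 0.0, 1.5]
grip_width: 0.294
time_s: 59.13
eef_pos: [511.4, -128.5, 194.0]
ee_rot: [0.706, 0.011, 0.708, 0.003]
force: [-13.3, 8.8, -1.2]
grip_width: 0.298
t 59.13 pos [ 511.4 -128.5  194. ] yaw -0.6 grip 25.4mm F [-13.3   8.8  -1.2] tilt 1.1 j6 -0.47
lever 0.782 r 152.8
time_s: 59.22
eef_pos: [525.2, -121.1, 193.7]
ee_rot: [0.705, 0.012, 0.709, 0.003]
force: [-6.7, 3.4, 9.9]
grip_width: 0.297
t 59.22 pos [ 525.2 -121.1  193.7] yaw -0.7 grip 25.3mm F [-6.7  3.4  9.9] tilt 1.3 j6 -0.44
lever 0.680 r 154.4
[-0.008, -0.001, 0.054]
[-0.008, 0.009, 0.103]
[-0.008, 0.014, 0.153]
[-0.009, 0.014, 0.204]
[-0.009, 0.008, 0.254]
[-0.01, -0.002, 0.303]
[-0.01, -0.017, 0.351]
[-0.011, -0.037, 0.397]
[-0.012, -0.062, 0.441]
[-0.013, -0.091, 0.482]
```

```bash
python3 -m jog '[{"linear":[-0.004,-0.001,0.05],"rotation":[0,-0.03,0],"grip":22},{"linear":[-0.004,0.007,0.1],"rotation":[0,-0.03,0],"grip":22},{"linear":[-0.004,0.012,0.15],"rotation":[0,-0.03,0],"grip":22}]'; python3 -c "
from h import *
st();lev()"; python3 -m jog '[{"linear":[0,-0.004,0.045],"rotation":[0,-0.02,0],"grip":22},{"linear":[0,-0.012,0.09],"rotation":[0,-0.02,0],"grip":22}]'; python3 -c "
from h import *
st();lev();arc(0.2,-0.33,5,196)"
```

```text
time_s: 59.47
eef_pos: [569.1, -114.6, 193.6]
ee_rot: [0.707, 0.014, 0.707, 0.005]
force: [-21.5, 14.6, 8.8]
grip_width: 0.295
t 59.47 pos [ 569.1 -114.6  193.6] yaw -0.7 grip 25.2mm F [-21.5  14.6   8.8] tilt 1.5 j6 -0.41
lever 0.391 r 152.6
time_s: 59.63
eef_pos: [593.1, -114.3, 193.3]
ee_rot: [0.706, 0.016, 0.708, 0.007]
force: [-35.6, 18.9, 18.5]
grip_width: 0.294
t 59.63 pos [ 593.1 -114.3  193.3] yaw -0.7 grip 25.1mm F [-35.6  18.9  18.5] tilt 1.9 j6 -0.39
lever 0.234 r 153.7
[-0.01, -0.025, 0.067]
[-0.011, -0.041, 0.118]
[-0.012, -0.061, 0.167]
[-0.013, -0.086, 0.213]
[-0.014, -0.117, 0.256]
```

35 N resistance: the screw is hard down. I'll back off, let go and retreat.

```bash
python3 -m jog '[{"linear":[0,0,-0.03],"rotation":[0,0,0],"grip":22},{"linear":[0,-0.005,-0.04],"rotation":[0,0,0],"grip":22}]'; python3 -c "
from h import *
st();lev()"; python3 -m jog '[{"linear":[0,0,0],"rotation":[0,0,0],"grip":50},{"linear":[0,0,0],"rotation":[0,0,0],"grip":50},{"linear":[0,0,0],"rotation":[0,0,0],"grip":50},{"linear":[-0.1,0,0],"rotation":[0,0,0],"grip":50},{"linear":[-0.2,0,0],"rotation":[0,0,0],"grip":50},{"linear":[-0.3,0,0],"rotation":[0,0,0],"grip":50},{"linear":[-0.3,0.05,-0.05],"rotation":[0,0,0],"grip":50},{"linear":[-0.3,0.9,-0.7],"rotation":[0,0,0],"grip":50},{"linear":[-0.3,0.9,-0.7],"rotation":[0,0,0],"grip":50},{"linear":[-0.3,0.9,-0.7],"rotation":[0,0,0],"grip":50},{"linear":[-0.3,0.9,-0.7],"rotation":[0,0,0],"grip":50},{"linear":[-0.3,0.9,-0.7],"rotation":[0,0,0],"grip":50},{"linear":[-0.3,0.9,-0.7],"rotation":[0,0,0],"grip":50},{"linear":[-0.3,0.9,-0.7],"rotation":[0,0,0],"grip":50},{"linear":[-0.3,0.9,-0.7],"rotation":[0,0,0],"grip":50},{"linear":[-0.3,0.9,-0.7],"rotation":[0,0,0],"grip":50},{"linear":[-0.3,0.9,-0.7],"rotation":[0,0,0],"grip":50}]'
python3 - <<'E'
from h import *
st()
for n in ("side","top"):
    p,d=capture(n); cv2.imwrite(f"pics/{n}20.png",p[:,:,::-1]); cv2.imwrite(f"pics/{n}20c.png",cv2.resize(p[90:230,280:450,::-1],None,fx=4,fy=4))
E
```

```text
time_s: 59.8
eef_pos: [578.7, -114.3, 192.7]
ee_rot: [0.703, 0.016, 0.711, 0.008]
force: [-19.6, 7.2, 7.1]
grip_width: 0.3
t 59.80 pos [ 578.7 -114.3  192.7] yaw -0.6 grip 25.6mm F [-19.6   7.2   7.1] tilt 2.0 j6 -0.40
lever 0.328 r 152.7
time_s: 61.22
eef_pos: [372.8, 156.2, 294.8]
ee_rot: [0.703, 0.015, 0.711, 0.009]
force: [-0.0, 0.1, -0.6]
grip_width: 0.591
t 61.22 pos [372.8 156.2 294.8] yaw -0.5 grip 50.4mm F [-0.   0.1 -0.6] tilt 2.0 j6 0.09
```

View pics/side20c.png

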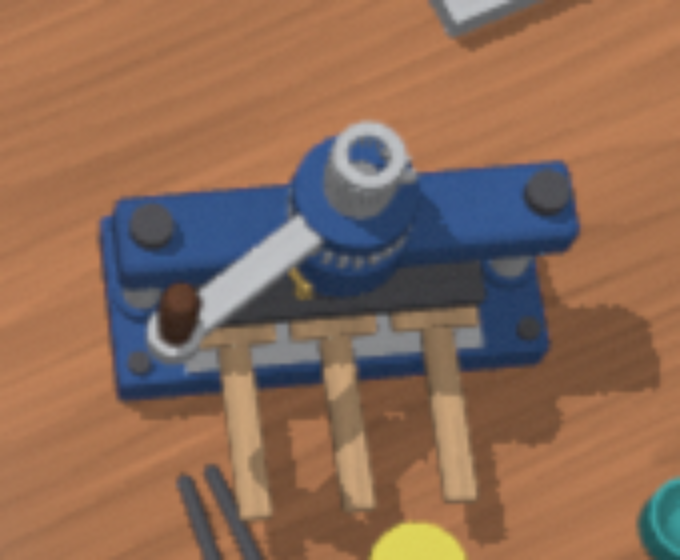

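View pics/top20.png

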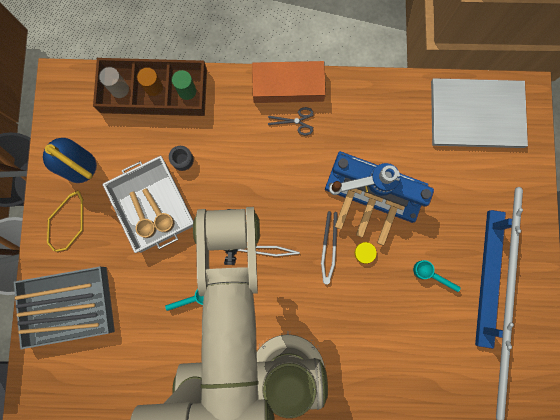

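Run:
```python
from h import *
g=onplane("side",280+180/4,90+293/4,236)[:2]; d=g-C; print(g,np.hypot(*d),np.arctan2(d[1],d[0])-np.radians(Y0))
L=[cv2.imread(f"pics/side{i}c.png")[110:230,300:440] for i in (7,15,19,20)]
cv2.imwrite("pics/cmp3.png",cv2.resize(np.vstack([np.hstack(L[:2]),np.hstack(L[2:])]),None,fx=2.4,fy=2.4))
L=[cv2.imread(f"pics/side{i}c.png")[240:380,150:500] for i in (15,20)]
cv2.imwrite("pics/cmp4.png",cv2.resize(np.vstack(L),None,fx=2,fy=2))
```

```text
[ 537.85808867 -122.50668594] 149.44270877886012 0.603658335304706
```

View pics/cmp3.png

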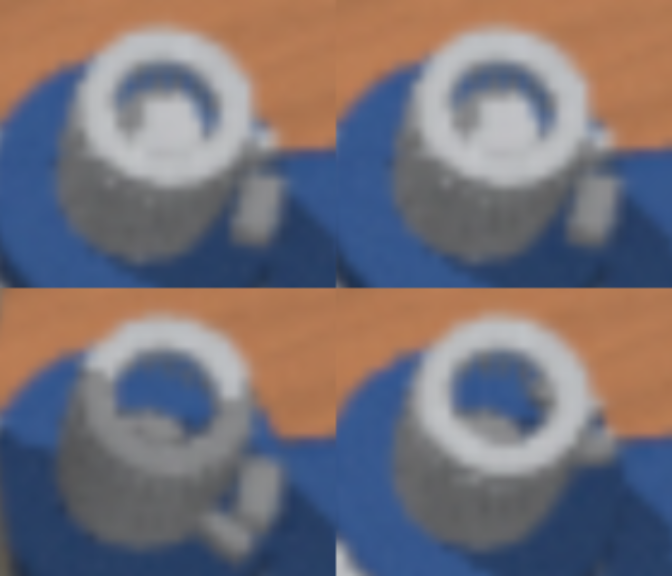

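View pics/cmp4.png

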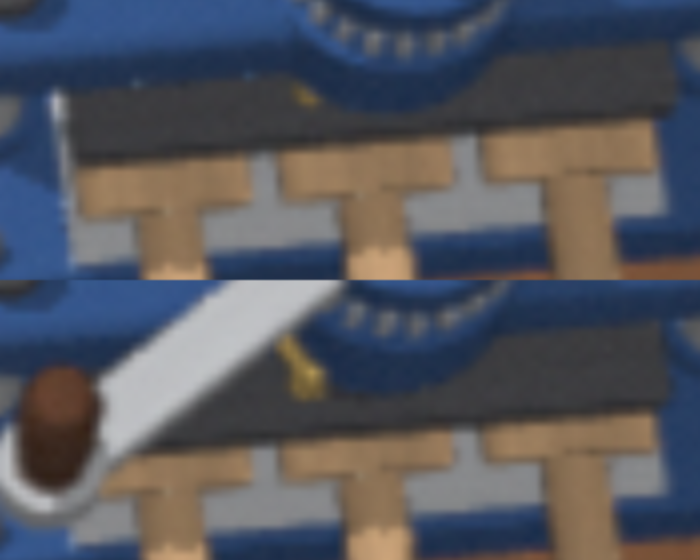

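Final views: three blades clamped flat under the platen with handles out front, lever and collar free of the gripper. Both blocks are in the tub at (146,228) and (163,222), and the other tools are where they were. Handing in.

```bash
python3 -c "
from rig import *
print(finish_job())"
```

```text
the job is handed in; nothing more can be done
None
```

The job is handed in at about 61 s of the 210 s allowed; no verdict is reported. The three paddles are pressed flat, both wooden blocks are in the tub, and the other tools are where they were.

**What I did:**
- Reversed the collar and opened the press with three lever strokes.
- Put both wooden blocks in the tub.
- Slid the three paddles side by side under the platen.
- Reversed the collar again and screwed the press down until the lever met about 35 N, which I took as the hard stop.

**Last checks:**
- **Paddles:** all three blades lie under the platen. Before pressing, the handle ends were within about 1 pixel (about 3 mm) of plan.
- **Pressing:** comparing pictures, the screw dropped about 18 mm while the platen dropped about 8–12 mm. That puts the springs at roughly 6–8 mm squeezed, a rough figure. I could not read the spring squeeze or the force on each paddle directly.
- **Blocks:** both are inside the tub. One was shifted slightly after I placed it, but it stayed in.
- **Clearance:** the gripper was clear of everything in the last picture.

**Disagreements:**
- **Fourth lowering stroke:** the lever moved through its full travel but the screw sank only about 1–2 mm. I did a fifth stroke, and that is where it met the resistance.
- **Lever position:** I let go at about 0.33 rad and the last picture shows it at about 0.6 rad. It was probably dragged as the gripper left, in the free-running direction, and the screw and platen still looked fully down.

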